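Turn a tray of heat sinks flat face up

TASK

Put the loose heat sinks fins up into free pockets of the black pocket tray, set it on the loading rest of the tray turner, cap it rim to rim with the empty tan tray, push the two fully home in the cradle and give the crank one full turn to its stop, so that both trays turn over together. Then draw them out, lift off the pocket tray and lay it flat on the blue mat, and stand the tan tray on the green mat, mouth up with every heat sink in it flat face up. Leave the other things on the bench alone.

Things in the scene. Friction and masses are not known exactly. Their poses are not given: they have to be found in the camera images.
- pocket_tray: black pocket tray, loose, 36 (x) x 128 (y) x 11 mm, 0.12 kg. Origin: centre of underside; z out of its open side (up at the start, on the green mat). Four pockets in a row at x = 0, y = -46.5, -15.5, 15.5, 46.5 mm: each 28 (x) x 27 (y), 5 deep, floor 6 mm above the underside. Same outline as the flat tray: rim to rim they stack 26 mm tall, leaving a heat sink 2 mm of play in height
- flat_tray: tan flat tray, loose, empty: one trough, 36 (x) x 128 (y) x 15 mm outside, walls 2 mm, trough 11 deep, bottom 4 thick, 0.13 kg. Starts mouth DOWN on the blue mat. Origin: centre of its rim plane (its underside while mouth down); z points from the rim to the closed bottom: up while mouth down, down once it is mouth up
- sink0: heat sink, loose, 20 x 20 x 14 mm, 12 g: flat bare-aluminium base, five blue fins. Origin: centre of the flat face; z points from there to the fins. Starts fins up, in a pocket of the pocket tray, standing 9 mm above its rim. Three or four of the five alike sinks are present
- sink1: heat sink, loose, 20 x 20 x 14 mm, 12 g: flat bare-aluminium base, five blue fins. Origin: centre of the flat face; z points from there to the fins. Starts fins up, in a pocket of the pocket tray, standing 9 mm above its rim. Three or four of the five alike sinks are present
- sink2: heat sink, loose, 20 x 20 x 14 mm, 12 g: flat bare-aluminium base, five blue fins. Origin: centre of the flat face; z points from there to the fins. Starts fins up, loose on the bench between the mats. Three or four of the five alike sinks are present
- sink3: heat sink, loose, 20 x 20 x 14 mm, 12 g: flat bare-aluminium base, five blue fins. Origin: centre of the flat face; z points from there to the fins. Starts fins up, loose on the bench between the mats. Three or four of the five alike sinks are present
- sink4: heat sink, loose, 20 x 20 x 14 mm, 12 g: flat bare-aluminium base, five blue fins. Origin: centre of the flat face; z points from there to the fins. Starts fins up, loose on the bench between the mats. Three or four of the five alike sinks are present
- green_mat: green mat, fixed, 150 (x) x 200 (y) x 2 mm; origin at the centre of its underside. The pocket tray starts here; the filled flat tray is delivered here. Lies left or right of the robot
- blue_mat: blue mat for empty trays, fixed, 150 (x) x 200 (y) x 2 mm; origin at the centre of its underside. On the other side from the green mat
- turner: tray turner, fixed; origin on the bench below the mouth of its cradle; its y runs along the cradle's axis from loading rest (y = -150 to -42 mm) through the cradle (y = 0 to 92) to the gears (plates 147 mm tall) and crank (y = 102 to 230), z up. A stack pushed home against the cradle's back wall has its centre at y = 28 and stands out of the mouth to y = -36 mm, clear of the rest, so it can turn; nothing else holds it
- rest_top (a point): centre of the top of the loading rest, a white level bar 24 mm wide (x) and 108 long (y), 89.5 mm above the bench, at y = -96 in the turner's frame. Trays lie along it and overhang both sides by 6 mm, so fingers can pass below their edges (free space for 70 mm down)
- cradle_mouth (a point): centre of the cradle's mouth, on its axis, 105 mm above the bench; axes as the turner's. Cradle: two facing black channels, open towards the rest; inside 41 mm wide (x), 29 high, 92 deep (+y). Flared lips reach 10 mm out of the mouth (to -y), 28 mm to either side in x, 21 up and down. Level floor 90.5 mm above the bench, 1 mm above the rest
- crank (a joint): crank angle, rad: 0 = handle straight up, cradle level; a full turn to the stop (6.28) brings the handle up again and the cradle exactly upside down (geared 2:1). From 0 the handle goes first towards the turner's +x (away from the robot), then down, back and up. Starts at or near 0; needs 1 to 3 N at the handle; stays where it is left
- crank_handle (a point): where to hold the crank's red handle: a cylinder 18 mm across, 80 long, parallel to the turner's y, spinning freely on its pin; it extends 40 mm outwards (+y) from this point and 40 mm inwards. The point runs round a circle of radius 45 mm about the crank's axis, which is parallel to y through x = -54, z = 105 mm of the turner's frame; the point is at y = 200 there
- solder_reel: bystander, loose: white reel of solder, 52 mm across, 40 mm tall; origin at its underside, to be left alone
- screwdriver: bystander, loose: screwdriver, 120 mm long, lying down; origin at its underside, to be left alone
- circuit_board: bystander, loose: small circuit board, 55 x 70 mm, 12 mm tall; origin at its underside, to be left alone
- bit_case: bystander, loose: flat clear-topped bit case, 60 x 130 x 24 mm; origin at its underside, to be left alone
- cutters: bystander, loose: red-handled side cutters, 110 mm long, lying down; origin at its underside, to be left alone

How it is judged:
By the outcome, as a careful person would: the job done as asked, in the order asked, and still so for the second after the job is handed in, with the robot touching nothing.
Of sink0, sink1, sink2, sink3, sink4 only 3 to 4 are there at a start; the rules pass over those that are not, and their reading is None.
At some moment in a run one of sink2, sink3, sink4 may be knocked a few centimetres aside while the robot is not near it.
It also fails if it takes over 210 s, if anything falls off the work surface, if the arm or the gripper's body presses on something with over 40 N, if the wrist force passes 120 N, or if a joint passes its speed limit or range.

ROBOT

A 6-joint arm with a two-finger parallel gripper is mounted at the origin on the work surface. World frame = base frame: x ahead of the robot, y to its left, z up, the work surface at z = 0. Lengths are in m, angles in rad, forces in N, time in s.
With the tool pointing down it reaches from about 0.3 to 0.775 m from the base axis. Payload 14.6 kg.
Tool frame: the origin (TCP) lies at the very end of the fingers, on their centre line; the grasp point (between the pads) lies 19 mm behind it; x points along the fingers, y is the direction in which the jaws open and shut, and the axes are right-handed (so a half turn about x gives the same grasp; the last joint's range is limited). The gripper opens to 94 mm and grips with 3 to 60 N. Pads are 16 mm wide; open, the fingers measure 119 mm over their backs; the gripper's body (75 mm by 177 mm) begins 78 mm behind the grasp point.
Start: joints at [-1.267, 0.3, 1.521, -0, 1.321, -0.067], TCP at [0.199, -0.513, 0.205] pointing down, gripper open.
Joint ranges: [-3.03, 3.03], [-0.79, 2.21], [0.23, 2.52], [-1.04, 4.18], [0, 3.07], [-2.55, 2.55]. Speed limits (rad/s): [2.22, 2.22, 2.57, 3.14, 3.14, 3.14].

INTERFACE

Orientations are given as [roll, pitch, yaw] about the fixed x, y, z axes, in that order (R = Rz(yaw) Ry(pitch) Rx(roll)).
In Python, from station import ctrl, viewer, hand_in gives the robot as it stands. The module is installed in compiled form; this text tells all that it offers.
- The arm moves only by the tool play_rows, never from a script. Its argument "deltas" is a list that holds one entry, the list of rows, each a list of 7 numbers: the shift along the tool's x, y, z in mm, then the turn, a rotation vector about the tool's x, y, z in rad, then the finger opening in mm, from 0 to 94. In form: [[[dx, dy, dz, ax, ay, az, gripper], ...]]. A call has 1 to 10 rows; each row shifts and turns the commanded pose from where the row before left it, along the tool's axes as they then stand; what a row does not reach is not made up. A row lasts 1/10 s, in which the tool goes at most 50 mm and 8.59 degrees, less where a joint would pass 70% of its speed; a pose out of reach is approached as far as the arm can. A call with a gripper value outside its range is refused whole. The fingers move at their own pace and stop on an object; "grip_force" is the grip in N (left out, the last holds). Time passes only in rows, so rows that do not move let the fingers close. It gives the time, the measured TCP pose, the force and the opening at its end, in the units of the state.
- ctrl.get_obs(): the state, without advancing time (a new reading comes with each control period).
- viewer.camera(name): name is "scene" or "side" or "wrist"; returns a dict with "img" (400x640x3 uint8, red, green, blue), "fx", "fy", "cx", "cy" (pixels), "rvec" (rotation vector, rad) and "tvec" (3), from world to camera coordinates, as OpenCV has them. Camera axes: x right, y down, z forward; pixel columns grow to the right and rows downward; lengths in m; the calibration is good to about 2 mm. A picture is of the moment at which its call begins. There is no depth.
- hand_in(): hands the job in, once; it reports no verdict.
The state is a dict: "time_s": time; "qpos": joint angles; "joint_vel": joint speeds; "tau": joint torques, N m; "ee_pos": TCP position; "eef_rot": TCP orientation; "force": force on the tool from outside, world axes, zero at the start; "moment": the same for the moment, N m; "grip_width": finger opening in m.
Only numpy, scipy, OpenCV 4.12 (cv2) and the standard library are available. Lean on these libraries where they do the work, as an engineer would, in place of code of your own. Each camera call takes 0.05 s, during which the arm holds its last target.

## Working session

There is one attempt and no reset: what is moved stays moved. The work goes in short steps, Python scripts to look and compute and a tool call to move; the robot and the scene stay as the last step left them, time stands still between calls to the robot, and variables do not carry over. Pictures are saved under pics/ and viewed, and the job is handed in when it is done.

Besides the shell and the picture viewer there is one more tool, called as name([rows], argument=value, ...), one row to a line, values as JSON. play_rows: Moves the arm, as the interface text tells. Its arguments: {"type":"object","properties":{"deltas":{"type":"array","items":{"type":"array","items":{"type":"array","items":{"type":"number"}}}},"grip_force":{"type":"number"}},"required":["deltas"]}

```bash
mkdir -p pics; cat > h.py <<'E'
import numpy as np, cv2, pickle
from station import ctrl, viewer
from scipy.spatial.transform import Rotation as R
def snap(n,f):
    c=viewer.camera(n); cv2.imwrite(f'pics/{f}.png',c['img'][:,:,::-1]); pickle.dump(c,open(f'pics/{f}.pkl','wb')); return c
def load(f): return pickle.load(open(f'pics/{f}.pkl','rb'))
def crop(f,x0,y0,x1,y1,s,out):
    im=cv2.imread(f'pics/{f}.png')[y0:y1,x0:x1]; im=cv2.resize(im,None,fx=s,fy=s,interpolation=cv2.INTER_CUBIC); cv2.imwrite(f'pics/{out}.png',im)
def ray(c,u,v):
    Rm,_=cv2.Rodrigues(np.array(c['rvec'],float)); t=np.array(c['tvec'],float).ravel()
    d=Rm.T@np.array([(u-c['cx'])/c['fx'],(v-c['cy'])/c['fy'],1]); return -Rm.T@t,d/np.linalg.norm(d)
def atz(c,u,v,z):
    o,d=ray(c,u,v); return o+d*(z-o[2])/d[2]
def tri(*l):
    A=np.zeros((3,3));b=np.zeros(3)
    rs=[ray(*a) for a in l]
    for o,d in rs:
        P=np.eye(3)-np.outer(d,d);A+=P;b+=P@o
    p=np.linalg.solve(A,b); return p,[np.linalg.norm((np.eye(3)-np.outer(d,d))@(p-o)) for o,d in rs]
def proj(c,p):
    return cv2.projectPoints(np.array(p,float).reshape(-1,1,3),np.array(c['rvec'],float),np.array(c['tvec'],float),np.array([[c['fx'],0,c['cx']],[0,c['fy'],c['cy']],[0,0,1.]]),None)[0].reshape(-1,2)
def st():
    o=ctrl.get_obs(); print({k:np.round(np.array(o[k],float),4).tolist() for k in ('time_s','qpos','ee_pos','eef_rot','force','moment','grip_width')}); return o
E
python3 - <<'E'
from h import *
o=st()
for n in ('scene','side','wrist'):
    c=snap(n,n+'0'); print(n,ray(c,320,200), c['fx'],c['cx'],c['cy'])
E
```

```text
{'time_s': 0.0, 'qpos': [-1.2666, 0.3005, 1.5216, -0.0, 1.3207, -0.0666], 'ee_pos': [0.1992, -0.5124, 0.2049], 'eef_rot': [-1.6257, 1.5697, 1.8867], 'force': [0.4827, 0.1421, -0.9425], 'moment': [-0.0308, -0.085, 0.0098], 'grip_width': 0.0941}
scene (array([ 1.34125408, -0.33446355,  1.14894992]), array([-0.5975921 ,  0.23614569, -0.76623684])) 490.7068813320181 324.908672553655 203.88599733673962
side (array([ 0.50831482, -0.79645729,  0.83505827]), array([ 0.05400763,  0.73840224, -0.6721944 ])) 424.29369368574777 313.33507885941316 201.4031275847564
wrist (array([ 0.26037089, -0.48905715,  0.38282976]), array([-0.21950256, -0.09368878, -0.971103  ])) 305.323423629627 317.0155204853003 197.75369977434715
```

View pics/scene0.png

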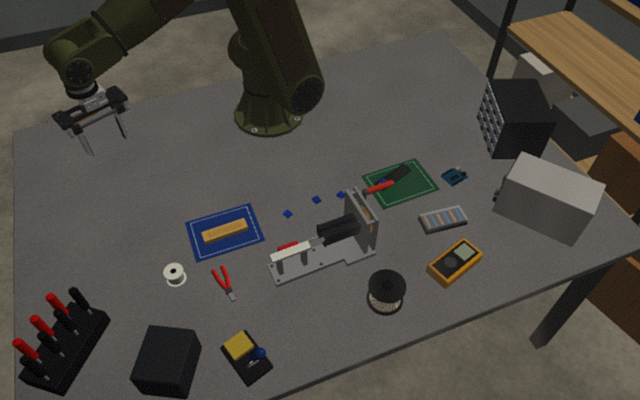

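View pics/side0.png

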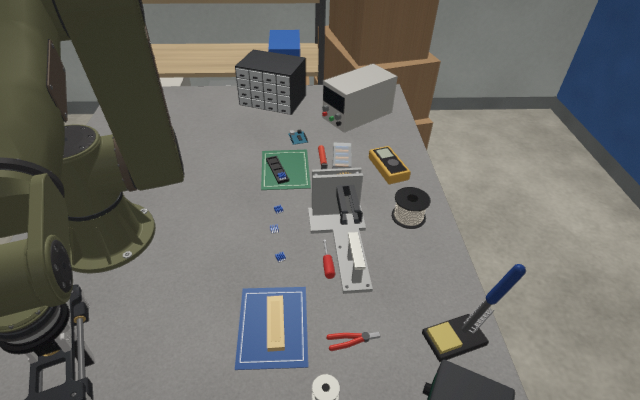

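View pics/wrist0.png

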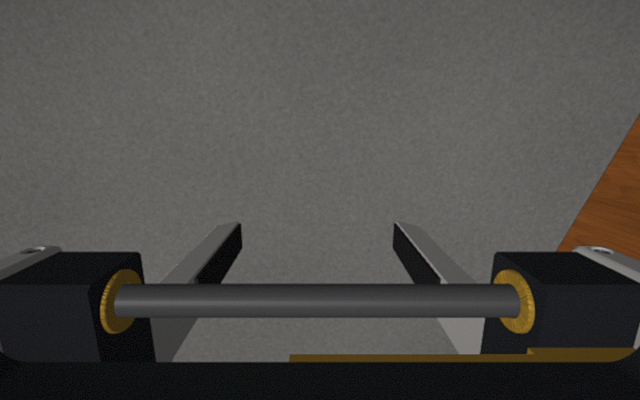

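```bash
python3 - <<'E'
from h import *
crop('side0',230,120,380,300,4,'c1')
crop('scene0',260,140,480,290,3.6,'c2')
crop('side0',230,270,390,400,4,'c3')
E
```

```text
(no output)
```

View pics/c1.png

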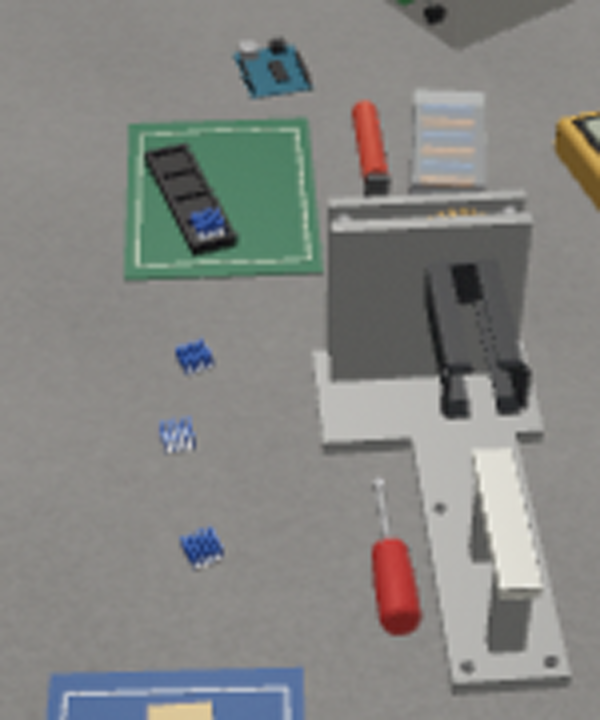

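View pics/c2.png

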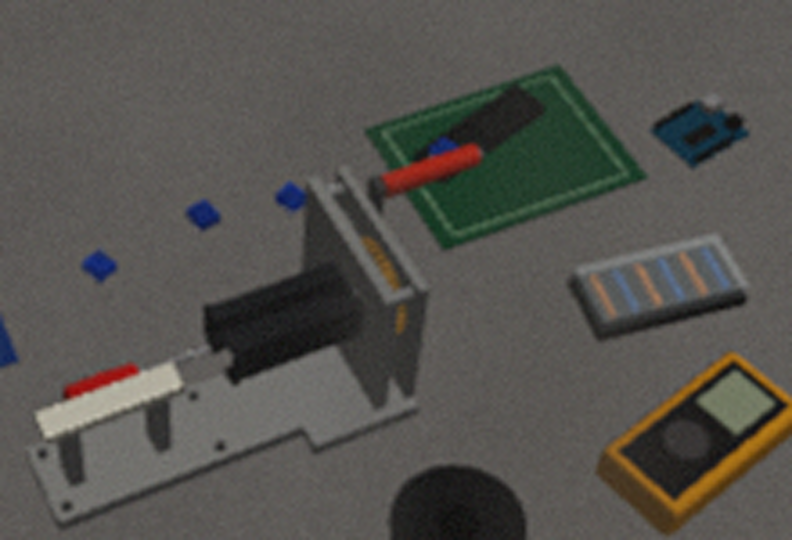

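View pics/c3.png

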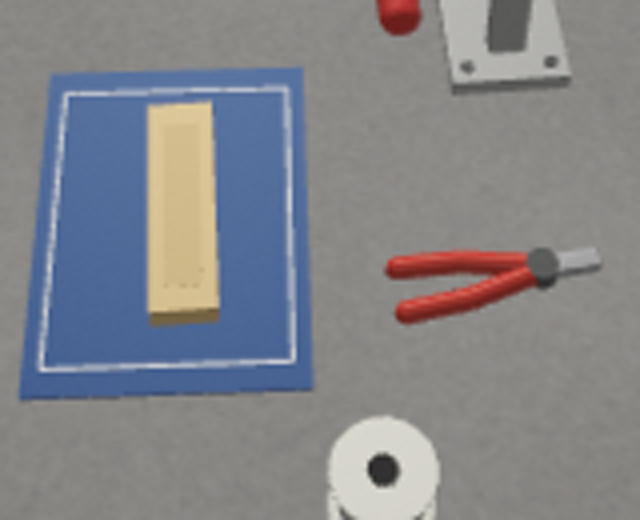

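```bash
python3 - <<'E'
from h import *
s=load('side0');c=load('scene0')
S=lambda x,y:(s,230+x/4,120+y/4)
C=lambda x,y:(c,260+x/3.6,140+y/3.6)
S3=lambda x,y:(s,230+x/4,270+y/4)
for n,a,b in [('sinkN',(195,355),(291,196)),('sinkM',(178,435),(204,214)),('sinkF',(202,547),(99,265))]:
    p,e=tri(S(*a),C(*b)); print(n,np.round(p,4),np.round(e,4))
print('tray corners', [np.round(atz(*S(*q),0.013),3) for q in [(147,152),(185,145),(237,238),(198,253)]])
print('flat corners', [np.round(atz(*S3(*q),0.017),3) for q in [(148,104),(212,101),(218,309),(148,313)]])
print('green', [np.round(atz(*S(*q),0.002),3) for q in [(130,123),(308,120),(323,270),(125,280)]])
print('blue', [np.round(atz(*S3(*q),0.002),3) for q in [(52,75),(302,68),(313,389),(21,399)]])
print('rest', [np.round(atz(*S(*q),0.0895),3) for q in [(473,450),(513,447),(541,587),(499,592)]])
print('rest', [np.round(atz(*C(*q),0.0895),3) for q in [(173,362),(184,383),(46,437),(36,413)]])
print('base', [np.round(atz(*S(*q),0.01),3) for q in [(323,445),(543,434),(570,680),(453,686)]])
print('driver', [np.round(atz(*S(*q),0.01),3) for q in [(378,482),(400,620)]])
print('handle', [np.round(atz(*C(*q),0.15),3) for q in [(380,190),(475,152)]])
E
```

```text
sinkN [0.4547 0.084  0.0053] [0.002 0.002]
sinkM [0.4442 0.0082 0.0031] [0.0025 0.0025]
sinkF [ 0.4624 -0.0921  0.0036] [0.0018 0.0018]
tray corners [array([0.413, 0.313, 0.013]), array([0.444, 0.321, 0.013]), array([0.486, 0.202, 0.013]), array([0.457, 0.185, 0.013])]
flat corners [array([ 0.435, -0.221,  0.017]), array([ 0.472, -0.22 ,  0.017]), array([ 0.476, -0.349,  0.017]), array([ 0.44 , -0.35 ,  0.017])]
green [array([0.396, 0.368, 0.002]), array([0.545, 0.369, 0.002]), array([0.55 , 0.175, 0.002]), array([0.402, 0.168, 0.002])]
blue [array([ 0.376, -0.188,  0.002]), array([ 0.524, -0.188,  0.002]), array([ 0.524, -0.387,  0.002]), array([ 0.376, -0.387,  0.002])]
rest [array([ 0.63 , -0.096,  0.09 ]), array([ 0.655, -0.094,  0.09 ]), array([ 0.657, -0.202,  0.09 ]), array([ 0.634, -0.204,  0.09 ])]
rest [array([ 0.633, -0.089,  0.089]), array([ 0.653, -0.088,  0.089]), array([ 0.659, -0.196,  0.089]), array([ 0.637, -0.196,  0.089])]
base [array([ 0.543, -0.014,  0.01 ]), array([ 0.692, -0.008,  0.01 ]), array([ 0.681, -0.208,  0.01 ]), array([ 0.612, -0.21 ,  0.01 ])]
driver [array([ 0.578, -0.048,  0.01 ]), array([ 0.584, -0.161,  0.01 ])]
handle [array([0.585, 0.096, 0.15 ]), array([0.577, 0.18 , 0.15 ])]
```

```bash
cat >> h.py <<'E'
def plan(pos,ang,show=True):
    """target: tool pointing down, jaws (tool y) along world angle ang (mod pi chosen nearest)."""
    o=ctrl.get_obs(); p=np.array(o['ee_pos']); Rc=R.from_euler('xyz',o['eef_rot']).as_matrix()
    best=None
    for k in (-2,-1,0,1,2):
        a=ang+k*np.pi; x=np.array([0,0,-1.]); y=np.array([np.cos(a),np.sin(a),0]); Rt=np.stack([x,y,np.cross(x,y)],1)
        rv=R.from_matrix(Rc.T@Rt).as_rotvec()
        if best is None or np.linalg.norm(rv)<np.linalg.norm(best[0])-1e-6: best=(rv,Rt)
    rv,Rt=best
    d=np.array(pos)-p
    print('pos',np.round(p,4),'yaw jaw',np.round(np.arctan2(Rc[1,1],Rc[0,1]),4),'q6',np.round(o['qpos'][5],3),'F',np.round(o['force'],1),'w',np.round(o['grip_width'],4),'t',o['time_s'])
    print(' rot',np.round(rv,4),' then shift(mm)',np.round(Rt.T@d*1000,1)); print(' tool axes y->',np.round(Rt[:,1],3),'z->',np.round(Rt[:,2],3))
E
python3 - <<'E'
from h import *
plan([0.455,-0.06,0.2],0)
E
```

```text
pos [ 0.1992 -0.5124  0.205 ] yaw jaw -1.2 q6 -0.067 F [-0.5 -0.2 -0.5] w 0.0942 t 0.15
 rot [-1.2e+00 -6.0e-04  7.0e-04]  then shift(mm) [   5.   255.8 -452.4]
 tool axes y-> [1. 0. 0.] z-> [ 0. -1.  0.]
```

play_rows([
  [[0, 0, 0, -0.15, 0, 0, 94], [0, 0, 0, -0.15, 0, 0, 94], [0, 0, 0, -0.15, 0, 0, 94], [0, 0, 0, -0.15, 0, 0, 94], [0, 0, 0, -0.15, 0, 0, 94], [0, 0, 0, -0.15, 0, 0, 94], [0, 0, 0, -0.15, 0, 0, 94], [0, 0, 0, -0.15, 0, 0, 94]],
])

```text
time_s: 0.95
ee_pos: [0.1992, -0.5125, 0.2052]
eef_rot: [-2.891, 1.57, 1.827]
force: [-1.0, -0.8, 0.1]
grip_width: 0.0939
```

play_rows([
  [[0, 25, -45, 0, 0, 0, 40], [0, 25, -45, 0, 0, 0, 40], [0, 25, -45, 0, 0, 0, 40], [0, 25, -45, 0, 0, 0, 40], [0, 25, -45, 0, 0, 0, 40], [0, 25, -45, 0, 0, 0, 40], [0, 25, -45, 0, 0, 0, 40], [0, 25, -45, 0, 0, 0, 40], [0, 25, -45, 0, 0, 0, 40], [5, 31, -48, 0, 0, 0, 40]],
])

```text
time_s: 1.95
ee_pos: [0.4455, -0.0753, 0.2016]
eef_rot: [1.283, 1.57, -0.288]
force: [-0.8, -1.1, 0.7]
grip_width: 0.0402
```

```bash
python3 - <<'E'
from h import *
plan([0.455,-0.06,0.2],0)
snap('wrist','w1')
plan([0.455,0.02,0.2],0)
E
```

```text
pos [ 0.4455 -0.0753  0.2016] yaw jaw 0.0001 q6 -0.249 F [-0.8 -1.1  0.7] w 0.0402 t 1.95
 rot [ 0.0001  0.0004 -0.0012]  then shift(mm) [  1.6   9.5 -15.3]
 tool axes y-> [1. 0. 0.] z-> [ 0. -1.  0.]
pos [ 0.4479 -0.0704  0.2005] yaw jaw 0.0037 q6 -0.242 F [ 0.2  1.4 -1.9] w 0.0399 t 2.0
 rot [ 0.0037 -0.0015 -0.0007]  then shift(mm) [  0.5   7.1 -90.4]
 tool axes y-> [1. 0. 0.] z-> [ 0. -1.  0.]
```

View pics/w1.png

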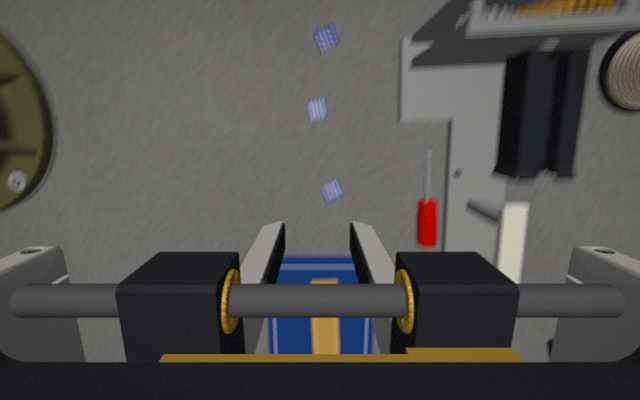

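play_rows([
  [[0, 0, 0, 0, 0, 0, 40], [0, 0, 0, 0, 0, 0, 40]],
])

```text
time_s: 2.2
ee_pos: [0.4446, -0.0776, 0.2009]
eef_rot: [-1.514, 1.57, -3.084]
force: [-0.0, 0.3, -0.0]
grip_width: 0.0397
```

```bash
python3 - <<'E'
from h import *
plan([0.455,-0.13,0.12],0)
snap('wrist','w2')
crop('w2',280,0,380,220,3,'w2a')
E
```

```text
pos [ 0.4446 -0.0776  0.2009] yaw jaw 0.0006 q6 -0.254 F [-0.   0.3 -0. ] w 0.0397 t 2.2
 rot [0.0006 0.     0.0006]  then shift(mm) [80.9 10.4 52.4]
 tool axes y-> [1. 0. 0.] z-> [ 0. -1.  0.]
```

View pics/w2a.png

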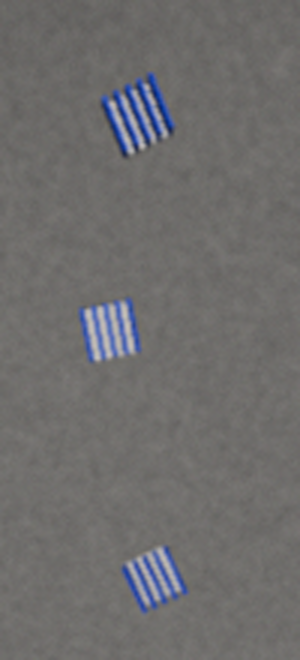

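play_rows([
  [[0, 0, -30, 0, 0, 0, 40], [0, 0, -35, 0, 0, 0, 40], [0, 0, -30, 0, 0, 0, 40], [0, 0, 0, 0, 0, 0, 40], [0, 0, 0, 0, 0, 0, 40], [0, 0, 0, 0, 0, 0, 40]],
])

```text
time_s: 2.85
ee_pos: [0.4448, 0.0163, 0.2012]
eef_rot: [0.829, 1.571, -0.743]
force: [-0.1, 1.0, -0.5]
grip_width: 0.0402
```

```bash
python3 - <<'E'
from h import *
plan([0.455,-0.13,0.12],0)
snap('wrist','w3')
E
```

```text
pos [0.4448 0.0163 0.2012] yaw jaw -0.0018 q6 -0.044 F [-0.1  1.  -0.5] w 0.0402 t 2.85
 rot [-0.0018  0.0002 -0.0002]  then shift(mm) [ 81.2  10.2 146.3]
 tool axes y-> [1. 0. 0.] z-> [ 0. -1.  0.]
```

View pics/w3.png

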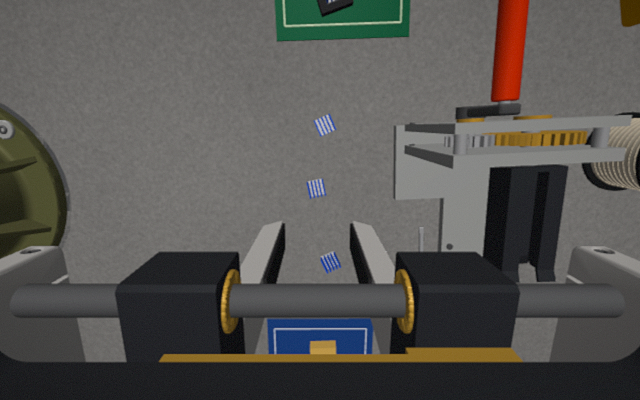

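```bash
python3 - <<'E'
from h import *
crop('w3',280,90,380,280,4,'w3a')
E
```

```text
(no output)
```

View pics/w3a.png

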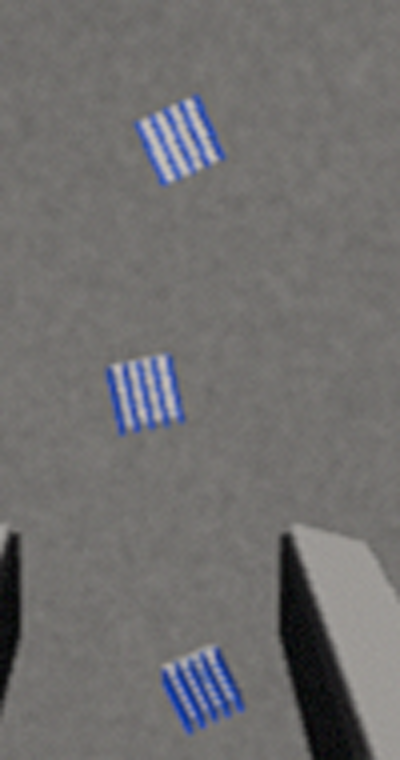

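```bash
python3 - <<'E'
from h import *
a=load('w2');b=load('w3')
A={'N':[(102,98),(154,74),(172,132),(127,157)],'M':[(80,309),(131,299),(139,352),(92,361)],'F':[(123,567),(166,546),(187,593),(146,611)]}
B={'N':[(137,123),(200,97),(224,159),(164,185)],'M':[(107,370),(170,355),(185,420),(122,434)],'F':[(162,665),(214,648),(243,710),(192,733)]}
for k in A:
    ca=np.mean(A[k],0);cb=np.mean(B[k],0)
    p,e=tri((a,280+ca[0]/3,ca[1]/3),(b,280+cb[0]/4,90+cb[1]/4)); print(k,np.round(p,4),np.round(e,4))
    for c,L,f in ((a,A[k],lambda q:(280+q[0]/3,q[1]/3)),(b,B[k],lambda q:(280+q[0]/4,90+q[1]/4))):
        P=np.array([atz(c,*f(q),0.014) for q in L])[:,:2]; ex=(P[1]-P[0]+P[2]-P[3])/2; ey=(P[0]-P[3]+P[1]-P[2])/2
        print('  ',np.round(P.mean(0),4),'yaw',np.round([np.arctan2(ex[1],ex[0]),np.arctan2(-ey[0],ey[1])],3),'size',np.round([np.linalg.norm(ex),np.linalg.norm(ey)],4))
plan([0.455,-0.13,0.12],0)
print(ray(b,320,200))
E
```

```text
N [0.4533 0.0826 0.0081] [0.0001 0.0001]
   [0.4531 0.081 ] yaw [0.436 0.39 ] size [0.0194 0.0211]
   [0.4533 0.0825] yaw [0.39  0.404] size [0.0193 0.0191]
M [0.4429 0.006  0.0077] [0. 0.]
   [0.4429 0.0057] yaw [0.186 0.197] size [0.0191 0.0197]
   [0.443  0.0072] yaw [0.23  0.223] size [0.0197 0.0206]
F [ 0.4617 -0.0938  0.0053] [0.0001 0.0001]
   [ 0.4614 -0.092 ] yaw [0.447 0.452] size [0.0189 0.0211]
   [ 0.4612 -0.0898] yaw [0.4   0.405] size [0.018  0.0247]
pos [0.4449 0.0163 0.2012] yaw jaw -0.0019 q6 -0.044 F [-0.2 -0.6  0.3] w 0.0402 t 2.9
 rot [-0.0019  0.0001 -0.0001]  then shift(mm) [ 81.2  10.1 146.3]
 tool axes y-> [1. 0. 0.] z-> [ 0. -1.  0.]
(array([0.44404951, 0.0821991 , 0.37903405]), array([ 0.00850554, -0.23709451, -0.97144936]))
```

play_rows([
  [[0, 0, -30, 0, 0, 0, 40], [0, 0, -40, 0, 0, 0, 40], [0, 0, -40, 0, 0, 0, 40], [0, 0, -20, 0, 0, 0, 40], [0, 0, 0, 0, 0, 0, 40], [0, 0, 0, 0, 0, 0, 40], [0, 0, 0, 0, 0, 0, 40]],
])

```text
time_s: 3.6
ee_pos: [0.445, 0.1463, 0.2011]
eef_rot: [-0.537, 1.571, -2.109]
force: [0.3, 0.5, 0.1]
grip_width: 0.0397
```

```bash
python3 - <<'E'
from h import *
plan([0.455,-0.13,0.12],0)
snap('wrist','w4')
crop('w4',240,40,420,200,4.4,'w4a')
E
```

```text
pos [0.445  0.1463 0.2011] yaw jaw -0.0015 q6 0.241 F [0.3 0.5 0.1] w 0.0397 t 3.6
 rot [-0.0015  0.0002  0.0001]  then shift(mm) [ 81.1  10.  276.3]
 tool axes y-> [1. 0. 0.] z-> [ 0. -1.  0.]
```

play_rows([
  [[0, 0, -30, 0, 0, 0, 40], [0, 0, -40, 0, 0, 0, 40], [0, 0, -20, 0, 0, 0, 40], [0, 0, 0, 0, 0, 0, 40], [0, 0, 0, 0, 0, 0, 40], [0, 0, 0, 0, 0, 0, 40]],
])

```text
time_s: 4.25
ee_pos: [0.4451, 0.2364, 0.2011]
eef_rot: [0.513, 1.571, -1.059]
force: [0.6, -0.8, 0.7]
grip_width: 0.0399
```

```bash
python3 - <<'E'
from h import *
plan([0.455,-0.13,0.12],0)
snap('wrist','w5')
crop('w5',240,90,420,270,4.4,'w5a')
E
```

```text
pos [0.4451 0.2364 0.2011] yaw jaw -0.0013 q6 0.417 F [ 0.6 -0.8  0.7] w 0.0399 t 4.25
 rot [-0.0013  0.0001 -0.0001]  then shift(mm) [ 81.1   9.9 366.4]
 tool axes y-> [1. 0. 0.] z-> [ 0. -1.  0.]
```

View pics/w4a.png

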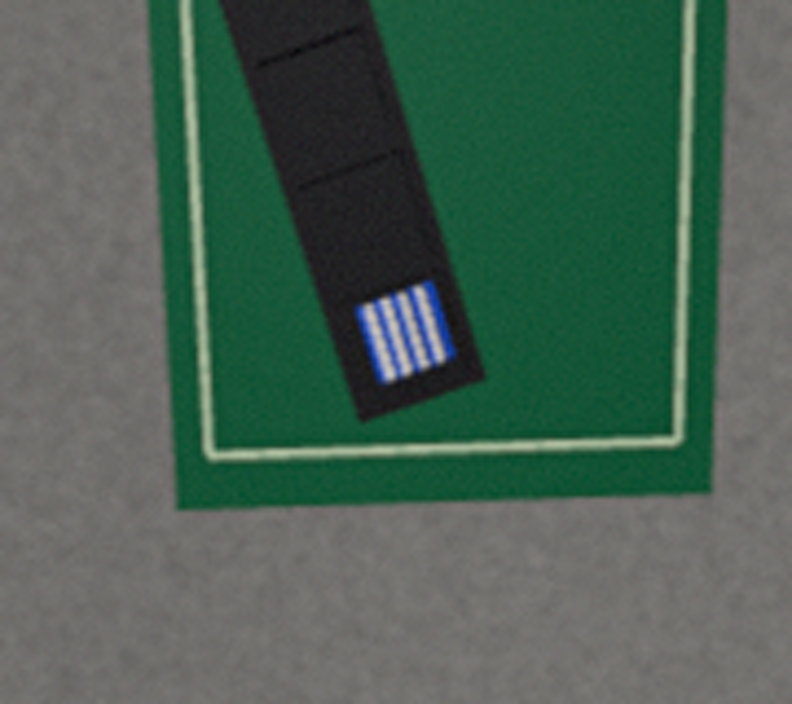

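View pics/w5a.png

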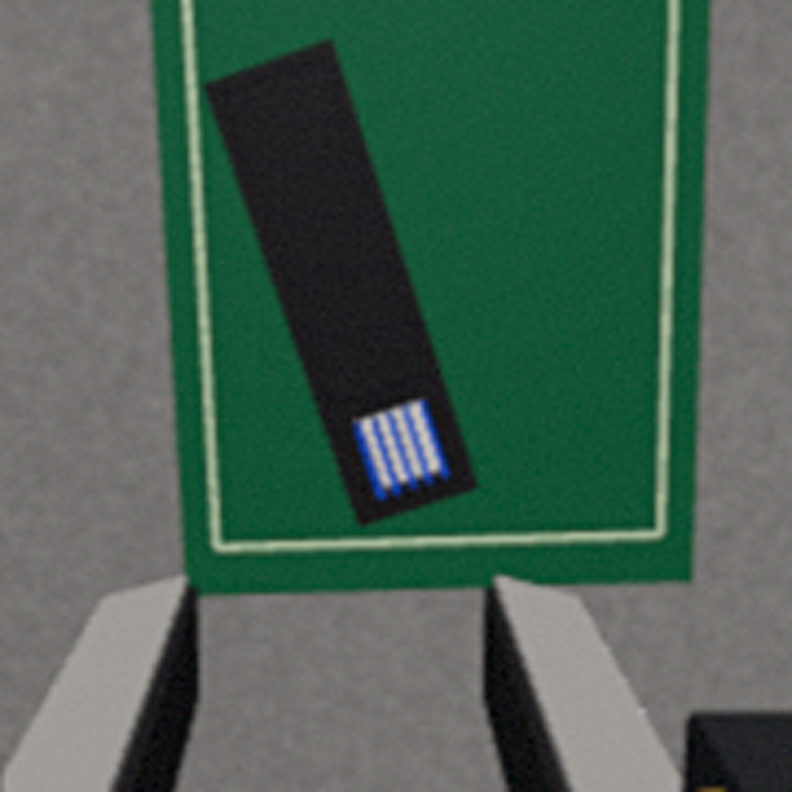

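View pics/w4.png

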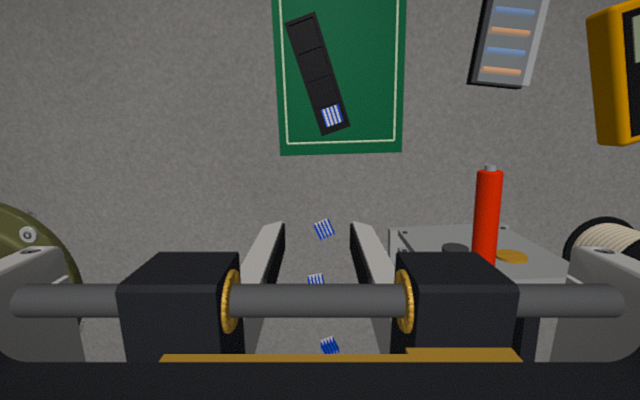

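```bash
python3 - <<'E'
from h import *
a=load('w4');b=load('w5');s=load('side0')
fa=lambda q:(240+q[0]/4.4,40+q[1]/4.4)
fb=lambda q:(240+q[0]/4.4,90+q[1]/4.4)
P=np.array([atz(b,*fb(q),0.013) for q in [(208,86),(331,40),(477,488),(360,524)]]);print(np.round(P,4))
Q=np.array([atz(a,*fa(q),0.013) for q in [(485,378),(361,421)]]);print(np.round(Q,4))
for x,y in [((485,378),(477,488)),((361,421),(360,524))]:
    print(tri((a,*fa(x)),(b,*fb(y))))
d=(P[0]+P[1]-P[2]-P[3])/2; print('len',np.linalg.norm(d[:2]),'yaw',np.arctan2(-d[0],d[1]),'c',P.mean(0))
e=(P[1]-P[0]+P[2]-P[3])/2; print('w',np.linalg.norm(e[:2]),np.arctan2(e[1],e[0]))
print('sink0',tri((a,*fa((405,332))),(b,*fb((400,448)))))
plan([0.4615,-0.092,0.1],0.42)
E
```

```text
[[0.4095 0.3204 0.013 ]
 [0.4418 0.3319 0.013 ]
 [0.4826 0.2119 0.013 ]
 [0.4498 0.2014 0.013 ]]
[[0.4826 0.2119 0.013 ]
 [0.4497 0.2007 0.013 ]]
(array([0.48255848, 0.21189291, 0.01306894]), [np.float64(9.946025929284537e-06), np.float64(9.94602592939175e-06)])
(array([0.44979098, 0.20064506, 0.01025243]), [np.float64(3.205384774040577e-05), np.float64(3.205384774035092e-05)])
len 0.12618497728699637 yaw 0.32675475390682124 c [0.44592788 0.26639337 0.013     ]
w 0.034329791067209924 0.32570876214433986
sink0 (array([0.46097575, 0.22364419, 0.01434682]), [np.float64(0.00018205434209463137), np.float64(0.00018205434209471715)])
pos [0.4451 0.2365 0.2012] yaw jaw -0.0015 q6 0.417 F [ 0.4 -0.7  0.5] w 0.0404 t 4.3
 rot [-4.215e-01  1.000e-04 -1.000e-04]  then shift(mm) [ 101.2 -119.   306.6]
 tool axes y-> [0.913 0.408 0.   ] z-> [ 0.408 -0.913  0.   ]
```

play_rows([
  [[0, 0, 0, -0.14, 0, 0, 45], [0, 0, 0, -0.14, 0, 0, 45], [0, 0, 0, -0.14, 0, 0, 45], [16, -15, 38, 0, 0, 0, 45], [16, -15, 38, 0, 0, 0, 45], [16, -15, 38, 0, 0, 0, 45], [16, -15, 38, 0, 0, 0, 45], [16, -15, 38, 0, 0, 0, 45], [16, -15, 38, 0, 0, 0, 45], [16, -15, 38, 0, 0, 0, 45]],
])

```text
time_s: 5.3
ee_pos: [0.457, -0.0505, 0.0888]
eef_rot: [0.938, 1.57, -0.214]
force: [0.7, -0.4, -0.4]
grip_width: 0.0448
```

play_rows([
  [[16, -14, 40, 0, 0, 0, 45], [10, 0, 0, 0, 0, 0, 45], [10, 0, 0, 0, 0, 0, 45], [0, 0, 0, 0, 0, 0, 45], [0, 0, 0, 0, 0, 0, 45]],
])

```text
time_s: 5.8
ee_pos: [0.461, -0.0895, 0.0534]
eef_rot: [1.513, 1.571, 0.363]
force: [0.2, -0.6, 0.4]
grip_width: 0.0446
```

```bash
python3 - <<'E'
from h import *
plan([0.4615,-0.092,0.0065],0.42)
snap('wrist','w6')
E
```

```text
pos [ 0.461  -0.0895  0.0534] yaw jaw 0.4212 q6 -0.691 F [ 0.2 -0.6  0.4] w 0.0446 t 5.8
 rot [ 0.0012  0.     -0.0001]  then shift(mm) [46.9 -0.6  2.5]
 tool axes y-> [0.913 0.408 0.   ] z-> [ 0.408 -0.913  0.   ]
```

View pics/w6.png

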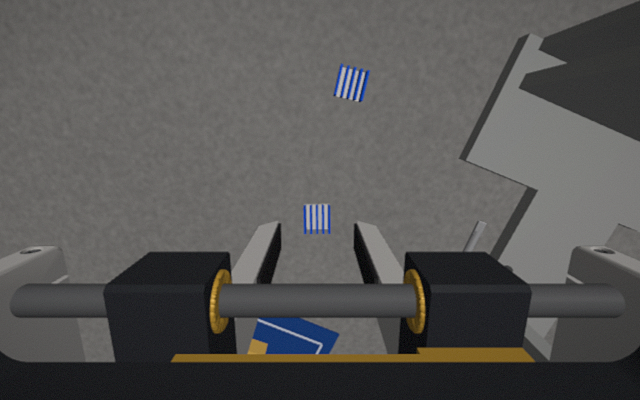

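```bash
python3 - <<'E'
from h import *
c=load('w6'); print(atz(c,317,218.5,0.014)); print(proj(c,[0.461,-0.0895,0.0534]))
crop('w6',290,190,350,250,8,'w6a')
E
```

```text
[ 0.46032017 -0.09064255  0.014     ]
[[318.72134751 236.19175729]]
```

View pics/w6a.png

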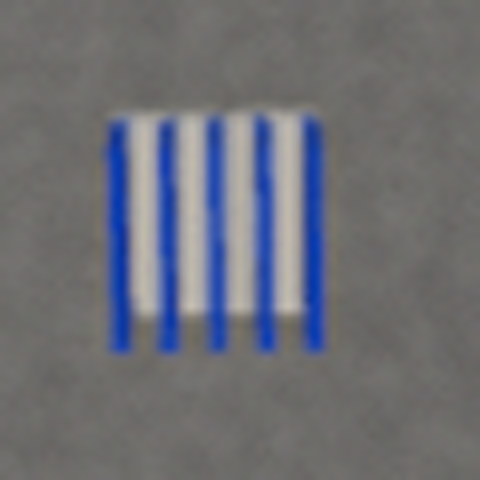

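play_rows([
  [[15, -1.3, 1.6, 0, 0, 0, 45], [20, 0, 0, 0, 0, 0, 45], [12, 0, 0, 0, 0, 0, 45], [0, 0, 0, 0, 0, 0, 45], [0, 0, 0, 0, 0, 0, 10], [0, 0, 0, 0, 0, 0, 10], [0, 0, 0, 0, 0, 0, 10], [0, 0, 0, 0, 0, 0, 10]],
], grip_force=12)

```text
time_s: 6.65
ee_pos: [0.4608, -0.0924, 0.0066]
eef_rot: [0.892, 1.57, -0.259]
force: [-0.8, -0.5, 4.0]
grip_width: 0.02
```

```bash
python3 - <<'E'
from h import *
plan([0.4311,0.3100,0.060],0.326)
snap('wrist','w7')
E
```

```text
pos [ 0.4608 -0.0924  0.0066] yaw jaw 0.42 q6 -0.696 F [-0.8 -0.5  4. ] w 0.02 t 6.65
 rot [ 0.094   0.0006 -0.0008]  then shift(mm) [ -53.4  100.8 -390.7]
 tool axes y-> [0.947 0.32  0.   ] z-> [ 0.32  -0.947  0.   ]
```

View pics/w7.png

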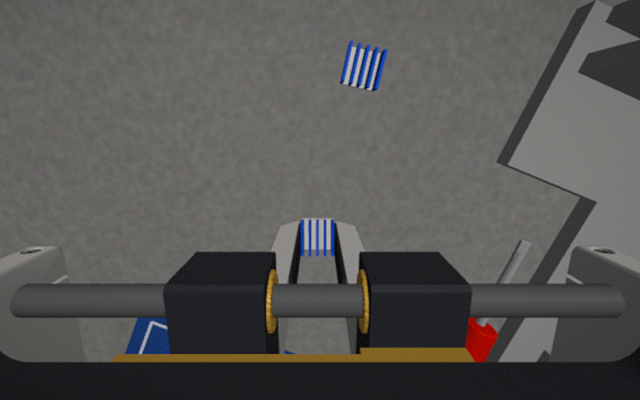

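play_rows([
  [[-25, 0, 0, 0, 0, 0, 10], [-28, 0, 0, 0.094, 0, 0, 10], [0, 10, -39, 0, 0, 0, 10], [0, 10, -39, 0, 0, 0, 10], [0, 10, -39, 0, 0, 0, 10], [0, 10, -39, 0, 0, 0, 10], [0, 10, -39, 0, 0, 0, 10], [0, 10, -39, 0, 0, 0, 10], [0, 10, -39, 0, 0, 0, 10], [0, 10, -39, 0, 0, 0, 10]],
])

```text
time_s: 7.7
ee_pos: [0.4359, 0.2305, 0.0593]
eef_rot: [1.592, 1.57, 0.348]
force: [-0.0, 0.3, -0.6]
grip_width: 0.0197
```

play_rows([
  [[0, 10, -39, 0, 0, 0, 10], [0, 11, -40, 0, 0, 0, 10], [0, 0, 0, 0, 0, 0, 10], [0, 0, 0, 0, 0, 0, 10], [0, 0, 0, 0, 0, 0, 10]],
])

```text
time_s: 8.2
ee_pos: [0.4309, 0.3095, 0.059]
eef_rot: [-1.05, 1.57, -2.296]
force: [0.0, -0.6, -0.5]
grip_width: 0.0198
```

```bash
python3 - <<'E'
from h import *
c=load('w7');print(atz(c,317.5,237,0.014))
plan([0.4311,0.3100,0.015],0.326)
c=snap('wrist','w8')
crop('w8',240,100,420,280,4.4,'w8a')
E
```

```text
[ 0.45910891 -0.09064349  0.014     ]
pos [0.4309 0.3095 0.059 ] yaw jaw 0.3254 q6 0.229 F [ 0.  -0.6 -0.5] w 0.0198 t 8.2
 rot [-0.0006  0.0002  0.0004]  then shift(mm) [44.   0.3 -0.4]
 tool axes y-> [0.947 0.32  0.   ] z-> [ 0.32  -0.947  0.   ]
```

View pics/w8a.png

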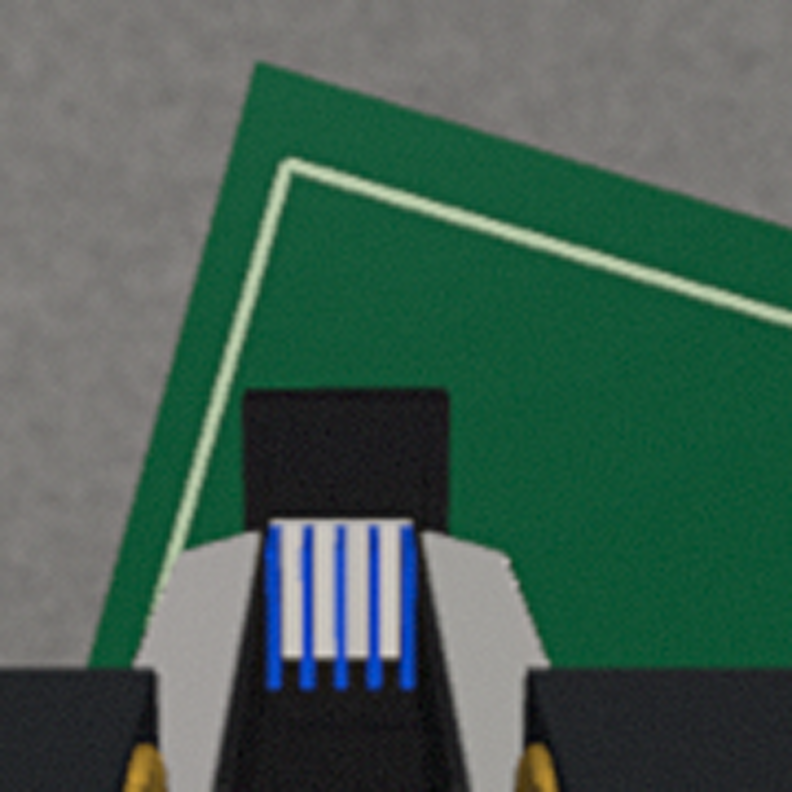

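```bash
python3 - <<'E'
from h import *
c=load('w8')
p=atz(c,318.9,188.6,0.013);print(p, p[:2]-64e-3*np.array([-.32,.947]), p[:2]-17.5e-3*np.array([-.32,.947]))
print('tips', atz(c,240+340/4.4,100+525/4.4,0.059+.0075))
print('sink', atz(c,240+341/4.4,100+605/4.4,0.059+.0075))
E
```

```text
[0.42460093 0.32898596 0.013     ] [0.44508093 0.26837796] [0.43020093 0.31241346]
tips [0.42582623 0.3216623  0.0665    ]
sink [0.42955805 0.31106251 0.0665    ]
```

play_rows([
  [[15, 1, -1, 0, 0, 0, 10], [15, 0, 0, 0, 0, 0, 10], [10, 0, 0, 0, 0, 0, 10], [4, 0, 0, 0, 0, 0, 10], [0, 0, 0, 0, 0, 0, 10], [0, 0, 0, 0, 0, 0, 30], [0, 0, 0, 0, 0, 0, 35], [0, 0, 0, 0, 0, 0, 40], [0, 0, 0, 0, 0, 0, 40]],
])

```text
time_s: 9.15
ee_pos: [0.4316, 0.3118, 0.0152]
eef_rot: [1.746, 1.571, 0.502]
force: [0.4, 0.8, -0.6]
grip_width: 0.0396
```

play_rows([
  [[-20, 0, 0, 0, 0, 0, 45], [-25, 0, 0, 0, 0, 0, 45], [-25, 0, 0, 0, 0, 0, 45], [0, 0, 0, 0, 0, 0, 45], [0, 0, 0, 0, 0, 0, 45]],
])

```text
time_s: 9.65
ee_pos: [0.4316, 0.3118, 0.0851]
eef_rot: [1.83, 1.57, 0.585]
force: [0.4, -0.1, -0.2]
grip_width: 0.0453
```

```bash
python3 - <<'E'
from h import *
plan([0.4435,0.0062,0.055],0.215)
c=snap('wrist','w9')
c=snap('side','s9')
crop('w9',240,60,420,260,4,'w9a')
E
```

```text
pos [0.4316 0.3118 0.0851] yaw jaw 0.3261 q6 0.231 F [ 0.4 -0.1 -0.2] w 0.0453 t 9.65
 rot [ 0.1111 -0.0002 -0.0007]  then shift(mm) [ 30.1 -53.5 301.1]
 tool axes y-> [0.977 0.213 0.   ] z-> [ 0.213 -0.977  0.   ]
```

View pics/w9a.png

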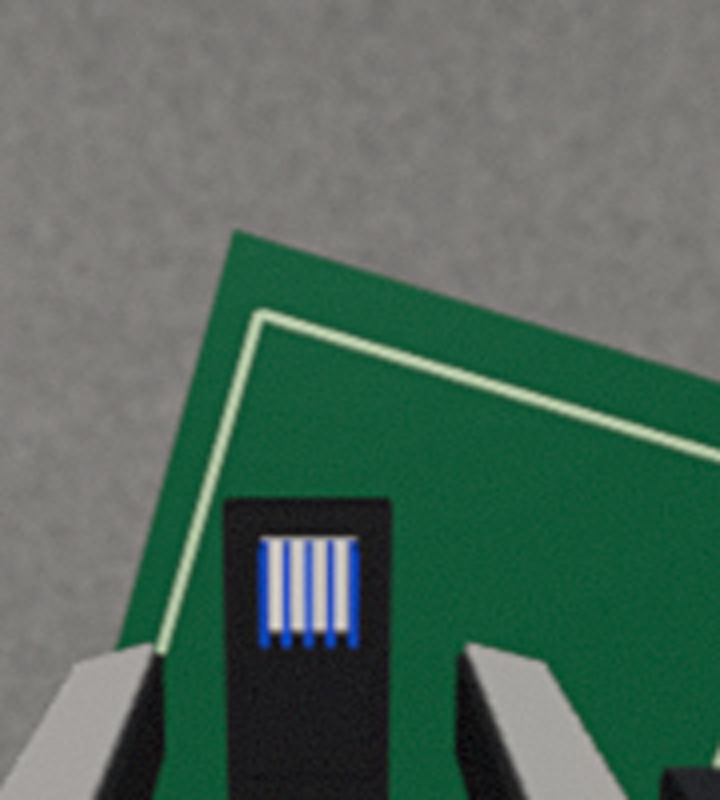

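View pics/s9.png

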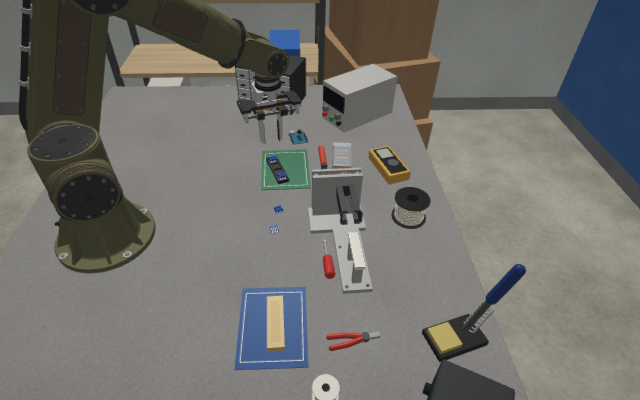

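play_rows([
  [[0, 0, 0, 0.111, 0, 0, 45], [5, -6.7, 37.6, 0, 0, 0, 45], [5, -6.7, 37.6, 0, 0, 0, 45], [5, -6.7, 37.6, 0, 0, 0, 45], [5, -6.7, 37.6, 0, 0, 0, 45], [5, -6.7, 37.6, 0, 0, 0, 45], [5, -6.7, 37.6, 0, 0, 0, 45], [5, -6.7, 37.6, 0, 0, 0, 45], [5, -7, 37.5, 0, 0, 0, 45], [0, 0, 0, 0, 0, 0, 45]],
])

```text
time_s: 10.75
ee_pos: [0.4422, 0.0033, 0.0438]
eef_rot: [-1.726, 1.568, -3.086]
force: [0.4, 0.6, -0.2]
grip_width: 0.0452
```

play_rows([
  [[0, 0, 0, 0, 0, 0, 45], [15, 0, 0, 0, 0, 0, 45], [13, 0, 0, 0, 0, 0, 45], [10.6, 0, 0, 0, 0, 0, 45], [0, 0, 0, 0, 0, 0, 45], [0, 0, 0, 0, 0, 0, 10], [0, 0, 0, 0, 0, 0, 10], [0, 0, 0, 0, 0, 0, 10], [0, 0, 0, 0, 0, 0, 10]],
])

```text
time_s: 11.65
ee_pos: [0.4433, 0.0065, 0.0069]
eef_rot: [1.389, 1.57, 0.033]
force: [-0.2, 0.7, 1.4]
grip_width: 0.0201
```

```bash
python3 - <<'E'
from h import *
plan([0.4415,0.2820,0.060],0.326)
snap('wrist','w10')
E
```

```text
pos [0.4433 0.0065 0.0069] yaw jaw 0.2149 q6 -0.283 F [-0.2  0.7  1.4] w 0.0201 t 11.65
 rot [-0.1111  0.0002 -0.0008]  then shift(mm) [ -53.1   86.6 -261.6]
 tool axes y-> [0.947 0.32  0.   ] z-> [ 0.32  -0.947  0.   ]
```

View pics/w10.png

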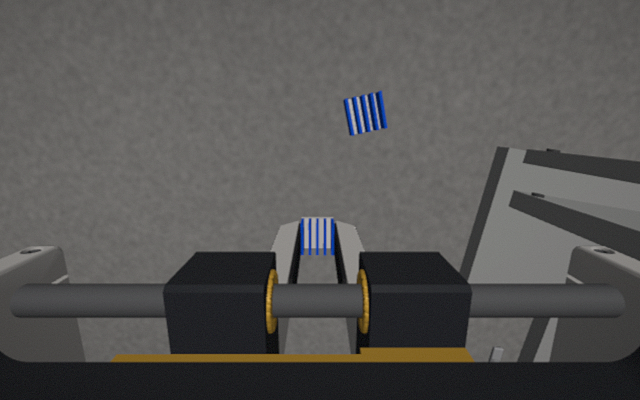

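play_rows([
  [[-25, 0, 0, 0, 0, 0, 10], [-28, 0, 0, -0.111, 0, 0, 10], [0, 12.4, -37.4, 0, 0, 0, 10], [0, 12.4, -37.4, 0, 0, 0, 10], [0, 12.4, -37.4, 0, 0, 0, 10], [0, 12.4, -37.4, 0, 0, 0, 10], [0, 12.4, -37.4, 0, 0, 0, 10], [0, 12.4, -37.4, 0, 0, 0, 10], [0, 12.4, -37.4, 0, 0, 0, 10], [0, 0, 0, 0, 0, 0, 10]],
])

```text
time_s: 12.7
ee_pos: [0.441, 0.2857, 0.0596]
eef_rot: [2.141, 1.57, 0.9]
force: [-0.8, -0.1, 0.4]
grip_width: 0.0199
```

play_rows([
  [[0, 0, 0, 0, 0, 0, 10], [0, 0, 0, 0, 0, 0, 10]],
])

```text
time_s: 12.9
ee_pos: [0.4414, 0.2813, 0.0594]
eef_rot: [-1.167, 1.57, -2.413]
force: [0.3, -0.5, -0.3]
grip_width: 0.0197
```

```bash
python3 - <<'E'
from h import *
plan([0.4415,0.2824,0.015],0.326)
c=snap('wrist','w11')
crop('w11',240,60,420,260,4,'w11a')
E
```

```text
pos [0.4414 0.2813 0.0594] yaw jaw 0.3253 q6 0.172 F [ 0.3 -0.5 -0.3] w 0.0197 t 12.9
 rot [-0.0007  0.0002  0.0004]  then shift(mm) [44.4  0.5 -1. ]
 tool axes y-> [0.947 0.32  0.   ] z-> [ 0.32  -0.947  0.   ]
```

View pics/w11a.png

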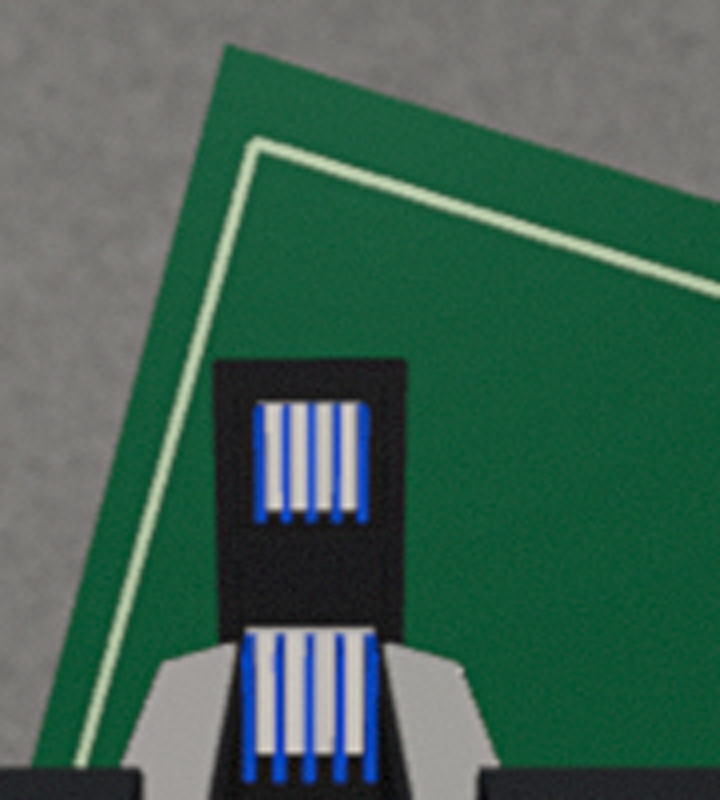

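Aligned; lower, release, rise, then go to sink N at (0.4533, 0.082).

play_rows([
  [[15, 0.5, -1, 0, 0, 0, 10], [15, 0, 0, 0, 0, 0, 10], [10, 0, 0, 0, 0, 0, 10], [4, 0, 0, 0, 0, 0, 10], [0, 0, 0, 0, 0, 0, 10], [0, 0, 0, 0, 0, 0, 30], [0, 0, 0, 0, 0, 0, 35], [0, 0, 0, 0, 0, 0, 40], [0, 0, 0, 0, 0, 0, 40]],
])

```text
time_s: 13.85
ee_pos: [0.4417, 0.2834, 0.0157]
eef_rot: [1.676, 1.57, 0.431]
force: [0.2, -0.5, 0.6]
grip_width: 0.0393
```

play_rows([
  [[-20, 0, 0, 0, 0, 0, 45], [-25, 0, 0, 0, 0, 0, 45], [-25, 0, 0, 0, 0, 0, 45], [0, 0, 0, 0, 0, 0, 45], [0, 0, 0, 0, 0, 0, 45]],
])

```text
time_s: 14.35
ee_pos: [0.4416, 0.2834, 0.0856]
eef_rot: [1.753, 1.57, 0.508]
force: [-0.6, 0.1, -0.6]
grip_width: 0.0451
```

```bash
python3 - <<'E'
from h import *
plan([0.4533,0.0825,0.0065],0.40)
c=snap('wrist','w12')
c=snap('side','s12')
crop('s12',230,120,330,260,4,'s12a')
crop('w12',240,60,420,260,4,'w12a')
E
```

```text
pos [0.4416 0.2834 0.0856] yaw jaw 0.326 q6 0.175 F [-0.6  0.1 -0.6] w 0.0451 t 14.35
 rot [-0.074  -0.0001 -0.0007]  then shift(mm) [ 79.1 -67.4 189.6]
 tool axes y-> [0.921 0.389 0.   ] z-> [ 0.389 -0.921  0.   ]
```

View pics/w12a.png

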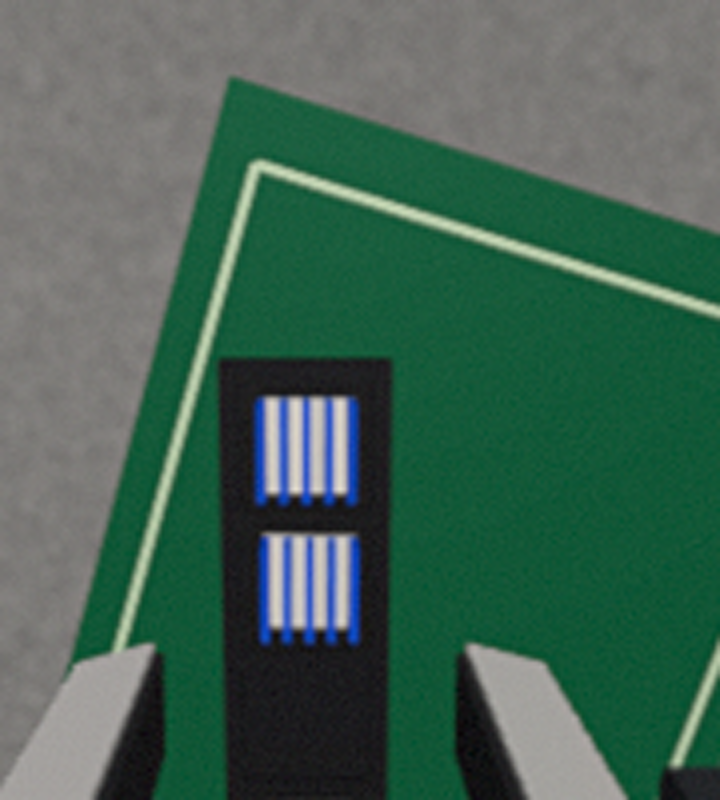

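View pics/s12a.png

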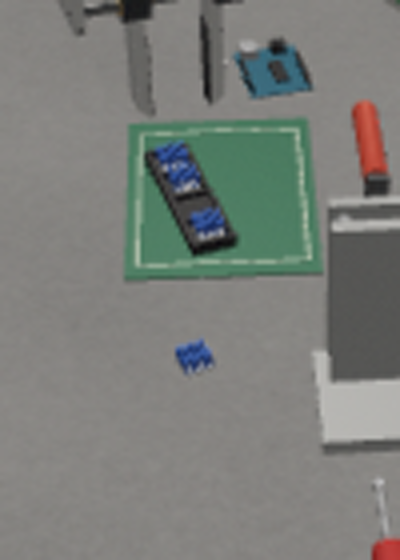

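play_rows([
  [[0, 0, 0, -0.074, 0, 0, 45], [4, -13.5, 37.9, 0, 0, 0, 45], [4, -13.5, 37.9, 0, 0, 0, 45], [4, -13.5, 37.9, 0, 0, 0, 45], [4, -13.5, 37.9, 0, 0, 0, 45], [4, -13.4, 38, 0, 0, 0, 45], [0, 0, 0, 0, 0, 0, 45], [0, 0, 0, 0, 0, 0, 45]],
])

```text
time_s: 15.25
ee_pos: [0.453, 0.082, 0.0648]
eef_rot: [-1.958, 1.569, -3.13]
force: [0.4, -0.4, 0.3]
grip_width: 0.0447
```

play_rows([
  [[20, 0, 0, 0, 0, 0, 45], [20, 0, 0, 0, 0, 0, 45], [19, 0, 0, 0, 0, 0, 45], [0, 0, 0, 0, 0, 0, 45], [0, 0, 0, 0, 0, 0, 10], [0, 0, 0, 0, 0, 0, 10], [0, 0, 0, 0, 0, 0, 10], [0, 0, 0, 0, 0, 0, 10]],
])

```text
time_s: 16.05
ee_pos: [0.4537, 0.0826, 0.0072]
eef_rot: [1.367, 1.57, 0.197]
force: [-0.5, 1.7, 5.1]
grip_width: 0.0196
```

```bash
python3 - <<'E'
from h import *
plan([0.4515,0.2530,0.060],0.326)
snap('wrist','w13')
E
```

```text
pos [0.4537 0.0826 0.0072] yaw jaw 0.4001 q6 -0.3 F [-0.5  1.7  5.1] w 0.0196 t 16.05
 rot [ 0.0741  0.0002 -0.0013]  then shift(mm) [ -52.8   52.5 -162.1]
 tool axes y-> [0.947 0.32  0.   ] z-> [ 0.32  -0.947  0.   ]
```

View pics/w13.png

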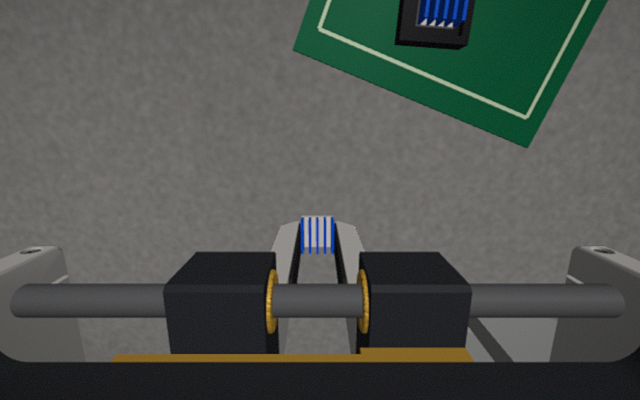

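play_rows([
  [[-25, 0, 0, 0, 0, 0, 10], [-28, 0, 0, 0.074, 0, 0, 10], [0, 10.5, -32.4, 0, 0, 0, 10], [0, 10.5, -32.4, 0, 0, 0, 10], [0, 10.5, -32.4, 0, 0, 0, 10], [0, 10.5, -32.4, 0, 0, 0, 10], [0, 10.5, -32.4, 0, 0, 0, 10], [0, 0, 0, 0, 0, 0, 10], [0, 0, 0, 0, 0, 0, 10], [0, 0, 0, 0, 0, 0, 10]],
])

```text
time_s: 17.1
ee_pos: [0.4511, 0.252, 0.0595]
eef_rot: [-1.045, 1.57, -2.29]
force: [-0.1, -0.4, -0.0]
grip_width: 0.0196
```

```bash
python3 - <<'E'
from h import *
plan([0.4515,0.2530,0.015],0.326)
c=snap('wrist','w14')
crop('w14',240,60,420,260,4,'w14a')
E
```

```text
pos [0.4511 0.252  0.0595] yaw jaw 0.3255 q6 0.113 F [-0.1 -0.4 -0. ] w 0.0196 t 17.1
 rot [-0.0005  0.0002  0.0003]  then shift(mm) [44.5  0.7 -0.8]
 tool axes y-> [0.947 0.32  0.   ] z-> [ 0.32  -0.947  0.   ]
```

View pics/w14a.png

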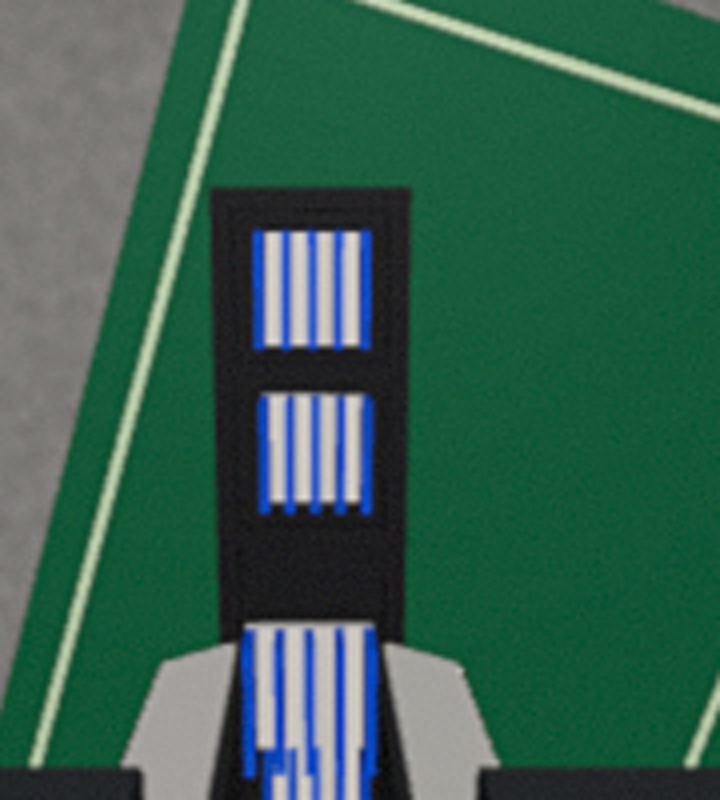

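play_rows([
  [[15, 0.7, -0.8, 0, 0, 0, 10], [15, 0, 0, 0, 0, 0, 10], [10, 0, 0, 0, 0, 0, 10], [4, 0, 0, 0, 0, 0, 10], [0, 0, 0, 0, 0, 0, 10], [0, 0, 0, 0, 0, 0, 30], [0, 0, 0, 0, 0, 0, 35], [0, 0, 0, 0, 0, 0, 40], [0, 0, 0, 0, 0, 0, 40]],
])

```text
time_s: 18.05
ee_pos: [0.4516, 0.2538, 0.0157]
eef_rot: [1.693, 1.57, 0.448]
force: [-0.4, 0.8, -0.4]
grip_width: 0.0402
```

play_rows([
  [[-20, 0, 0, 0, 0, 0, 45], [-25, 0, 0, 0, 0, 0, 45], [-35, 0, 0, 0, 0, 0, 45], [-30, 0, 20, 0, 0, 0, 60], [0, 0, 0, 0, 0, 0, 60], [0, 0, 0, 0, 0, 0, 60], [0, 0, 0, 0, 0, 0, 60]],
])

```text
time_s: 18.75
ee_pos: [0.4574, 0.2348, 0.1244]
eef_rot: [-1.537, 1.569, -2.781]
force: [-0.1, -1.2, -0.6]
grip_width: 0.0599
```

```bash
python3 - <<'E'
from h import *
plan([0.4465,0.268,0.0045],0.326)
c=snap('wrist','w15')
crop('w15',240,60,420,260,4,'w15a')
E
```

```text
pos [0.4574 0.2348 0.1244] yaw jaw 0.326 q6 0.077 F [-0.1 -1.2 -0.6] w 0.0599 t 18.75
 rot [0.     0.0001 0.0017]  then shift(mm) [119.9   0.3 -35. ]
 tool axes y-> [0.947 0.32  0.   ] z-> [ 0.32  -0.947  0.   ]
```

View pics/w15a.png

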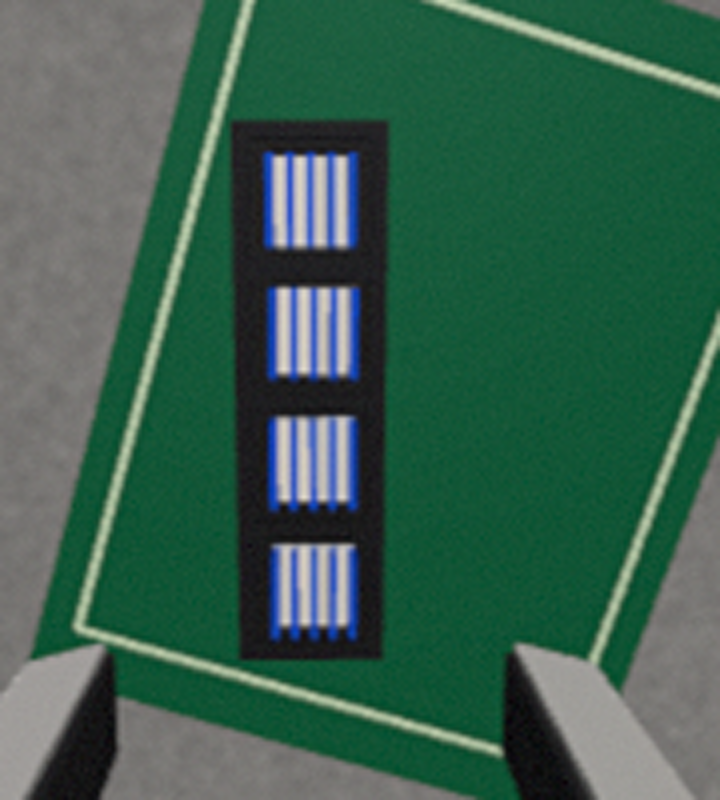

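```bash
python3 - <<'E'
from h import *
b=load('w15')
fb=lambda q:(240+q[0]/4,60+q[1]/4)
P=np.array([atz(b,*fb(q),0.013) for q in [(232,121),(388,121),(382,658),(241,658)]]);print(np.round(P,4))
d=(P[0]+P[1]-P[2]-P[3])/2; print('len',np.linalg.norm(d[:2]),'yaw',np.arctan2(-d[0],d[1]),'c',P.mean(0))
plan([0.645,-0.26,0.22],0.02)
E
```

```text
[[0.4087 0.321  0.013 ]
 [0.4419 0.3323 0.013 ]
 [0.4829 0.2125 0.013 ]
 [0.4497 0.2012 0.013 ]]
len 0.1265968034032445 yaw 0.3303764019667011 c [0.44578661 0.26676041 0.013     ]
pos [0.4574 0.2348 0.1243] yaw jaw 0.3263 q6 0.077 F [-1.2 -0.3 -0.2] w 0.0603 t 18.8
 rot [0.3063 0.0004 0.0019]  then shift(mm) [-95.7 177.7 498.5]
 tool axes y-> [1.   0.02 0.  ] z-> [ 0.02 -1.    0.  ]
```

play_rows([
  [[-20, 0, 0, 0.1, 0, 0, 60], [-25, 0, 0, 0.1, 0, 0, 60], [-25, 0, 0, 0.106, 0, 0, 60], [-25, 10, 38, 0, 0, 0, 60], [0, 15, 40, 0, 0, 0, 60], [0, 15, 40, 0, 0, 0, 60], [0, 15, 40, 0, 0, 0, 60], [0, 15, 40, 0, 0, 0, 60], [0, 15, 40, 0, 0, 0, 60], [0, 15, 40, 0, 0, 0, 60]],
])

```text
time_s: 19.8
ee_pos: [0.5638, -0.0425, 0.2193]
eef_rot: [-1.771, 1.569, 2.962]
force: [0.6, 1.0, 0.3]
grip_width: 0.0601
```

play_rows([
  [[0, 15, 35, 0, 0, 0, 60], [0, 15, 35, 0, 0, 0, 60], [0, 15, 35, 0, 0, 0, 60], [0, 17, 35, 0, 0, 0, 60], [0, 15, 0, 0, 0, 0, 60], [0, 15, 0, 0, 0, 0, 60], [0, 0, 0, 0, 0, 0, 60], [0, 0, 0, 0, 0, 0, 60], [0, 0, 0, 0, 0, 0, 60]],
])

```text
time_s: 20.7
ee_pos: [0.6578, -0.179, 0.2202]
eef_rot: [-1.902, 1.57, 2.831]
force: [0.3, -0.6, 1.0]
grip_width: 0.0602
```

```bash
python3 - <<'E'
from h import *
plan([0.645,-0.26,0.22],0.02)
c=snap('wrist','w16')
E
```

```text
pos [ 0.6578 -0.179   0.2202] yaw jaw 0.0204 q6 -0.34 F [ 0.3 -0.6  1. ] w 0.0602 t 20.7
 rot [ 0.0004 -0.0002  0.0006]  then shift(mm) [  0.2 -14.4  80.8]
 tool axes y-> [1.   0.02 0.  ] z-> [ 0.02 -1.    0.  ]
```

View pics/w16.png

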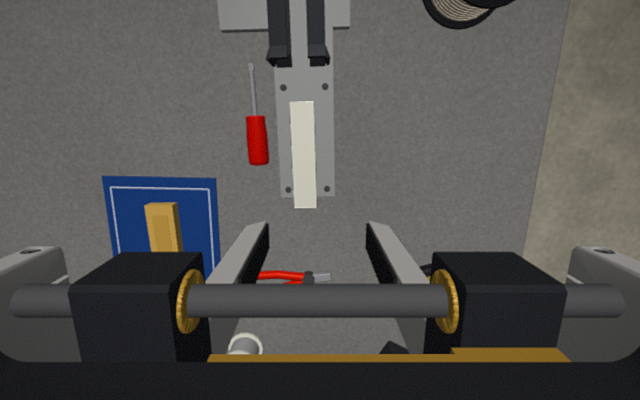

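play_rows([
  [[0, -14, -20, 0, 0, 0, 60], [0, 0, -40, 0, 0, 0, 60], [0, 0, -20, 0, 0, 0, 60], [0, 0, 0, 0, 0, 0, 60], [0, 0, 0, 0, 0, 0, 60], [0, 0, 0, 0, 0, 0, 60]],
])

```text
time_s: 21.35
ee_pos: [0.6427, -0.1006, 0.2204]
eef_rot: [-0.174, 1.571, -1.725]
force: [0.4, 0.2, -0.1]
grip_width: 0.0601
```

```bash
python3 - <<'E'
from h import *
plan([0.645,-0.26,0.22],0.02)
c=snap('wrist','w17')
crop('w16',250,20,370,220,4,'w16a')
crop('w17',240,60,400,280,3.6,'w17a')
E
```

```text
pos [ 0.6427 -0.1006  0.2204] yaw jaw 0.0192 q6 -0.231 F [ 0.4  0.2 -0.1] w 0.0601 t 21.35
 rot [-0.0008  0.0002  0.    ]  then shift(mm) [  0.4  -0.9 159.4]
 tool axes y-> [1.   0.02 0.  ] z-> [ 0.02 -1.    0.  ]
```

View pics/w16a.png

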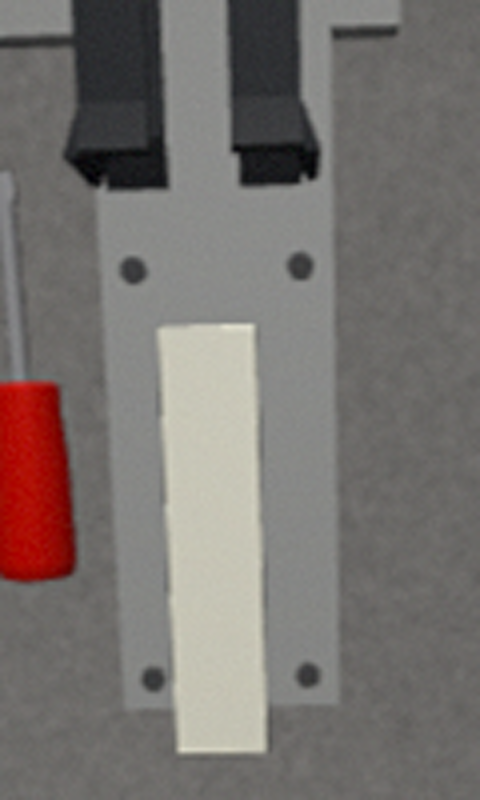

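View pics/w17a.png

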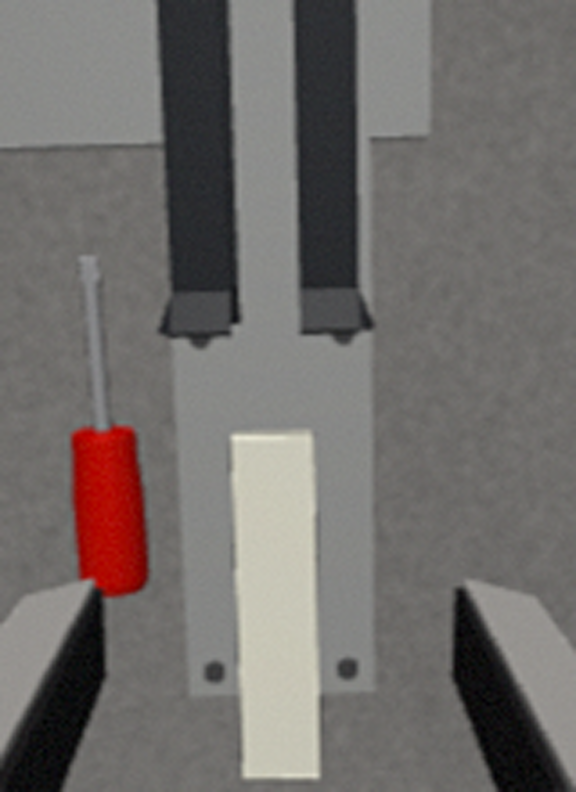

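View pics/w17.png

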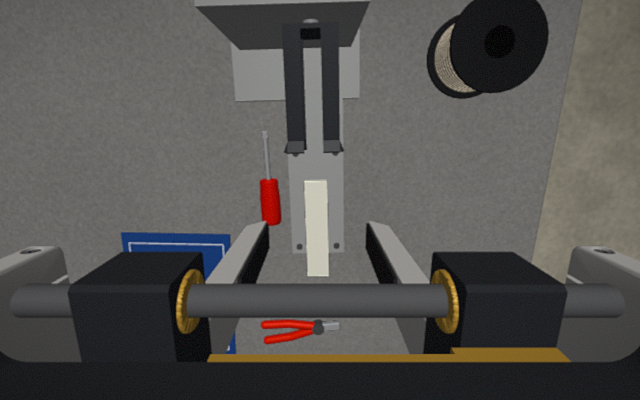

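```bash
python3 - <<'E'
from h import *
a=load('w16');b=load('w17')
fa=lambda q:(250+q[0]/4,20+q[1]/4)
fb=lambda q:(240+q[0]/3.6,60+q[1]/3.6)
A=[(158,327),(255,323),(267,751),(177,753)];B=[(232,433),(312,431),(320,777),(243,778)]
for q,r in zip(A,B): print(np.round(tri((a,*fa(q)),(b,*fb(r)))[0],4), np.round(atz(a,*fa(q),.0895)[:2],4),np.round(atz(b,*fb(r),.0895)[:2],4))
for f,c,L in((fa,a,A),(fb,b,B)):
    P=np.array([atz(c,*f(q),.0895) for q in L]); d=(P[0]+P[1]-P[2]-P[3])/2; print('c',P.mean(0),'yaw',np.arctan2(-d[0],d[1]),np.linalg.norm(d))
# lips top (z=.126) near edge of mouth lip: w17a near edges ; screws on base z~.012
print('lips', [np.round(atz(b,*fb(q),.126),4) for q in [(163,335),(239,333),(302,333),(373,328)]])
print('channel near body', [np.round(atz(b,*fb(q),.1225),4) for q in [(172,290),(236,290),(300,290),(357,287)]],[np.round(atz(b,*fb(q),.1225),4) for q in [(159,20),(228,20),(294,20),(356,20)]])
plan([0.4465,0.268,0.15],0.328)
E
```

```text
[ 0.6278 -0.0906  0.0835] [ 0.6281 -0.0911] [ 0.6284 -0.0895]
[ 0.6514 -0.0893  0.0844] [ 0.6515 -0.0897] [ 0.6512 -0.0884]
[ 0.6567 -0.1972  0.0873] [ 0.6566 -0.1966] [ 0.6566 -0.1961]
[ 0.6329 -0.1986  0.0863] [ 0.6331 -0.1977] [ 0.6329 -0.1969]
c [ 0.64232536 -0.14379456  0.0895    ] yaw 0.04777840764299694 0.10688546334253712
c [ 0.64227263 -0.14272804  0.0895    ] yaw 0.04629614108580497 0.10763824148602187
lips [array([ 0.6126, -0.0589,  0.126 ]), array([ 0.6313, -0.058 ,  0.126 ]), array([ 0.6468, -0.0577,  0.126 ]), array([ 0.6642, -0.0562,  0.126 ])]
channel near body [array([ 0.6145, -0.0481,  0.1225]), array([ 0.6303, -0.0478,  0.1225]), array([ 0.6461, -0.0475,  0.1225]), array([ 0.6601, -0.0465,  0.1225])] [array([0.6116, 0.014 , 0.1225]), array([0.6277, 0.0143, 0.1225]), array([0.6431, 0.0146, 0.1225]), array([0.6576, 0.0149, 0.1225])]
pos [ 0.6427 -0.1007  0.2203] yaw jaw 0.019 q6 -0.231 F [ 0.   0.2 -0.1] w 0.0601 t 21.4
 rot [-3.09e-01  1.00e-04  2.00e-04]  then shift(mm) [  70.3  -67.  -412.2]
 tool axes y-> [0.947 0.322 0.   ] z-> [ 0.322 -0.947  0.   ]
```

play_rows([
  [[0, 0, 0, -0.155, 0, 0, 60], [0, 0, 0, -0.155, 0, 0, 60], [0, -6.7, -41.2, 0, 0, 0, 60], [0, -6.7, -41.2, 0, 0, 0, 60], [0, -6.7, -41.2, 0, 0, 0, 60], [0, -6.7, -41.2, 0, 0, 0, 60], [0, -6.7, -41.2, 0, 0, 0, 60], [10, -6.7, -41.2, 0, 0, 0, 60], [10, -6.7, -41.2, 0, 0, 0, 60], [20, -6.7, -41.2, 0, 0, 0, 60]],
])

```text
time_s: 22.4
ee_pos: [0.4882, 0.1972, 0.1812]
eef_rot: [1.538, 1.568, 0.286]
force: [0.5, 0.2, -0.9]
grip_width: 0.0597
```

play_rows([
  [[30, -6.7, -41.2, 0, 0, 0, 60], [30, -6.7, -41.2, 0, 0, 0, 60], [20, 0, 0, 0, 0, 0, 60], [20, 0, 0, 0, 0, 0, 60], [20, 0, 0, 0, 0, 0, 60], [0, 0, 0, 0, 0, 0, 60], [0, 0, 0, 0, 0, 0, 60], [0, 0, 0, 0, 0, 0, 60]],
])

```text
time_s: 23.2
ee_pos: [0.4513, 0.2684, 0.0633]
eef_rot: [1.719, 1.569, 0.468]
force: [0.6, 0.2, 0.6]
grip_width: 0.0601
```

```bash
python3 - <<'E'
from h import *
plan([0.4468,0.268,0.0045],0.33)
c=snap('wrist','w18')
E
```

```text
pos [0.4513 0.2684 0.0633] yaw jaw 0.3195 q6 0.147 F [0.6 0.2 0.6] w 0.0601 t 23.2
 rot [-0.0105 -0.0002 -0.0017]  then shift(mm) [58.8 -4.4 -1.1]
 tool axes y-> [0.946 0.324 0.   ] z-> [ 0.324 -0.946  0.   ]
```

View pics/w18.png

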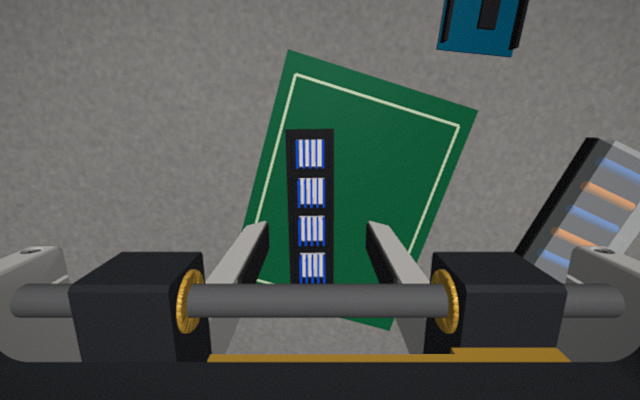

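play_rows([
  [[20, -4.4, -1.1, -0.0105, 0, 0, 60], [20, 0, 0, 0, 0, 0, 60], [18, 0, 0, 0, 0, 0, 60], [0, 0, 0, 0, 0, 0, 60], [0, 0, 0, 0, 0, 0, 60], [0, 0, 0, 0, 0, 0, 30], [0, 0, 0, 0, 0, 0, 30], [0, 0, 0, 0, 0, 0, 30], [0, 0, 0, 0, 0, 0, 30]],
], grip_force=25)

```text
time_s: 24.15
ee_pos: [0.4462, 0.2681, 0.0045]
eef_rot: [1.724, 1.57, 0.484]
force: [-0.5, -0.4, 3.6]
grip_width: 0.0355
```

play_rows([
  [[-5, 0, 0, 0, 0, 0, 30], [-15, 0, 0, 0, 0, 0, 30], [-30, 0, 0, 0, 0, 0, 30], [-30, 0, 0, 0, 0, 0, 30], [-30, 0, 0, 0, 0, 0, 30], [-30, 0, 0, 0, 0, 0, 30], [-10, 0, 0, 0, 0, 0, 30], [0, 0, 0, 0, 0, 0, 30], [0, 0, 0, 0, 0, 0, 30]],
])

```text
time_s: 25.05
ee_pos: [0.4455, 0.2678, 0.1527]
eef_rot: [-1.427, 1.569, -2.668]
force: [-0.7, 0.2, -2.3]
grip_width: 0.0357
```

```bash
python3 - <<'E'
from h import *
plan([0.6428,-0.1435,0.150],0.047)
c=snap('wrist','w19')
c=snap('side','s19')
E
```

```text
pos [0.4455 0.2678 0.1527] yaw jaw 0.3305 q6 0.14 F [-0.7  0.2 -2.3] w 0.0357 t 25.05
 rot [0.2835 0.0005 0.0018]  then shift(mm) [  2.7 177.8 420.1]
 tool axes y-> [0.999 0.047 0.   ] z-> [ 0.047 -0.999  0.   ]
```

View pics/w19.png

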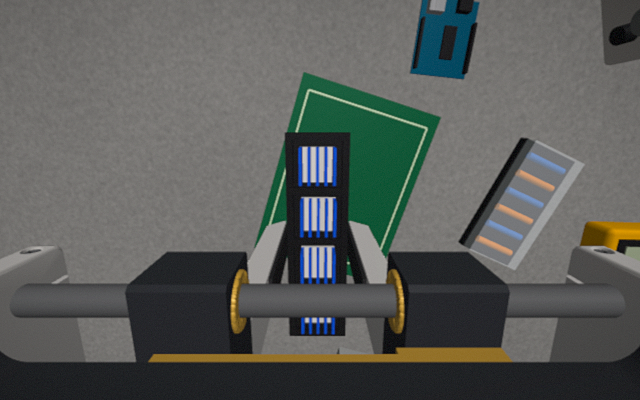

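View pics/s19.png

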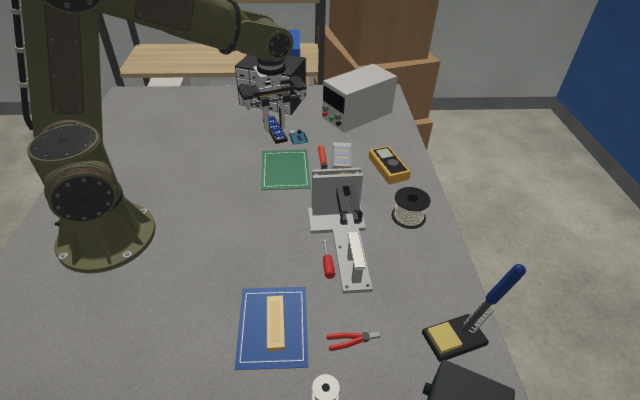

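play_rows([
  [[0, 0, 0, 0.09, 0, 0, 30], [0, 0, 0, 0.1, 0, 0, 30], [0, 0, 10, 0.0935, 0, 0, 30], [0, 0, 20, 0, 0, 0, 30], [0, 0, 35, 0, 0, 0, 30], [0, 0, 40, 0, 0, 0, 30], [0, 0, 40, 0, 0, 0, 30], [0, 0, 40, 0, 0, 0, 30], [0, 0, 40, 0, 0, 0, 30], [0, 0, 40, 0, 0, 0, 30]],
])

```text
time_s: 26.15
ee_pos: [0.4588, 0.0019, 0.1531]
eef_rot: [-1.697, 1.569, 3.063]
force: [0.4, -0.1, -1.1]
grip_width: 0.0356
```

play_rows([
  [[0, 0, 40, 0, 0, 0, 30], [0, 0, 40, 0, 0, 0, 30], [0, 10, 35, 0, 0, 0, 30], [0, 20, 25, 0, 0, 0, 30], [0, 30, 15, 0, 0, 0, 30], [0, 35, 0, 0, 0, 0, 30], [0, 35, 0, 0, 0, 0, 30], [0, 25, 0, 0, 0, 0, 30], [0, 15, 0, 0, 0, 0, 30], [0, 8, 0, 0, 0, 0, 30]],
])

```text
time_s: 27.15
ee_pos: [0.6449, -0.1427, 0.1521]
eef_rot: [-1.901, 1.568, 2.858]
force: [-0.7, 0.4, -2.9]
grip_width: 0.0358
```

play_rows([
  [[0, 0, 0, 0, 0, 0, 30], [0, 0, 0, 0, 0, 0, 30], [0, 0, 0, 0, 0, 0, 30]],
])

```text
time_s: 27.45
ee_pos: [0.6439, -0.1432, 0.1542]
eef_rot: [-1.658, 1.571, 3.101]
force: [0.2, -0.7, -1.9]
grip_width: 0.0352
```

```bash
python3 - <<'E'
from h import *
plan([0.6428,-0.1435,0.092],0.047)
c=snap('wrist','w20')
c=snap('side','s20')
E
```

```text
pos [ 0.6439 -0.1432  0.1542] yaw jaw 0.0467 q6 -0.321 F [ 0.2 -0.7 -1.9] w 0.0352 t 27.45
 rot [-0.0003 -0.      0.0002]  then shift(mm) [62.2 -1.1  0.3]
 tool axes y-> [0.999 0.047 0.   ] z-> [ 0.047 -0.999  0.   ]
```

View pics/w20.png

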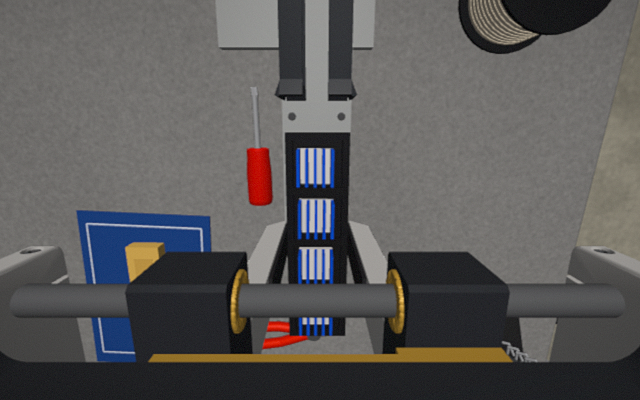

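View pics/s20.png

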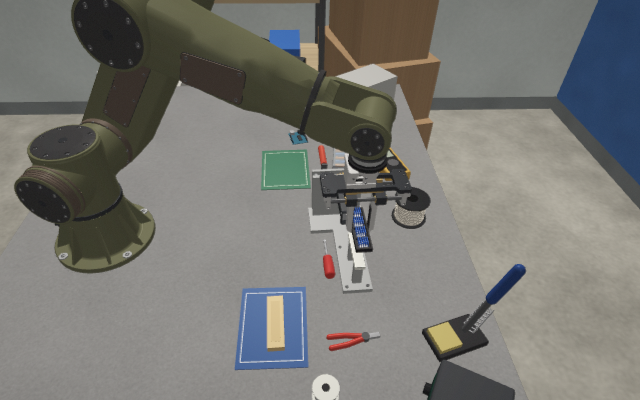

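```bash
python3 - <<'E'
from h import *
c=load('w20'); e=atz(c,318.5,133,0.1627); d=np.array([-.047,.999]); print(e, e[:2]-.064*d, (e[:2]-np.array([.6439,-.1432]))@d)
E
```

```text
[ 0.64074089 -0.0811629   0.1627    ] [ 0.64374889 -0.1450989 ] 0.06212354474676442
```

play_rows([
  [[10, -1, 0, 0, 0, 0, 30], [20, 0, 0, 0, 0, 0, 30], [15, 0, 0, 0, 0, 0, 30], [8, 0, 0, 0, 0, 0, 30], [5, 0, 0, 0, 0, 0, 30], [2, 0, 0, 0, 0, 0, 30], [0, 0, 0, 0, 0, 0, 30], [0, 0, 0, 0, 0, 0, 30]],
])

```text
time_s: 28.35
ee_pos: [0.6438, -0.1432, 0.0947]
eef_rot: [1.217, 1.57, -0.307]
force: [0.1, 0.3, -1.9]
grip_width: 0.0357
```

```bash
python3 - <<'E'
from h import *
plan([0.6428,-0.1435,0.092],0.047)
c=snap('wrist','w21')
c=snap('side','s21');crop('s21',290,150,410,310,4,'s21a')
E
```

```text
pos [ 0.6438 -0.1432  0.0947] yaw jaw 0.047 q6 -0.321 F [ 0.1  0.3 -1.9] w 0.0357 t 28.35
 rot [-0.      0.0003 -0.0009]  then shift(mm) [ 2.7 -1.   0.3]
 tool axes y-> [0.999 0.047 0.   ] z-> [ 0.047 -0.999  0.   ]
```

View pics/s21a.png

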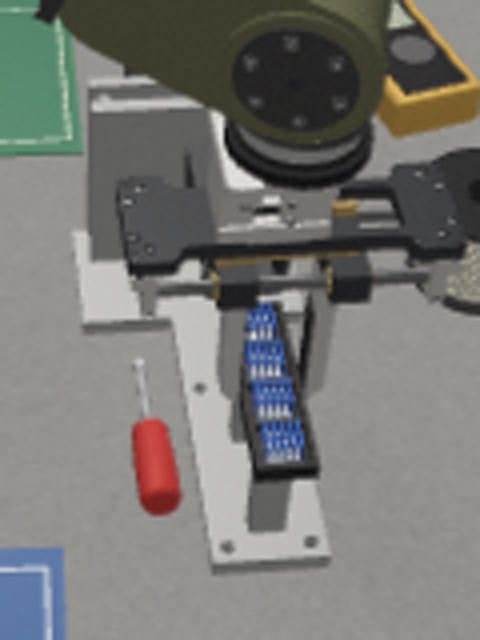

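play_rows([
  [[1, -0.5, 0, 0, 0, 0, 30], [1, 0, 0, 0, 0, 0, 30], [1, 0, 0, 0, 0, 0, 30], [0, 0, 0, 0, 0, 0, 30], [0, 0, 0, 0, 0, 0, 30]],
])

```text
time_s: 28.95
ee_pos: [0.643, -0.1431, 0.092]
eef_rot: [1.107, 1.57, -0.417]
force: [-4.0, 0.2, 6.6]
grip_width: 0.036
```

```bash
python3 - <<'E'
from h import *
plan([0.6428,-0.1435,0.092],0.047)
E
```

```text
pos [ 0.643  -0.1431  0.092 ] yaw jaw 0.047 q6 -0.322 F [-4.   0.2  6.6] w 0.036 t 28.95
 rot [ 0.      0.0002 -0.0003]  then shift(mm) [-0.  -0.2  0.4]
 tool axes y-> [0.999 0.047 0.   ] z-> [ 0.047 -0.999  0.   ]
```

play_rows([
  [[0, 0, 0, 0, 0, 0, 45], [0, 0, 0, 0, 0, 0, 60], [0, 0, 0, 0, 0, 0, 60], [0, 0, 0, 0, 0, 0, 60], [-15, 0, 0, 0, 0, 0, 60], [-30, 0, 0, 0, 0, 0, 60], [-40, 0, 0, 0, 0, 0, 60], [-15, 0, 0, 0, 0, 0, 60], [0, 0, 0, 0, 0, 0, 60], [0, 0, 0, 0, 0, 0, 60]],
])

```text
time_s: 29.95
ee_pos: [0.6427, -0.143, 0.1902]
eef_rot: [-1.873, 1.57, 2.886]
force: [-0.7, 0.9, 0.4]
grip_width: 0.0601
```

play_rows([
  [[0, 0, 30, 0, 0, 0, 60], [0, 0, 30, 0, 0, 0, 60], [0, 0, 0, 0, 0, 0, 60], [0, 0, 0, 0, 0, 0, 60], [0, 0, 0, 0, 0, 0, 60]],
])

```text
time_s: 30.45
ee_pos: [0.6456, -0.2022, 0.1901]
eef_rot: [-2.057, 1.569, 2.703]
force: [-0.6, -0.7, -0.0]
grip_width: 0.0601
```

```bash
python3 - <<'E'
from h import *
plan([0.456,-0.285,0.15],0)
c=snap('wrist','w22'); crop('w22',220,60,420,260,4,'w22a')
E
```

```text
pos [ 0.6456 -0.2022  0.1901] yaw jaw 0.0476 q6 -0.405 F [-0.6 -0.7 -0. ] w 0.0601 t 30.45
 rot [ 0.0476 -0.0008  0.0015]  then shift(mm) [  40.1 -189.6   82.8]
 tool axes y-> [1. 0. 0.] z-> [ 0. -1.  0.]
```

View pics/w22a.png

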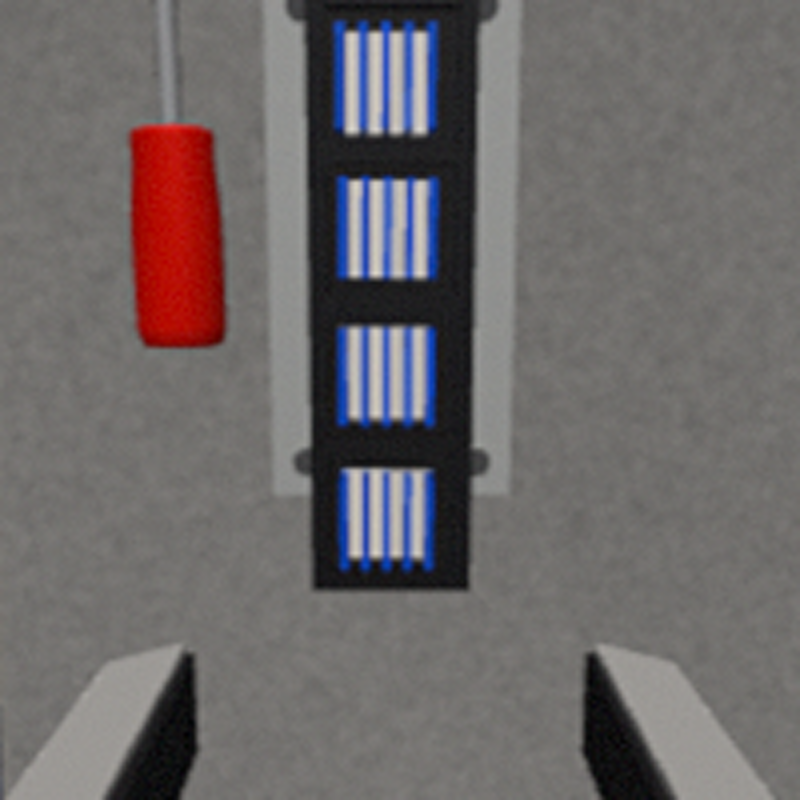

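View pics/w22.png

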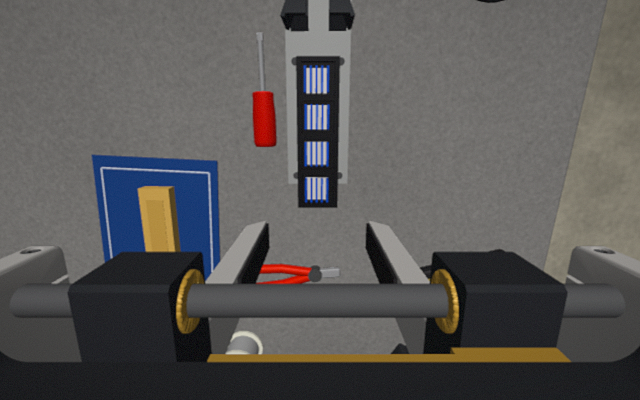

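```bash
python3 - <<'E'
from h import *
b=load('w22')
fb=lambda q:(220+q[0]/4,60+q[1]/4)
P=np.array([atz(b,*fb(q),0.1005) for q in [(307,-8),(480,-8),(469,588),(313,588)]]);print(np.round(P,4))
d=(P[0]+P[1]-P[2]-P[3])/2; print('len',np.linalg.norm(d[:2]),'yaw',np.arctan2(-d[0],d[1]),'c',P.mean(0))
near=(P[2]+P[3])/2; print(near[:2]+.064*np.array([-.047,.999]))
E
```

```text
[[ 0.6221 -0.0836  0.1005]
 [ 0.6572 -0.0819  0.1005]
 [ 0.6629 -0.207   0.1005]
 [ 0.6276 -0.2088  0.1005]]
len 0.12525629541039143 yaw 0.045055055033529405 c [ 0.64245194 -0.14534123  0.1005    ]
[ 0.6422647  -0.14396982]
```

play_rows([
  [[0, -10, 0, 0.0476, 0, 0, 60], [0, -30, 12, 0, 0, 0, 60], [0, -30, 14, 0, 0, 0, 60], [0, -30, 14, 0, 0, 0, 60], [0, -30, 0, 0, 0, 0, 60], [0, -30, 0, 0, 0, 0, 60], [0, -30, 0, 0, 0, 0, 60], [0, 0, 0, 0, 0, 0, 60], [0, 0, 0, 0, 0, 0, 60], [0, 0, 0, 0, 0, 0, 60]],
])

```text
time_s: 31.5
ee_pos: [0.4566, -0.2431, 0.1912]
eef_rot: [1.155, 1.57, -0.416]
force: [-0.7, 0.0, -0.0]
grip_width: 0.0603
```

```bash
python3 - <<'E'
from h import *
plan([0.456,-0.285,0.15],0)
c=snap('wrist','w23')
E
```

```text
pos [ 0.4566 -0.2431  0.1912] yaw jaw 0.0002 q6 -0.56 F [-0.7  0.  -0. ] w 0.0603 t 31.5
 rot [ 0.0002  0.0002 -0.0004]  then shift(mm) [41.2 -0.6 41.9]
 tool axes y-> [1. 0. 0.] z-> [ 0. -1.  0.]
```

View pics/w23.png

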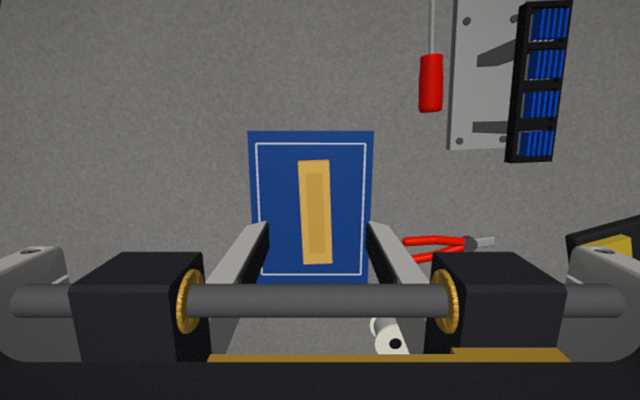

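```bash
python3 - <<'E'
from h import *
crop('w23',270,140,370,280,5,'w23a')
E
```

```text
(no output)
```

View pics/w23a.png

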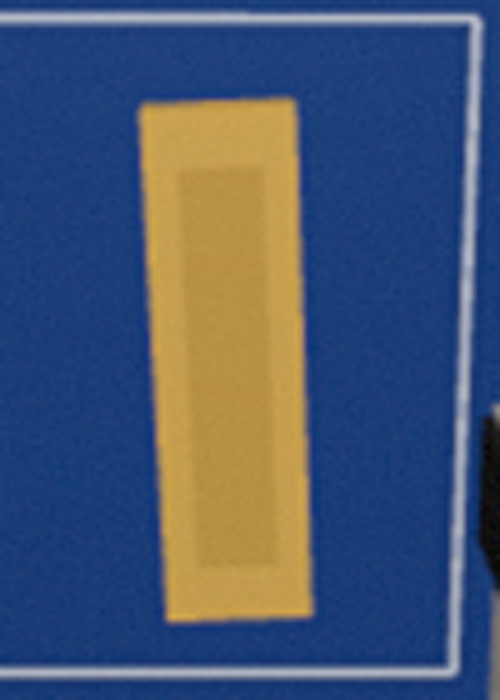

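```bash
python3 - <<'E'
from h import *
b=load('w23')
fb=lambda q:(270+q[0]/5,140+q[1]/5)
P=np.array([atz(b,*fb(q),0.017) for q in [(139,103),(295,98),(313,614),(165,621)]]);print(np.round(P,4))
d=(P[0]+P[1]-P[2]-P[3])/2; print('len',np.linalg.norm(d[:2]),'yaw',np.arctan2(-d[0],d[1]),'c',P.mean(0))
plan([P.mean(0)[0]+.0008,P.mean(0)[1],0.05],0.02)
E
```

```text
[[ 0.4332 -0.2164  0.017 ]
 [ 0.4691 -0.2152  0.017 ]
 [ 0.4749 -0.3437  0.017 ]
 [ 0.438  -0.3456  0.017 ]]
len 0.12896361198863668 yaw 0.04102986235869133 c [ 0.45381188 -0.28020189  0.017     ]
pos [ 0.4565 -0.2431  0.191 ] yaw jaw 0.0002 q6 -0.56 F [0.3 0.3 1. ] w 0.0596 t 31.55
 rot [-0.0198 -0.0001 -0.    ]  then shift(mm) [141.   -2.7  37.1]
 tool axes y-> [1.   0.02 0.  ] z-> [ 0.02 -1.    0.  ]
```

play_rows([
  [[0, 0, 0, -0.041, 0, 0, 60], [25, -3.4, 20, 0, 0, 0, 60], [30, 0, 17, 0, 0, 0, 60], [30, 0, 0, 0, 0, 0, 60], [35, 0, 0, 0, 0, 0, 60], [30, 0, 0, 0, 0, 0, 60], [22, 0, 0, 0, 0, 0, 60], [12, 0, 0, 0, 0, 0, 60], [0, 0, 0, 0, 0, 0, 60], [0, 0, 0, 0, 0, 0, 60]],
])

```text
time_s: 32.55
ee_pos: [0.4545, -0.2807, 0.0078]
eef_rot: [0.92, 1.57, -0.61]
force: [0.2, 0.2, 1.0]
grip_width: 0.06
```

```bash
python3 - <<'E'
from h import *
plan([0.4546,-0.2802,0.0065],0.041)
E
```

```text
pos [ 0.4545 -0.2807  0.0078] yaw jaw 0.0407 q6 -0.663 F [0.2 0.2 1. ] w 0.06 t 32.55
 rot [-0.0003  0.0005 -0.0007]  then shift(mm) [ 1.3  0.1 -0.5]
 tool axes y-> [0.999 0.041 0.   ] z-> [ 0.041 -0.999  0.   ]
```

play_rows([
  [[1, 0, 0, 0, 0, 0, 45], [0, 0, 0, 0, 0, 0, 30], [0, 0, 0, 0, 0, 0, 30], [0, 0, 0, 0, 0, 0, 30], [0, 0, 0, 0, 0, 0, 30], [0, 0, 0, 0, 0, 0, 30]],
], grip_force=25)

```text
time_s: 33.15
ee_pos: [0.4541, -0.2807, 0.0066]
eef_rot: [0.931, 1.57, -0.599]
force: [-1.7, 0.8, 6.3]
grip_width: 0.0356
```

play_rows([
  [[-10, 0, 0, 0, 0, 0, 30], [-25, 0, 0, 0, 0, 0, 30], [-35, 0, 0, 0, 0, 0, 30], [-40, 0, 0, 0, 0, 0, 30], [-35, 0, 0, 0, 0, 0, 30], [-18, 0, 0, 0, 0, 0, 30], [0, 0, 0, 0, 0, 0, 30], [0, 0, 0, 0, 0, 0, 30], [0, 0, 0, 0, 0, 0, 30]],
])

```text
time_s: 34.05
ee_pos: [0.4533, -0.2801, 0.1676]
eef_rot: [-2.221, 1.568, 2.532]
force: [-0.1, 0.1, -2.5]
grip_width: 0.0357
```

```bash
python3 - <<'E'
from h import *
plan([0.643,-0.1431,0.14],0.047)
c=snap('wrist','w24')
crop('w24',260,100,380,250,5,'w24a')
crop('w20',260,100,380,250,5,'w20a')
E
```

```text
pos [ 0.4533 -0.2801  0.1676] yaw jaw 0.0404 q6 -0.663 F [-0.1  0.1 -2.5] w 0.0357 t 34.05
 rot [-0.0066 -0.0015  0.002 ]  then shift(mm) [  27.6  195.9 -128. ]
 tool axes y-> [0.999 0.047 0.   ] z-> [ 0.047 -0.999  0.   ]
```

View pics/w24a.png

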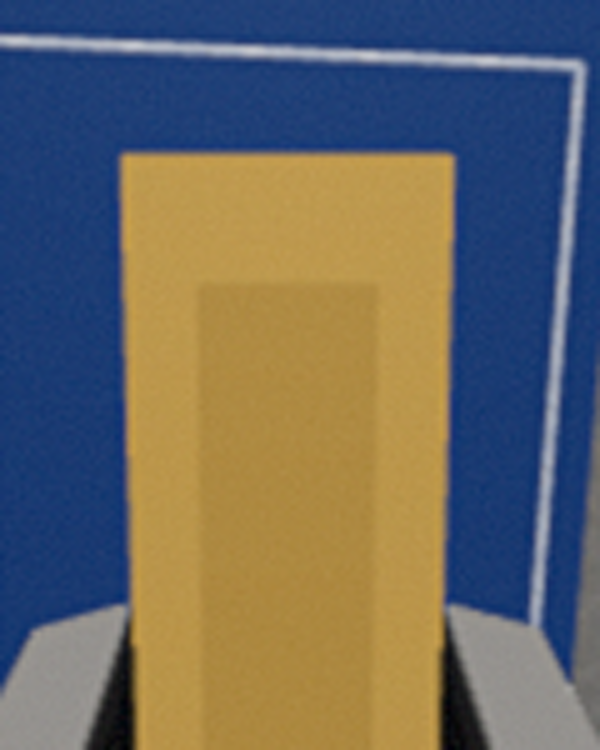

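View pics/w20a.png

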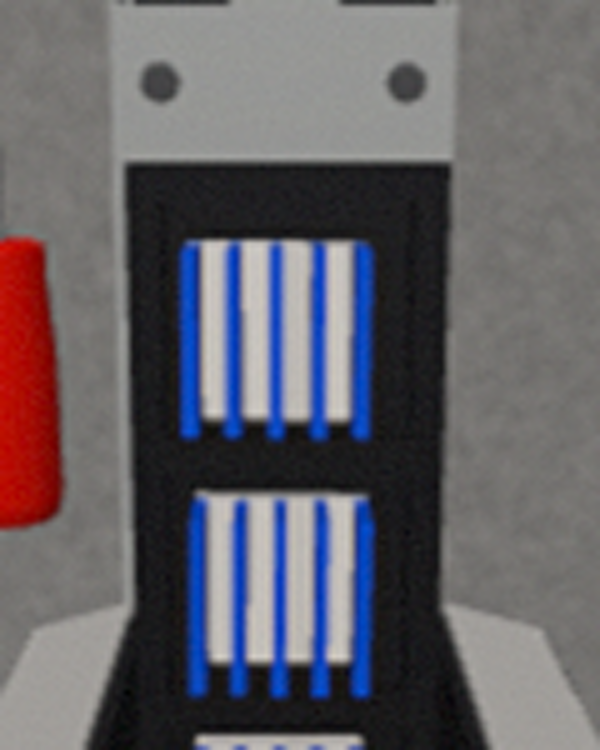

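```bash
python3 - <<'E'
from h import *
c=load('w20'); e=atz(c,260+289/5,132.6,0.1542+.0085); d=np.array([-.0467,.999]); print((e[:2]-np.array([.6439,-.1432]))@d)
c=load('w24'); e=atz(c,260+288/5,130.6,0.1676+.0105); d=np.array([-.0404,.999]); print((e[:2]-np.array([.4533,-.2801]))@d)
E
```

```text
0.06233458867752782
0.06332339817946504
```

play_rows([
  [[0, 8, -5, -0.0066, 0, 0, 30], [0, 20, -13, 0, 0, 0, 30], [0, 28, -18, 0, 0, 0, 30], [0, 30, -20, 0, 0, 0, 30], [0, 30, -20, 0, 0, 0, 30], [0, 30, -20, 0, 0, 0, 30], [0, 25, -16, 0, 0, 0, 30], [0, 15, -10, 0, 0, 0, 30], [0, 8, -5, 0, 0, 0, 30], [0, 2, 0, 0, 0, 0, 30]],
])

```text
time_s: 35.1
ee_pos: [0.6441, -0.1436, 0.1683]
eef_rot: [-1.959, 1.57, 2.801]
force: [0.5, -0.5, -1.9]
grip_width: 0.0357
```

play_rows([
  [[10, 0, 0, 0, 0, 0, 30], [15, 0, 0, 0, 0, 0, 30], [3, 0, 0, 0, 0, 0, 30], [0, 0, 0, 0, 0, 0, 30], [0, 0, 0, 0, 0, 0, 30], [0, 0, 0, 0, 0, 0, 30]],
])

```text
time_s: 35.7
ee_pos: [0.6439, -0.1447, 0.1417]
eef_rot: [1.279, 1.57, -0.245]
force: [-0.3, -0.7, -1.2]
grip_width: 0.0358
```

```bash
python3 - <<'E'
from h import *
plan([0.643,-0.1441,0.105],0.047)
c=snap('wrist','w25')
c=snap('side','s25'); crop('s25',290,150,410,310,4,'s25a')
E
```

```text
pos [ 0.6439 -0.1447  0.1417] yaw jaw 0.0468 q6 -0.323 F [-0.3 -0.7 -1.2] w 0.0358 t 35.7
 rot [-0.0002  0.0003 -0.0008]  then shift(mm) [36.7 -0.9 -0.6]
 tool axes y-> [0.999 0.047 0.   ] z-> [ 0.047 -0.999  0.   ]
```

View pics/s25a.png

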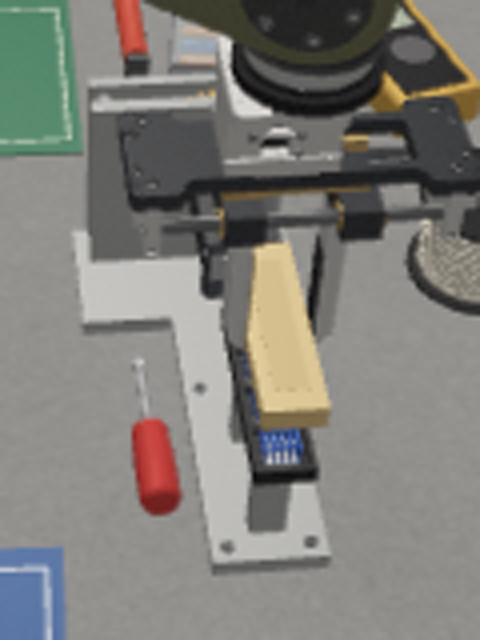

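View pics/w25.png

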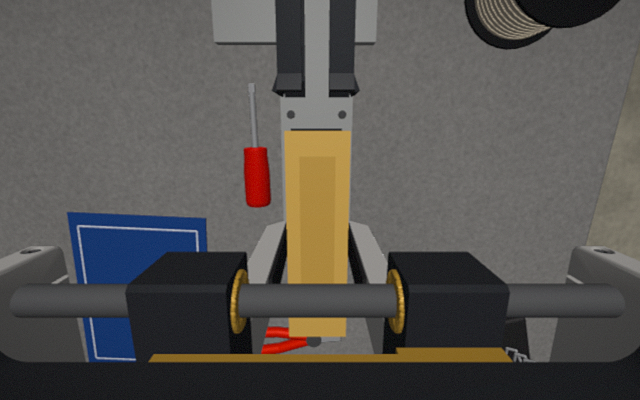

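play_rows([
  [[10, -0.9, -0.6, 0, 0, 0, 30], [12, 0, 0, 0, 0, 0, 30], [6, 0, 0, 0, 0, 0, 30], [3, 0, 0, 0, 0, 0, 30], [2, 0, 0, 0, 0, 0, 30], [1, 0, 0, 0, 0, 0, 30], [1, 0, 0, 0, 0, 0, 30], [0, 0, 0, 0, 0, 0, 30], [0, 0, 0, 0, 0, 0, 30]],
])

```text
time_s: 36.7
ee_pos: [0.6429, -0.144, 0.1063]
eef_rot: [1.229, 1.571, -0.294]
force: [0.0, 0.8, -0.8]
grip_width: 0.0356
```

```bash
python3 - <<'E'
from h import *
plan([0.643,-0.1441,0.105],0.047)
c=snap('side','s26'); crop('s26',290,150,410,310,4,'s26a')
c=snap('wrist','w26')
crop('w26',260,100,380,250,5,'w26a')
E
```

```text
pos [ 0.6429 -0.144   0.1063] yaw jaw 0.047 q6 -0.323 F [ 0.   0.8 -0.8] w 0.0356 t 36.7
 rot [-0.      0.0001 -0.0003]  then shift(mm) [1.3 0.1 0.1]
 tool axes y-> [0.999 0.047 0.   ] z-> [ 0.047 -0.999  0.   ]
```

View pics/s26a.png

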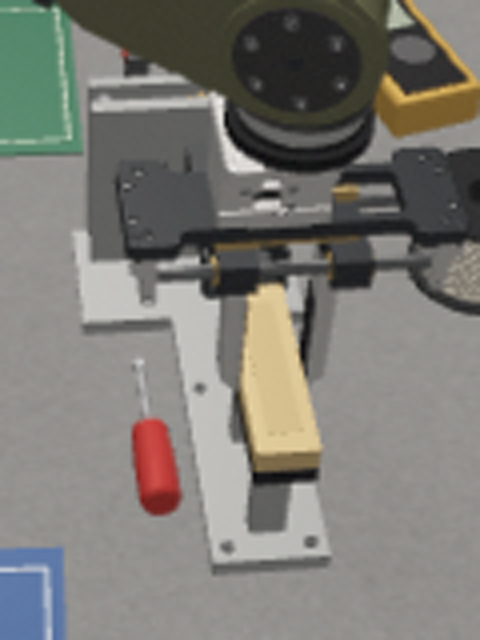

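View pics/w26a.png

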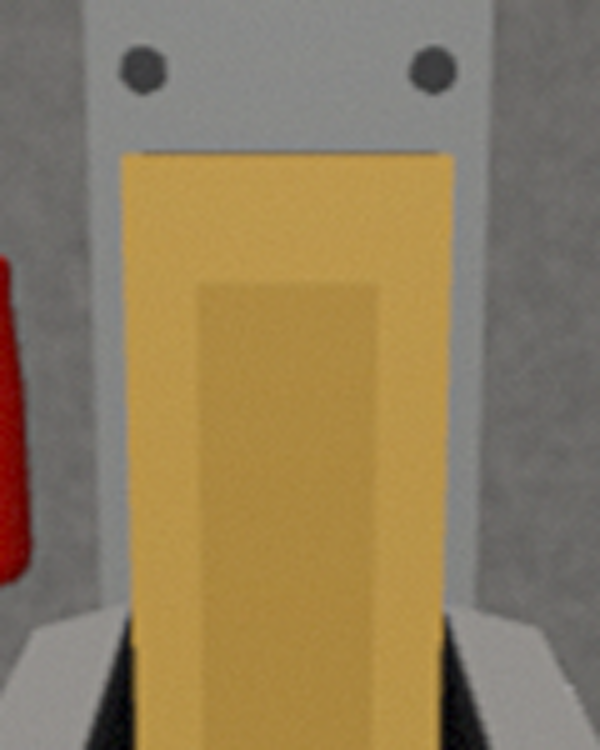

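play_rows([
  [[1, 0, 0, 0, 0, 0, 30], [1, 0, 0, 0, 0, 0, 30], [0, 0, 0, 0, 0, 0, 30], [0, 0, 0, 0, 0, 0, 40], [0, 0, 0, 0, 0, 0, 48], [0, 0, 0, 0, 0, 0, 48], [0, 0, 0, 0, 0, 0, 48], [10, 0, 0, 0, 0, 0, 48], [10, 0, 0, 0, 0, 0, 48]],
])

```text
time_s: 37.7
ee_pos: [0.6428, -0.1439, 0.0832]
eef_rot: [-2.343, 1.571, 2.416]
force: [1.2, 0.8, 0.2]
grip_width: 0.048
```

play_rows([
  [[0, 0, 0, 0, 0, 0, 48], [0, 0, 0, 0, 0, 0, 44], [0, 0, 0, 0, 0, 0, 40], [0, 0, 0, 0, 0, 0, 38], [0, 0, 0, 0, 0, 0, 30], [0, 0, 0, 0, 0, 0, 30], [0, 0, 0, 0, 0, 0, 30], [0, 0, 0, 0, 0, 0, 30]],
], grip_force=25)

```text
time_s: 38.5
ee_pos: [0.643, -0.144, 0.0845]
eef_rot: [1.212, 1.57, -0.312]
force: [0.4, -0.1, 2.5]
grip_width: 0.0355
```

```bash
python3 - <<'E'
from h import *
plan([0.643,-0.1441,0.085],0.047)
c=snap('side','s27'); crop('s27',290,150,410,310,4,'s27a')
c=snap('wrist','w27')
E
```

```text
pos [ 0.643  -0.144   0.0845] yaw jaw 0.047 q6 -0.323 F [ 0.4 -0.1  2.5] w 0.0355 t 38.5
 rot [ 0.      0.0002 -0.0006]  then shift(mm) [-0.5 -0.   0.1]
 tool axes y-> [0.999 0.047 0.   ] z-> [ 0.047 -0.999  0.   ]
```

View pics/s27a.png

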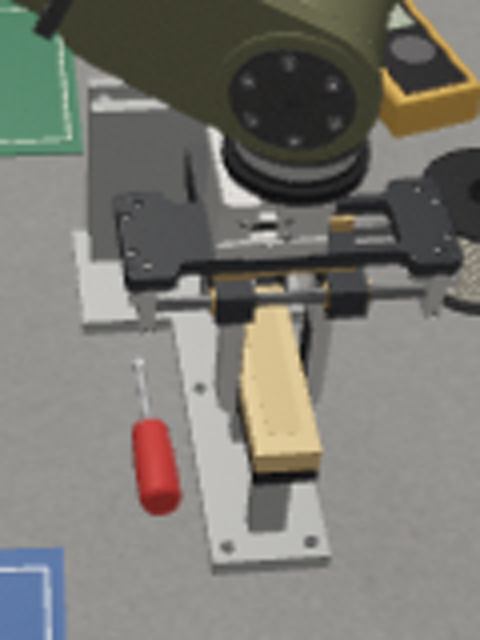

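View pics/w27.png

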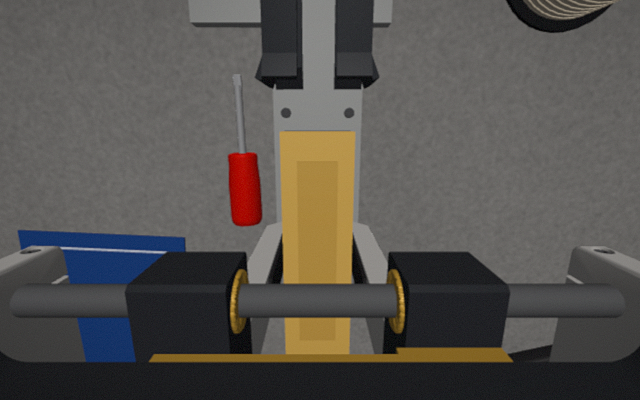

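play_rows([
  [[-2, 0, 0, 0, 0, 0, 30], [-0.5, 0, 0, 0, 0, 0, 30], [0, 0, -5, 0, 0, 0, 30], [0, 0, -5, 0, 0, 0, 30], [0, 0, -5, 0, 0, 0, 30], [0, 0, -5, 0, 0, 0, 30], [0, 0, -5, 0, 0, 0, 30], [0, 0, -3, 0, 0, 0, 30], [0, 0, 0, 0, 0, 0, 30], [0, 0, 0, 0, 0, 0, 30]],
])

```text
time_s: 39.6
ee_pos: [0.6415, -0.116, 0.0867]
eef_rot: [0.868, 1.571, -0.656]
force: [0.1, 0.0, -2.8]
grip_width: 0.0357
```

```bash
python3 - <<'E'
from h import *
plan([0.643+.065*-.047,-0.144+.065,0.087],0.047)
c=snap('wrist','w28')
crop('w28',220,0,420,220,3.6,'w28a')
E
```

```text
pos [ 0.6415 -0.116   0.0867] yaw jaw 0.0471 q6 -0.282 F [ 0.1  0.  -2.8] w 0.0357 t 39.6
 rot [ 0.0001  0.0001 -0.0001]  then shift(mm) [ -0.3   0.1 -37. ]
 tool axes y-> [0.999 0.047 0.   ] z-> [ 0.047 -0.999  0.   ]
```

View pics/w28a.png

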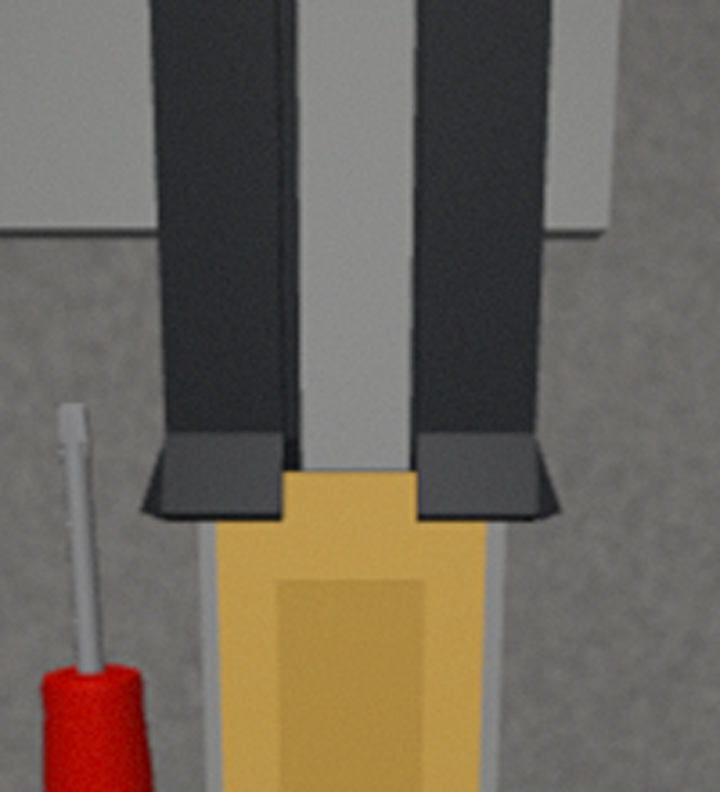

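play_rows([
  [[0, 0, -4, 0, 0, 0, 30], [0, 0, -5, 0, 0, 0, 30], [0, 0, -5, 0, 0, 0, 30], [0, 0, -5, 0, 0, 0, 30], [0, 0, -5, 0, 0, 0, 30], [0, 0, -5, 0, 0, 0, 30], [0, 0, -4, 0, 0, 0, 30], [0, 0, -4, 0, 0, 0, 30], [0, 0, 0, 0, 0, 0, 30], [0, 0, 0, 0, 0, 0, 30]],
])

```text
time_s: 40.65
ee_pos: [0.6398, -0.079, 0.0866]
eef_rot: [0.94, 1.571, -0.583]
force: [-0.4, -0.1, -3.9]
grip_width: 0.0355
```

```bash
python3 - <<'E'
from h import *
plan([0.643+.065*-.047,-0.144+.065,0.087],0.047)
c=snap('wrist','w29')
c=snap('side','s29'); crop('s29',290,150,410,310,4,'s29a')
E
```

```text
pos [ 0.6398 -0.079   0.0866] yaw jaw 0.0471 q6 -0.227 F [-0.4 -0.1 -3.9] w 0.0355 t 40.65
 rot [ 0.0001  0.0001 -0.0001]  then shift(mm) [-0.4  0.1 -0. ]
 tool axes y-> [0.999 0.047 0.   ] z-> [ 0.047 -0.999  0.   ]
```

View pics/w29.png

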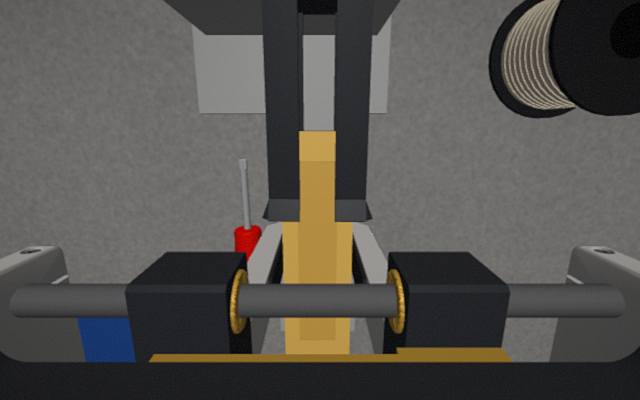

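View pics/s29a.png

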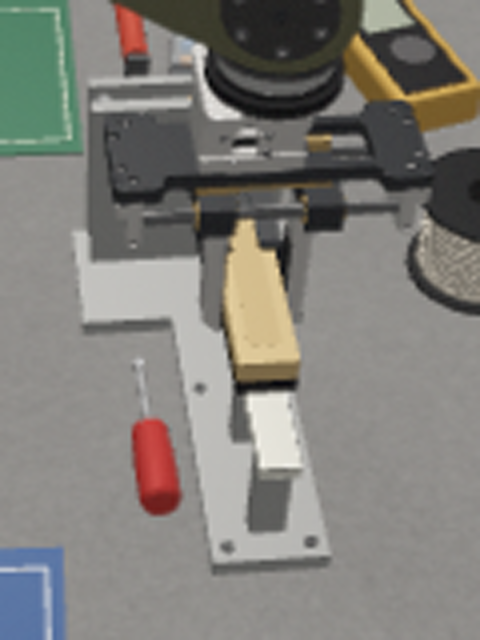

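play_rows([
  [[1, 0, 0, 0, 0, 0, 30], [0.8, 0, 0, 0, 0, 0, 30], [0, 0, 0, 0, 0, 0, 38], [0, 0, 0, 0, 0, 0, 44], [0, 0, 0, 0, 0, 0, 44], [0, 0, 8, 0, 0, 0, 44], [0, 0, 15, 0, 0, 0, 44], [0, 0, 17, 0, 0, 0, 44], [0, 0, 14, 0, 0, 0, 44], [0, 0, 0, 0, 0, 0, 44]],
])

```text
time_s: 41.75
ee_pos: [0.6422, -0.1355, 0.0847]
eef_rot: [0.083, 1.571, -1.443]
force: [0.5, 0.5, -0.4]
grip_width: 0.0441
```

play_rows([
  [[0, 0, 0, 0, 0, 0, 44], [0, 0, 0, 0, 0, 0, 40], [0, 0, 0, 0, 0, 0, 37], [0, 0, 0, 0, 0, 0, 30], [0, 0, 0, 0, 0, 0, 30], [0, 0, 0, 0, 0, 0, 30], [0, 0, 0, 0, 0, 0, 30]],
], grip_force=25)

```text
time_s: 42.45
ee_pos: [0.6423, -0.1326, 0.0849]
eef_rot: [3.021, 1.571, 1.498]
force: [0.2, 2.5, 0.6]
grip_width: 0.0359
```

```bash
python3 - <<'E'
from h import *
plan([0.643+.065*-.047,-0.144+.065,0.087],0.047)
c=snap('wrist','w30')
c=snap('side','s30'); crop('s30',290,150,410,310,4,'s30a')
E
```

```text
pos [ 0.6423 -0.1326  0.0849] yaw jaw 0.0473 q6 -0.307 F [0.2 2.5 0.6] w 0.0359 t 42.45
 rot [ 0.0003 -0.0003 -0.    ]  then shift(mm) [ -2.1   0.1 -53.7]
 tool axes y-> [0.999 0.047 0.   ] z-> [ 0.047 -0.999  0.   ]
```

View pics/w30.png

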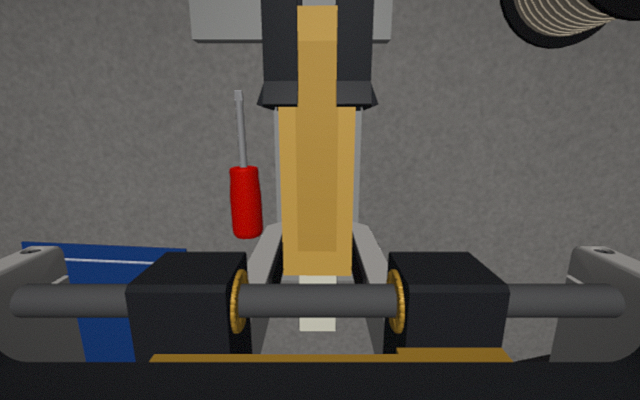

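View pics/s30a.png

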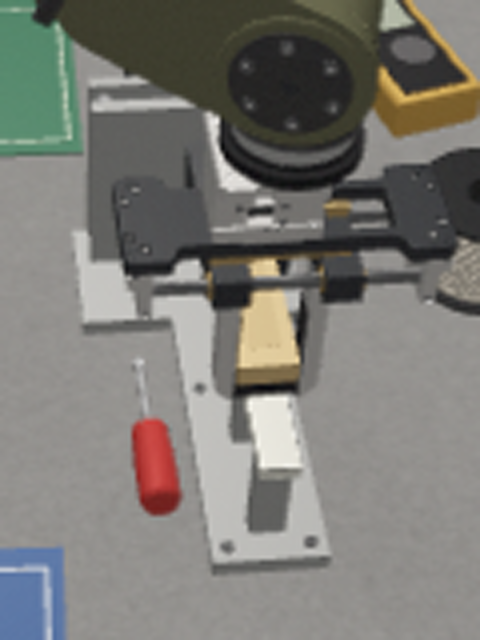

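play_rows([
  [[-1.5, 0, 0, 0, 0, 0, 30], [0, 0, -4, 0, 0, 0, 30], [0, 0, -6, 0, 0, 0, 30], [0, 0, -6, 0, 0, 0, 30], [0, 0, -6, 0, 0, 0, 30], [0, 0, -6, 0, 0, 0, 30], [0, 0, -6, 0, 0, 0, 30], [0, 0, -6, 0, 0, 0, 30], [0, 0, -6, 0, 0, 0, 30], [0, 0, -4, 0, 0, 0, 30]],
])

```text
time_s: 43.55
ee_pos: [0.6399, -0.0824, 0.0863]
eef_rot: [2.898, 1.571, 1.375]
force: [0.3, -0.4, -3.0]
grip_width: 0.0358
```

play_rows([
  [[0, 0, 0, 0, 0, 0, 30], [0, 0, -2, 0, 0, 0, 30], [0, 0, -2, 0, 0, 0, 30], [0, 0, 0, 0, 0, 0, 30], [0, 0, 0, 0, 0, 0, 30]],
])

```text
time_s: 44.05
ee_pos: [0.6398, -0.0791, 0.0863]
eef_rot: [2.578, 1.571, 1.054]
force: [-0.1, -0.1, -3.9]
grip_width: 0.0358
```

```bash
python3 - <<'E'
from h import *
plan([0.6383+.024*.047,-0.0476-0.024,0.087],0.047)
c=snap('wrist','w31')
E
```

```text
pos [ 0.6398 -0.0791  0.0863] yaw jaw 0.0469 q6 -0.227 F [-0.1 -0.1 -3.9] w 0.0358 t 44.05
 rot [-0.0001 -0.0001 -0.    ]  then shift(mm) [-0.7 -0.  -7.5]
 tool axes y-> [0.999 0.047 0.   ] z-> [ 0.047 -0.999  0.   ]
```

View pics/w31.png

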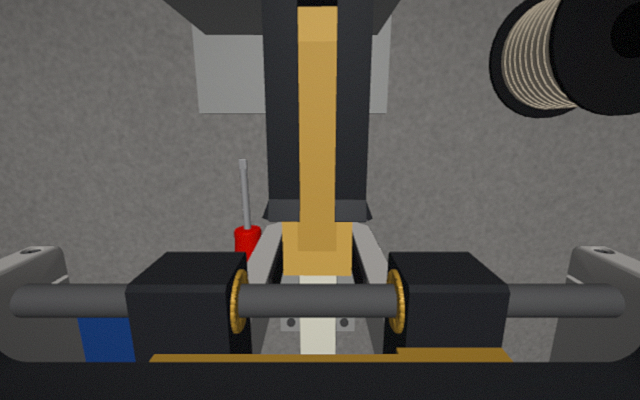

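play_rows([
  [[0, 0, -2, 0, 0, 0, 30], [0, 0, -1.5, 0, 0, 0, 30], [0, 0, -1.5, 0, 0, 0, 30], [0, 0, 0, 0, 0, 0, 30], [0, 0, 0, 0, 0, 0, 30]],
])

```text
time_s: 44.6
ee_pos: [0.6396, -0.0739, 0.0863]
eef_rot: [2.156, 1.571, 0.632]
force: [0.1, 0.7, -3.1]
grip_width: 0.036
```

play_rows([
  [[0, 0, -1, 0, 0, 0, 30], [0, 0, -1, 0, 0, 0, 30], [0, 0, 0, 0, 0, 0, 30], [0, 0, 0, 0, 0, 0, 30]],
])

```text
time_s: 45.0
ee_pos: [0.6394, -0.0727, 0.0864]
eef_rot: [0.015, 1.57, -1.509]
force: [0.2, -6.1, -3.5]
grip_width: 0.0359
```

```bash
python3 - <<'E'
from h import *
plan([0.6383+.024*.047,-0.0476-0.024,0.087],0.047)
c=snap('wrist','w32'); crop('w32',230,0,410,290,2.6,'w32a')
E
```

```text
pos [ 0.6394 -0.0727  0.0864] yaw jaw 0.0466 q6 -0.216 F [ 0.2 -6.1 -3.5] w 0.0359 t 45.0
 rot [-0.0004  0.001  -0.    ]  then shift(mm) [-0.6  0.1 -1.1]
 tool axes y-> [0.999 0.047 0.   ] z-> [ 0.047 -0.999  0.   ]
```

View pics/w32a.png

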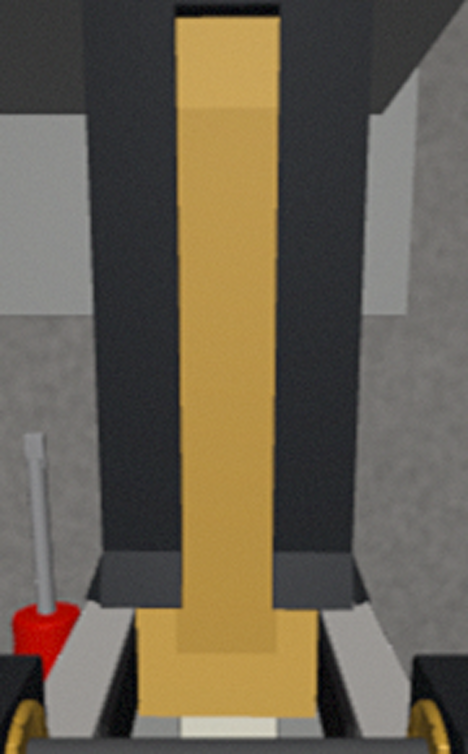

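play_rows([
  [[0, 0, -1, 0, 0, 0, 30], [0, 0, -0.5, 0, 0, 0, 30], [0, 0, 0, 0, 0, 0, 30]],
])

```text
time_s: 45.35
ee_pos: [0.6394, -0.0726, 0.0865]
eef_rot: [0.055, 1.568, -1.47]
force: [-0.6, -14.8, -3.1]
grip_width: 0.0358
```

play_rows([
  [[0, 0, 1, 0, 0, 0, 30], [0.8, 0, 0, 0, 0, 0, 37], [0, 0, 0, 0, 0, 0, 42], [0, 0, 0, 0, 0, 0, 50], [0, 0, 0, 0, 0, 0, 50], [0, 0, 15, 0, 0, 0, 50], [0, 0, 20, 0, 0, 0, 50], [-6, 0, 15, 0, 0, 0, 50], [-2, 0, 0, 0, 0, 0, 25], [0, 0, 0, 0, 0, 0, 0]],
])

```text
time_s: 46.35
ee_pos: [0.6419, -0.1222, 0.0941]
eef_rot: [1.441, 1.57, -0.084]
force: [-0.8, 0.8, 0.2]
grip_width: 0.0374
```

play_rows([
  [[0, 0, 0, 0, 0, 0, 0], [0, 0, 0, 0, 0, 0, 0], [0, 0, 0, 0, 0, 0, 0], [0, 0, 0, 0, 0, 0, 0]],
])

```text
time_s: 46.75
ee_pos: [0.6418, -0.1211, 0.0935]
eef_rot: [-2.127, 1.571, 2.633]
force: [0.6, 0.3, 0.5]
grip_width: 0.0055
```

```bash
python3 - <<'E'
from h import *
plan([0.6383+.046*.047,-0.0476-0.046,0.0945],0.047)
c=snap('wrist','w33'); crop('w33',230,0,410,290,2.6,'w33a')
c=snap('side','s33'); crop('s33',290,150,410,310,4,'s33a')
E
```

```text
pos [ 0.6418 -0.1211  0.0935] yaw jaw 0.0475 q6 -0.29 F [0.6 0.3 0.5] w 0.0055 t 46.75
 rot [ 0.0005 -0.0001  0.0001]  then shift(mm) [ -1.    0.  -27.5]
 tool axes y-> [0.999 0.047 0.   ] z-> [ 0.047 -0.999  0.   ]
```

View pics/w33a.png

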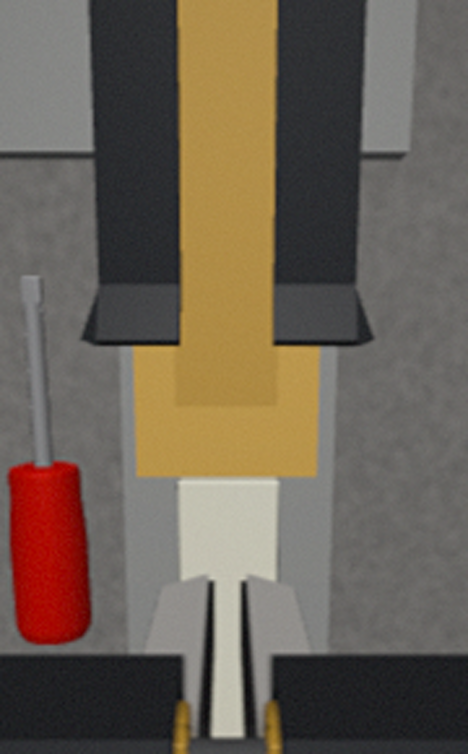

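View pics/s33a.png

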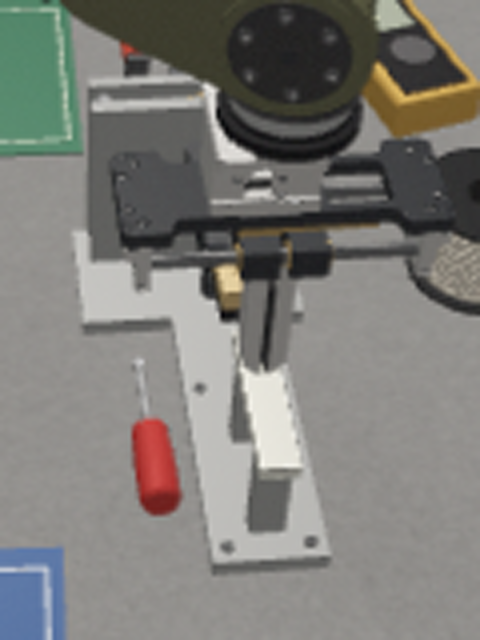

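play_rows([
  [[-1, 0, -8, 0, 0, 0, 0], [0, 0, -8, 0, 0, 0, 0], [0, 0, -6, 0, 0, 0, 0], [0, 0, -4, 0, 0, 0, 0], [0, 0, -1, 0, 0, 0, 0], [0, 0, 0, 0, 0, 0, 0], [0, 0, 0, 0, 0, 0, 0]],
])

```text
time_s: 47.55
ee_pos: [0.6405, -0.0947, 0.0945]
eef_rot: [0.738, 1.571, -0.785]
force: [0.9, -0.7, -0.2]
grip_width: 0.0006
```

play_rows([
  [[0, 0, -1, 0, 0, 0, 0], [0, 0, -1, 0, 0, 0, 0], [0, 0, 0, 0, 0, 0, 0], [0, 0, 0, 0, 0, 0, 0]],
])

```text
time_s: 47.95
ee_pos: [0.6403, -0.0932, 0.0945]
eef_rot: [-0.055, 1.57, -1.579]
force: [-0.3, -5.9, -0.8]
grip_width: 0.0002
```

```bash
python3 - <<'E'
from h import *
plan([0.6383+.044*.047,-0.0476-0.044,0.0945],0.047)
E
```

```text
pos [ 0.6403 -0.0932  0.0945] yaw jaw 0.0466 q6 -0.247 F [-0.3 -5.9 -0.8] w 0.0002 t 47.95
 rot [-0.0004  0.0009  0.0001]  then shift(mm) [ 0.   0.1 -1.6]
 tool axes y-> [0.999 0.047 0.   ] z-> [ 0.047 -0.999  0.   ]
```

play_rows([
  [[0, 0, -1, 0, 0, 0, 0], [0, 0, -0.5, 0, 0, 0, 0], [0, 0, 0, 0, 0, 0, 0], [0, 0, 0, 0, 0, 0, 0]],
])

```text
time_s: 48.35
ee_pos: [0.6402, -0.0931, 0.0945]
eef_rot: [-0.005, 1.568, -1.53]
force: [-0.1, -13.3, -1.4]
grip_width: 0.0004
```

```bash
python3 - <<'E'
from h import *
plan([0.575,0.165,0.2],0.047)
c=snap('wrist','w34'); crop('w34',230,0,410,290,2.6,'w34a')
c=snap('side','s34'); crop('s34',290,150,410,310,4,'s34a')
E
```

```text
pos [ 0.6402 -0.0931  0.0945] yaw jaw 0.046 q6 -0.245 F [ -0.1 -13.3  -1.4] w 0.0004 t 48.35
 rot [-0.001   0.0029  0.    ]  then shift(mm) [-105.5  -53.  -260.9]
 tool axes y-> [0.999 0.047 0.   ] z-> [ 0.047 -0.999  0.   ]
```

View pics/w34a.png

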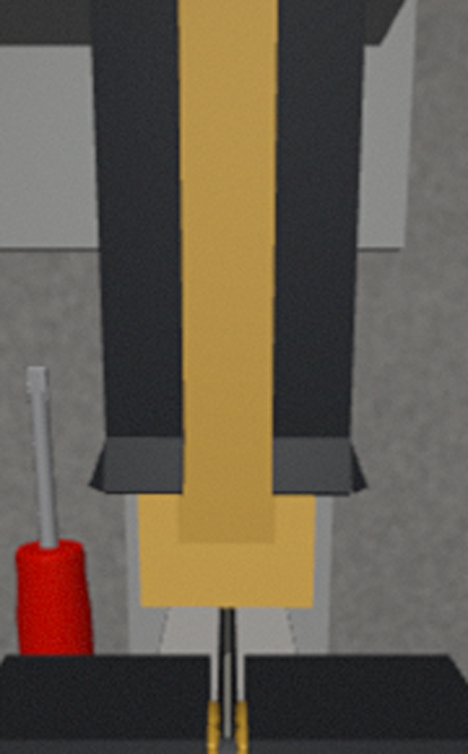

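play_rows([
  [[0, 0, 10, 0, 0, 0, 0], [-15, 0, 10, 0, 0, 0, 0], [-35, 0, 0, 0, 0, 0, 30], [-40, 0, 0, 0, 0, 0, 60], [-40, 0, 0, 0, 0, 0, 60], [-25, -10, -20, 0, 0, 0, 60], [0, -20, -40, 0, 0, 0, 60], [0, -20, -45, 0, 0, 0, 60], [0, -13, -45, 0, 0, 0, 60], [0, 0, -40, 0, 0, 0, 60]],
])

```text
time_s: 49.45
ee_pos: [0.5681, 0.0776, 0.2503]
eef_rot: [2.327, 1.57, 0.803]
force: [1.1, -0.6, -0.0]
grip_width: 0.0589
```

play_rows([
  [[0, 0, 0, 0, 0, 0, 60], [0, 0, 0, 0, 0, 0, 60], [0, 0, 0, 0, 0, 0, 60]],
])

```text
time_s: 49.75
ee_pos: [0.5696, 0.075, 0.2494]
eef_rot: [-1.937, 1.571, 2.822]
force: [0.0, -0.4, 0.2]
grip_width: 0.0598
```

```bash
python3 - <<'E'
from h import *
plan([0.5741,0.1677,0.2],0.047)
c=snap('wrist','w35')
E
```

```text
pos [0.5696 0.075  0.2494] yaw jaw 0.0463 q6 0.021 F [ 0.  -0.4  0.2] w 0.0598 t 49.75
 rot [-0.0007 -0.0001  0.0002]  then shift(mm) [ 49.4   8.8 -92.4]
 tool axes y-> [0.999 0.047 0.   ] z-> [ 0.047 -0.999  0.   ]
```

View pics/w35.png

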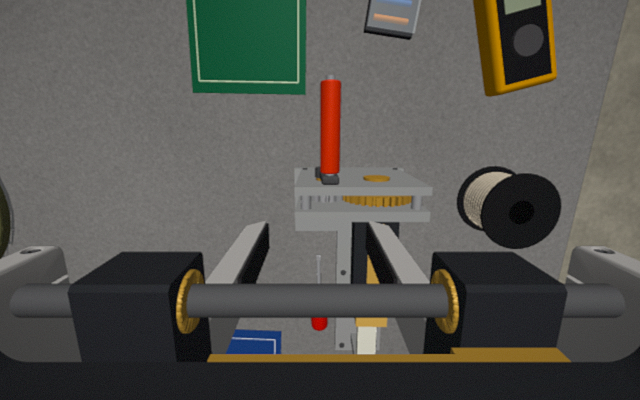

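```bash
python3 - <<'E'
from h import *
c=load('w35')
for u,v in((331,81),(330,174)):
  for z in (.15,.159): print(z,np.round(atz(c,u,v,z),4))
E
cat >> h.py <<'E'
def Tw(x,y,z=0):
    a=0.047; return np.array([0.6383+x*np.cos(a)-y*np.sin(a),-0.0476+x*np.sin(a)+y*np.cos(a),z])
E
python3 -c "
from h import *
for y in (.16,.2,.218,.24): print(y,np.round(Tw(-.054,y,.15),4))"
```

```text
0.15 [0.5755 0.1785 0.15  ]
0.159 [0.5752 0.1773 0.159 ]
0.15 [0.5792 0.0983 0.15  ]
0.159 [0.5788 0.0997 0.159 ]
0.16 [0.5768 0.1097 0.15  ]
0.2 [0.575  0.1496 0.15  ]
0.218 [0.5741 0.1676 0.15  ]
0.24 [0.5731 0.1896 0.15  ]
```

play_rows([
  [[0, 5, -20, 0, 0, 0, 60], [0, 6, -30, 0, 0, 0, 60], [5, 0, -29.5, 0, 0, 0, 60], [25, 0, 0, 0, 0, 0, 60], [25, 0, 0, 0, 0, 0, 60], [25, 0, 0, 0, 0, 0, 60], [20, 0, 0, 0, 0, 0, 60], [14, 0, 0, 0, 0, 0, 60], [0, 0, 0, 0, 0, 0, 60], [0, 0, 0, 0, 0, 0, 60]],
])

```text
time_s: 50.8
ee_pos: [0.5771, 0.1554, 0.1362]
eef_rot: [1.794, 1.57, 0.27]
force: [-0.1, 0.2, -0.1]
grip_width: 0.0606
```

```bash
python3 - <<'E'
from h import *
plan([0.577,0.155,0.135],0.047)
c=snap('wrist','w36')
c=snap('side','s36')
E
```

```text
pos [0.5771 0.1554 0.1362] yaw jaw 0.0463 q6 0.155 F [-0.1  0.2 -0.1] w 0.0606 t 50.8
 rot [-0.0007 -0.0001 -0.0007]  then shift(mm) [ 1.2 -0.1  0.4]
 tool axes y-> [0.999 0.047 0.   ] z-> [ 0.047 -0.999  0.   ]
```

View pics/w36.png

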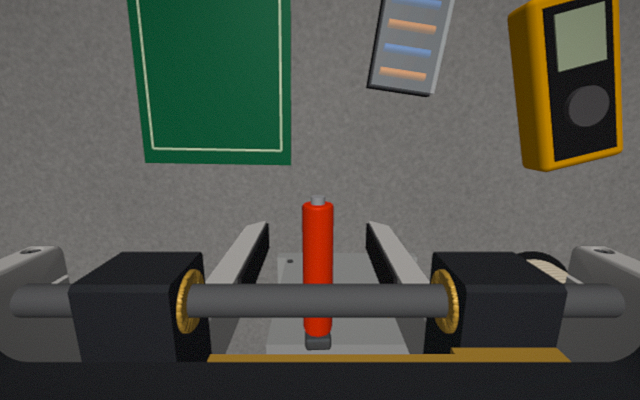

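View pics/s36.png

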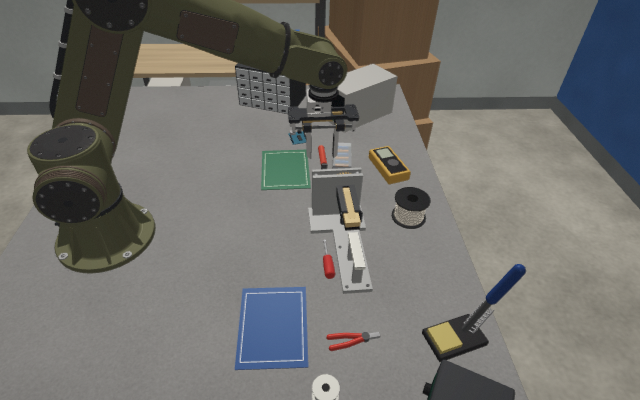

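play_rows([
  [[0, 0, 0, 0, 0, 0, 30], [0, 0, 0, 0, 0, 0, 20], [0, 0, 0, 0, 0, 0, 12], [0, 0, 0, 0, 0, 0, 12], [0, 0, 0, 0, 0, 0, 12], [0, 0, 0, 0, 0, 0, 12], [0, 0, 0, 0, 0, 0, 12]],
], grip_force=12)

```text
time_s: 51.6
ee_pos: [0.5767, 0.1558, 0.1356]
eef_rot: [2.04, 1.571, 0.516]
force: [0.5, -0.4, 0.5]
grip_width: 0.0176
```

```bash
python3 - <<'E'
from h import *
plan([0.577,0.155,0.135],0.047)
p=np.array(ctrl.get_obs()['ee_pos'])-Tw(0,0); a=.047
print('turner x,y',p[0]*np.cos(a)+p[1]*np.sin(a),-p[0]*np.sin(a)+p[1]*np.cos(a))
th=np.radians(np.arange(0,361,10)); y=45*np.sin(th); x=-45*np.cos(th)
for i in range(36): print(i,round(x[i+1]-x[i],1),round(y[i+1]-y[i],1),end='; ')
E
```

```text
pos [0.5767 0.1558 0.1356] yaw jaw 0.047 q6 0.156 F [ 0.5 -0.4  0.5] w 0.0176 t 51.6
 rot [ 0.     -0.0001 -0.0002]  then shift(mm) [0.6 0.2 0.8]
 tool axes y-> [0.999 0.047 0.   ] z-> [ 0.047 -0.999  0.   ]
turner x,y -0.05194650506101763 0.2060925099776777
0 0.7 7.8; 1 2.0 7.6; 2 3.3 7.1; 3 4.5 6.4; 4 5.5 5.5; 5 6.4 4.5; 6 7.1 3.3; 7 7.6 2.0; 8 7.8 0.7; 9 7.8 -0.7; 10 7.6 -2.0; 11 7.1 -3.3; 12 6.4 -4.5; 13 5.5 -5.5; 14 4.5 -6.4; 15 3.3 -7.1; 16 2.0 -7.6; 17 0.7 -7.8; 18 -0.7 -7.8; 19 -2.0 -7.6; 20 -3.3 -7.1; 21 -4.5 -6.4; 22 -5.5 -5.5; 23 -6.4 -4.5; 24 -7.1 -3.3; 25 -7.6 -2.0; 26 -7.8 -0.7; 27 -7.8 0.7; 28 -7.6 2.0; 29 -7.1 3.3; 30 -6.4 4.5; 31 -5.5 5.5; 32 -4.5 6.4; 33 -3.3 7.1; 34 -2.0 7.6; 35 -0.7 7.8;
```

play_rows([
  [[0.7, 7.8, 0, 0, 0, 0, 12], [2, 7.6, 0, 0, 0, 0, 12], [3.3, 7.1, 0, 0, 0, 0, 12], [4.5, 6.4, 0, 0, 0, 0, 12], [0, 0, 0, 0, 0, 0, 12], [0, 0, 0, 0, 0, 0, 12]],
])

```text
time_s: 52.2
ee_pos: [0.6055, 0.1571, 0.1243]
eef_rot: [-1.363, 1.57, -2.887]
force: [-2.6, -1.3, -6.7]
grip_width: 0.0175
```

```bash
python3 - <<'E'
from h import *
plan([0.577,0.155,0.135],0.047)
c=snap('wrist','w37')
c=snap('scene','c37');crop('c37',260,140,480,290,3.6,'c37a')
E
```

```text
pos [0.6055 0.1571 0.1243] yaw jaw 0.0469 q6 0.148 F [-2.6 -1.3 -6.7] w 0.0175 t 52.2
 rot [-0.0001  0.0002  0.0009]  then shift(mm) [-10.7 -28.5   0.7]
 tool axes y-> [0.999 0.047 0.   ] z-> [ 0.047 -0.999  0.   ]
```

View pics/w37.png

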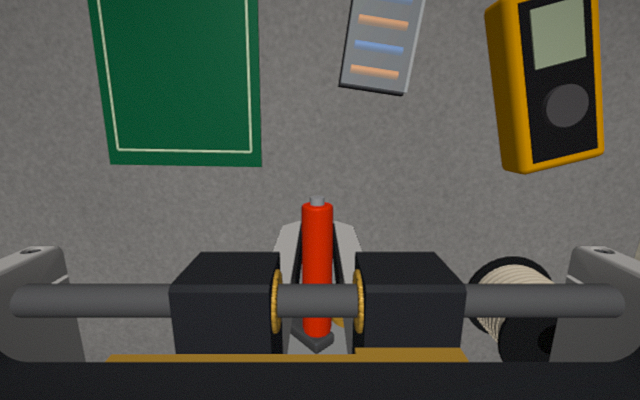

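View pics/c37a.png

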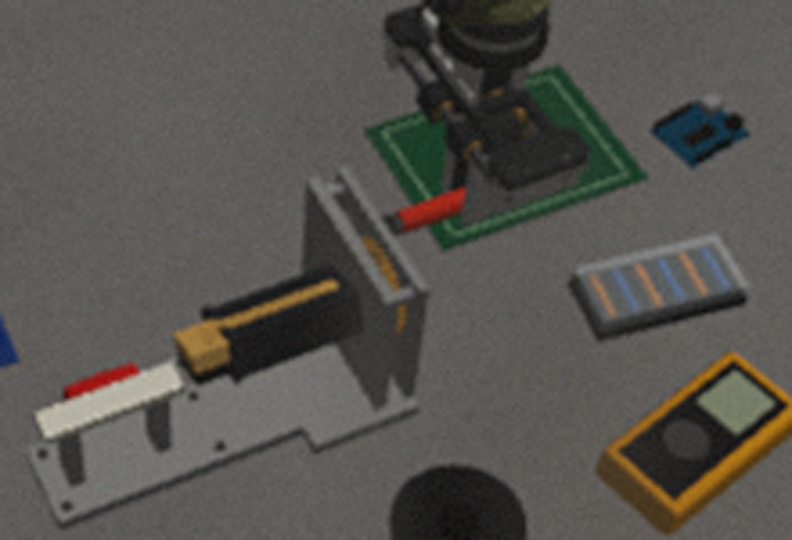

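```bash
python3 - <<'E'
import numpy as np
th=np.radians(np.append(np.arange(42.6,360,10),360)); y=45*np.sin(th); x=-45*np.cos(th)
for i in range(len(th)-1): print(round(np.degrees(th[i+1]),1),[round(x[i+1]-x[i],1),round(y[i+1]-y[i],1)],end='; ')
E
```

```text
52.6 [np.float64(5.8), np.float64(5.3)]; 62.6 [np.float64(6.6), np.float64(4.2)]; 72.6 [np.float64(7.3), np.float64(3.0)]; 82.6 [np.float64(7.7), np.float64(1.7)]; 92.6 [np.float64(7.8), np.float64(0.3)]; 102.6 [np.float64(7.8), np.float64(-1.0)]; 112.6 [np.float64(7.5), np.float64(-2.4)]; 122.6 [np.float64(7.0), np.float64(-3.6)]; 132.6 [np.float64(6.2), np.float64(-4.8)]; 142.6 [np.float64(5.3), np.float64(-5.8)]; 152.6 [np.float64(4.2), np.float64(-6.6)]; 162.6 [np.float64(3.0), np.float64(-7.3)]; 172.6 [np.float64(1.7), np.float64(-7.7)]; 182.6 [np.float64(0.3), np.float64(-7.8)]; 192.6 [np.float64(-1.0), np.float64(-7.8)]; 202.6 [np.float64(-2.4), np.float64(-7.5)]; 212.6 [np.float64(-3.6), np.float64(-7.0)]; 222.6 [np.float64(-4.8), np.float64(-6.2)]; 232.6 [np.float64(-5.8), np.float64(-5.3)]; 242.6 [np.float64(-6.6), np.float64(-4.2)]; 252.6 [np.float64(-7.3), np.float64(-3.0)]; 262.6 [np.float64(-7.7), np.float64(-1.7)]; 272.6 [np.float64(-7.8), np.float64(-0.3)]; 282.6 [np.float64(-7.8), np.float64(1.0)]; 292.6 [np.float64(-7.5), np.float64(2.4)]; 302.6 [np.float64(-7.0), np.float64(3.6)]; 312.6 [np.float64(-6.2), np.float64(4.8)]; 322.6 [np.float64(-5.3), np.float64(5.8)]; 332.6 [np.float64(-4.2), np.float64(6.6)]; 342.6 [np.float64(-3.0), np.float64(7.3)]; 352.6 [np.float64(-1.7), np.float64(7.7)]; 360.0 [np.float64(-0.4), np.float64(5.8)];
```

play_rows([
  [[1.3, -0.5, 0, 0, 0, 0, 12], [5.8, 5.3, 0, 0, 0, 0, 12], [6.6, 4.2, 0, 0, 0, 0, 12], [7.3, 3, 0, 0, 0, 0, 12], [7.7, 1.7, 0, 0, 0, 0, 12], [7.8, 0.3, 0, 0, 0, 0, 12], [0, 0, 0, 0, 0, 0, 12], [0, 0, 0, 0, 0, 0, 12]],
])

```text
time_s: 53.1
ee_pos: [0.6198, 0.1579, 0.0884]
eef_rot: [1.729, 1.57, 0.205]
force: [3.4, 0.7, -2.5]
grip_width: 0.0178
```

```bash
python3 - <<'E'
from h import *
plan([0.577,0.155,0.135],0.047)
c=snap('side','s38');crop('s38',270,120,420,300,4,'s38a')
E
```

```text
pos [0.6198 0.1579 0.0884] yaw jaw 0.047 q6 0.145 F [ 3.4  0.7 -2.5] w 0.0178 t 53.1
 rot [ 0.     -0.0001 -0.0007]  then shift(mm) [-46.6 -42.9   0.9]
 tool axes y-> [0.999 0.047 0.   ] z-> [ 0.047 -0.999  0.   ]
```

View pics/s38a.png

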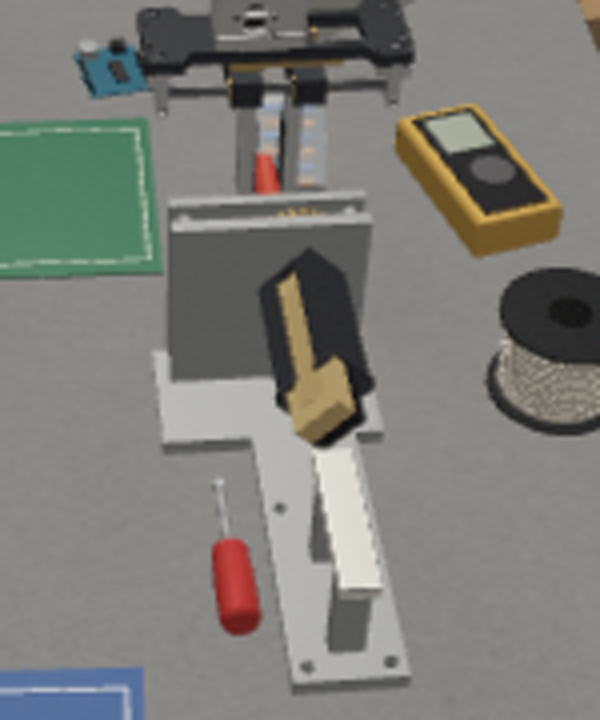

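Forces are small and the cradle is at about 45°; continuing.

play_rows([
  [[7.8, -1, 0, 0, 0, 0, 12], [7.5, -2.4, 0, 0, 0, 0, 12], [7, -3.6, 0, 0, 0, 0, 12], [6.2, -4.8, 0, 0, 0, 0, 12], [5.3, -5.8, 0, 0, 0, 0, 12], [4.2, -6.6, 0, 0, 0, 0, 12], [3, -7.3, 0, 0, 0, 0, 12], [1.7, -7.7, 0, 0, 0, 0, 12], [0.3, -7.8, 0, 0, 0, 0, 12], [0, 0, 0, 0, 0, 0, 12]],
])

```text
time_s: 54.15
ee_pos: [0.5715, 0.1556, 0.0457]
eef_rot: [-1.478, 1.57, -3.002]
force: [-1.8, -0.8, 1.0]
grip_width: 0.0177
```

```bash
python3 - <<'E'
from h import *
plan([0.577,0.155,0.135],0.047)
c=snap('side','s39');crop('s39',270,120,420,300,4,'s39a')
E
```

```text
pos [0.5715 0.1556 0.0457] yaw jaw 0.0472 q6 0.157 F [-1.8 -0.8  1. ] w 0.0177 t 54.15
 rot [0.0002 0.0001 0.0008]  then shift(mm) [-89.3   5.4   0.8]
 tool axes y-> [0.999 0.047 0.   ] z-> [ 0.047 -0.999  0.   ]
```

View pics/s39a.png

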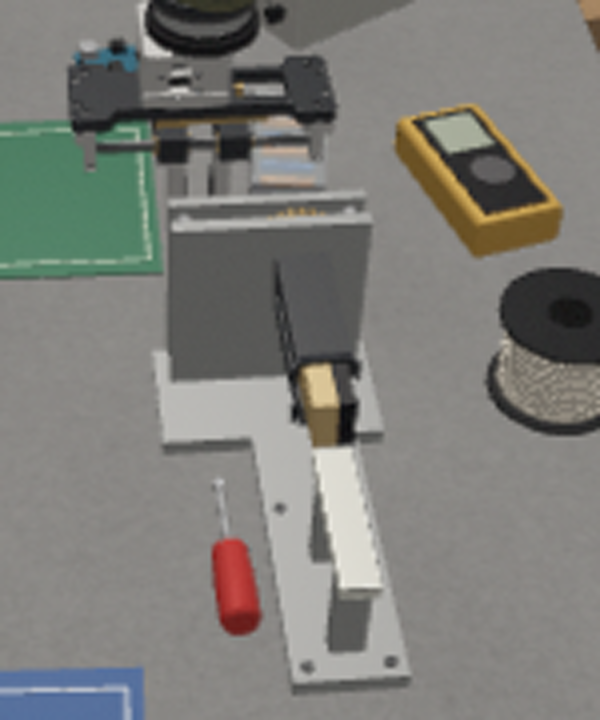

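On its side (90°), fine. Continue to the stop.

play_rows([
  [[-1, -7.8, 0, 0, 0, 0, 12], [-2.4, -7.5, 0, 0, 0, 0, 12], [-3.6, -7, 0, 0, 0, 0, 12], [-4.8, -6.2, 0, 0, 0, 0, 12], [-5.8, -5.3, 0, 0, 0, 0, 12], [-6.6, -4.2, 0, 0, 0, 0, 12], [-7.3, -3, 0, 0, 0, 0, 12], [-7.7, -1.7, 0, 0, 0, 0, 12], [-7.8, -0.3, 0, 0, 0, 0, 12], [0, 0, 0, 0, 0, 0, 12]],
])

```text
time_s: 55.2
ee_pos: [0.53, 0.1536, 0.0939]
eef_rot: [1.658, 1.569, 0.134]
force: [6.5, -0.8, -0.3]
grip_width: 0.0176
```

play_rows([
  [[-7.8, 1, 0, 0, 0, 0, 12], [-7.5, 2.4, 0, 0, 0, 0, 12], [-7, 3.6, 0, 0, 0, 0, 12], [-6.2, 4.8, 0, 0, 0, 0, 12], [-5.3, 5.8, 0, 0, 0, 0, 12], [-4.2, 6.6, 0, 0, 0, 0, 12], [0, 0, 0, 0, 0, 0, 12]],
])

```text
time_s: 55.9
ee_pos: [0.5541, 0.1547, 0.1307]
eef_rot: [-1.561, 1.571, -3.085]
force: [3.2, 0.3, -3.4]
grip_width: 0.0177
```

```bash
python3 - <<'E'
from h import *
plan([0.577,0.155,0.135],0.047)
c=snap('side','s40');crop('s40',270,120,420,300,4,'s40a')
E
```

```text
pos [0.5541 0.1547 0.1307] yaw jaw 0.0469 q6 0.162 F [ 3.2  0.3 -3.4] w 0.0177 t 55.9
 rot [-0.0001  0.      0.0001]  then shift(mm) [-4.3 22.9  0.8]
 tool axes y-> [0.999 0.047 0.   ] z-> [ 0.047 -0.999  0.   ]
```

View pics/s40a.png

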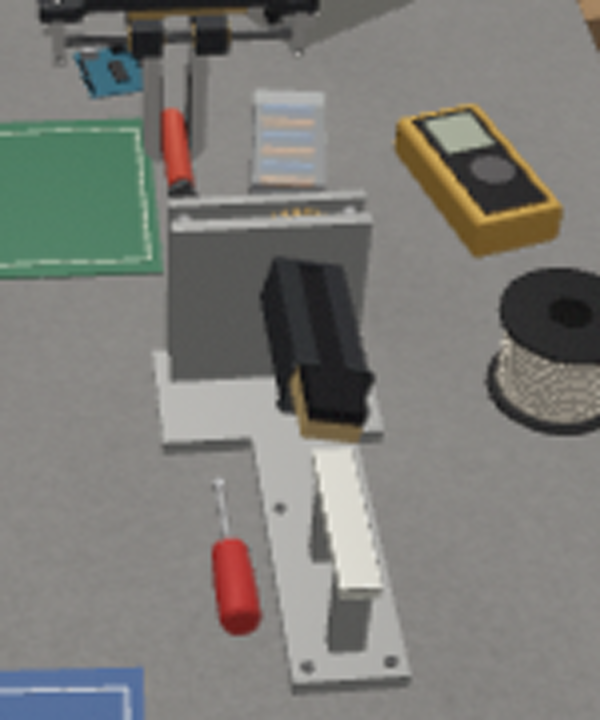

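play_rows([
  [[-3, 7.3, 0, 0, 0, 0, 12], [-1.7, 7.7, 0, 0, 0, 0, 12], [-0.4, 5.8, 0, 0, 0, 0, 12], [0, 1, 0, 0, 0, 0, 12], [0, 1, 0, 0, 0, 0, 12], [0, 0, 0, 0, 0, 0, 12], [0, 0, 0, 0, 0, 0, 12]],
])

```text
time_s: 56.65
ee_pos: [0.5758, 0.1558, 0.1355]
eef_rot: [-1.529, 1.568, -3.053]
force: [-10.2, -1.1, 1.5]
grip_width: 0.0178
```

```bash
python3 - <<'E'
from h import *
plan([0.577,0.155,0.135],0.047)
c=snap('side','s41');crop('s41',270,120,420,300,4,'s41a')
E
```

```text
pos [0.5758 0.1558 0.1355] yaw jaw 0.047 q6 0.156 F [-10.2  -1.1   1.5] w 0.0178 t 56.65
 rot [0.     0.0001 0.0028]  then shift(mm) [0.5 1.2 0.9]
 tool axes y-> [0.999 0.047 0.   ] z-> [ 0.047 -0.999  0.   ]
```

View pics/s41a.png

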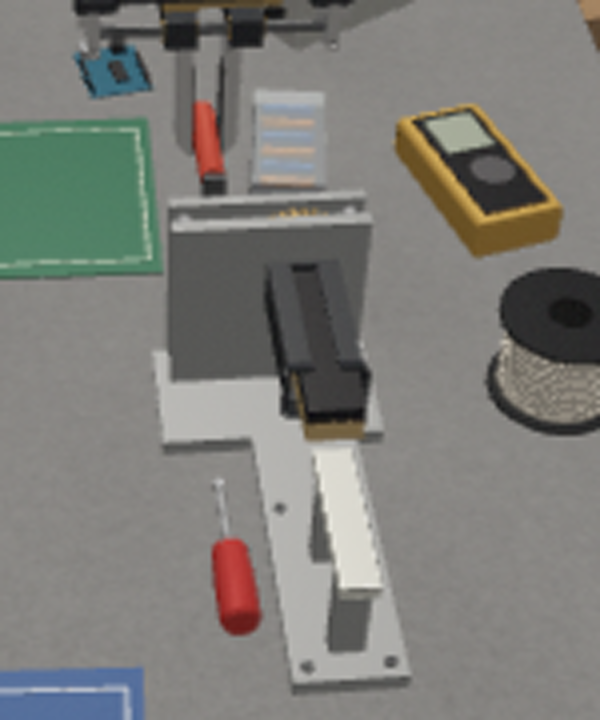

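play_rows([
  [[0, -1, 0, 0, 0, 0, 12], [0, 0, 0, 0, 0, 0, 30], [0, 0, 0, 0, 0, 0, 50], [0, 0, 0, 0, 0, 0, 60], [-20, 0, 0, 0, 0, 0, 60], [-40, 0, 0, 0, 0, 0, 60], [-40, 0, 0, 0, 0, 0, 60], [-15, 0, 25, 0, 0, 0, 60], [0, 15, 40, 0, 0, 0, 60], [0, 15, 40, 0, 0, 0, 60]],
])

```text
time_s: 57.7
ee_pos: [0.6111, 0.0514, 0.2518]
eef_rot: [1.54, 1.569, 0.018]
force: [1.0, -0.2, -0.5]
grip_width: 0.06
```

play_rows([
  [[0, 15, 40, 0, 0, 0, 60], [0, 8, 40, 0, 0, 0, 60], [0, 0, 40, 0, 0, 0, 60], [0, 0, 20, 0, 0, 0, 60], [20, 0, 0, 0, 0, 0, 60], [25, 0, 0, 0, 0, 0, 60], [0, 0, 0, 0, 0, 0, 60], [0, 0, 0, 0, 0, 0, 60], [0, 0, 0, 0, 0, 0, 60]],
])

```text
time_s: 58.6
ee_pos: [0.6406, -0.0864, 0.2073]
eef_rot: [1.339, 1.569, -0.185]
force: [-0.6, -0.2, 0.2]
grip_width: 0.06
```

```bash
python3 - <<'E'
from h import *
plan(Tw(0,-.027,.086),0.047)
c=snap('wrist','w42')
E
```

```text
pos [ 0.6406 -0.0864  0.2073] yaw jaw 0.0472 q6 -0.238 F [-0.6 -0.2  0.2] w 0.06 t 58.6
 rot [ 0.0002  0.0005 -0.0022]  then shift(mm) [121.3  -0.5 -11.9]
 tool axes y-> [0.999 0.047 0.   ] z-> [ 0.047 -0.999  0.   ]
```

View pics/w42.png

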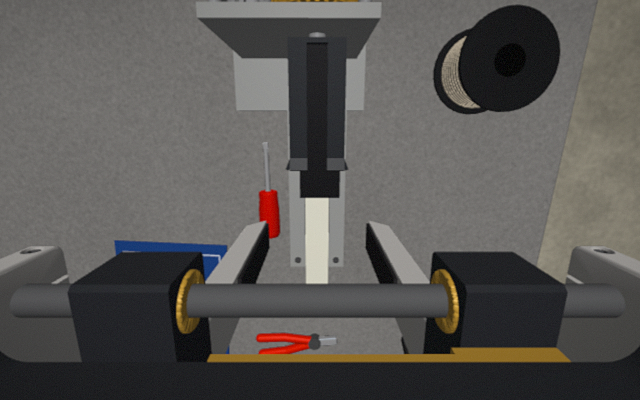

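```bash
python3 - <<'E'
from h import *
c=load('w42'); a=.047
for z in (.1165,):
  p=atz(c,319.5,197,z)-Tw(0,0); print(p[0]*np.cos(a)+p[1]*np.sin(a),-p[0]*np.sin(a)+p[1]*np.cos(a))
E
```

```text
0.0017501797348835225 -0.03571542457907324
```

play_rows([
  [[20, 0, -11, 0, 0, 0, 60], [30, 0, 0, 0, 0, 0, 60], [30, 0, 0, 0, 0, 0, 60], [20, 0, 0, 0, 0, 0, 60], [12, 0, 0, 0, 0, 0, 60], [8, 0, 0, 0, 0, 0, 60], [0, 0, 0, 0, 0, 0, 50], [0, 0, 0, 0, 0, 0, 46]],
])

```text
time_s: 59.45
ee_pos: [0.64, -0.0756, 0.0868]
eef_rot: [1.356, 1.569, -0.168]
force: [-0.7, 0.0, 0.6]
grip_width: 0.0482
```

```bash
python3 - <<'E'
from h import *
plan(Tw(0,-.027,.087),0.047)
c=snap('wrist','w43')
c=snap('side','s43');crop('s43',270,120,420,300,4,'s43a')
E
```

```text
pos [ 0.64   -0.0756  0.0868] yaw jaw 0.047 q6 -0.221 F [-0.7  0.   0.6] w 0.0482 t 59.45
 rot [-0.      0.0003 -0.0015]  then shift(mm) [-0.2 -0.4 -1.1]
 tool axes y-> [0.999 0.047 0.   ] z-> [ 0.047 -0.999  0.   ]
```

View pics/w43.png

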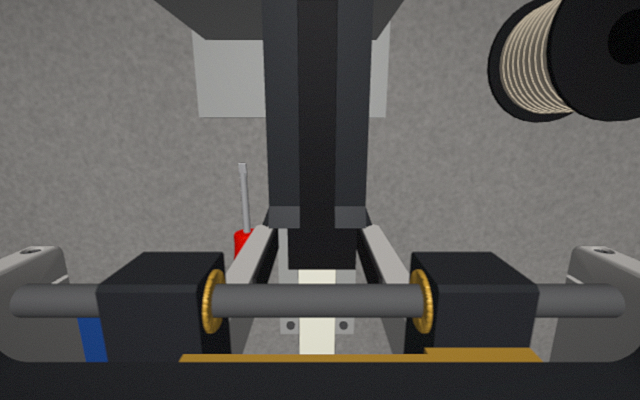

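View pics/s43a.png

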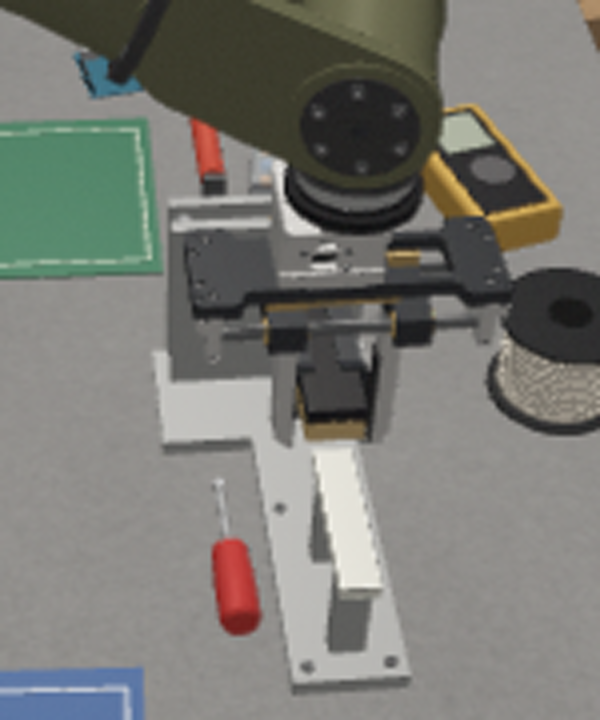

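play_rows([
  [[0, 0, 0, 0, 0, 0, 40], [0, 0, 0, 0, 0, 0, 37], [0, 0, 0, 0, 0, 0, 30], [0, 0, 0, 0, 0, 0, 30], [0, 0, 0, 0, 0, 0, 30], [0, 0, 0, 0, 0, 0, 30]],
], grip_force=25)

```text
time_s: 60.15
ee_pos: [0.6399, -0.0757, 0.0862]
eef_rot: [1.26, 1.569, -0.264]
force: [3.5, -2.2, 5.1]
grip_width: 0.036
```

play_rows([
  [[-0.5, 0, 3, 0, 0, 0, 30], [0, 0, 6, 0, 0, 0, 30], [0, 0, 8, 0, 0, 0, 30], [0, 0, 8, 0, 0, 0, 30], [0, 0, 8, 0, 0, 0, 30], [0, 0, 8, 0, 0, 0, 30], [0, 0, 8, 0, 0, 0, 30], [0, 0, 5, 0, 0, 0, 30], [0, 0, 2, 0, 0, 0, 30], [0, 0, 0, 0, 0, 0, 30]],
])

```text
time_s: 61.15
ee_pos: [0.642, -0.132, 0.086]
eef_rot: [-0.493, 1.57, -2.017]
force: [-1.1, -2.2, -0.9]
grip_width: 0.036
```

```bash
python3 - <<'E'
from h import *
plan(Tw(0,-.151,.087),0.047)
c=snap('wrist','w44')
c=snap('side','s44');crop('s44',270,120,420,300,4,'s44a')
E
```

```text
pos [ 0.642 -0.132  0.086] yaw jaw 0.0466 q6 -0.305 F [-1.1 -2.2 -0.9] w 0.036 t 61.15
 rot [-0.0004  0.0005  0.0003]  then shift(mm) [-1.   0.2 66.5]
 tool axes y-> [0.999 0.047 0.   ] z-> [ 0.047 -0.999  0.   ]
```

View pics/w44.png

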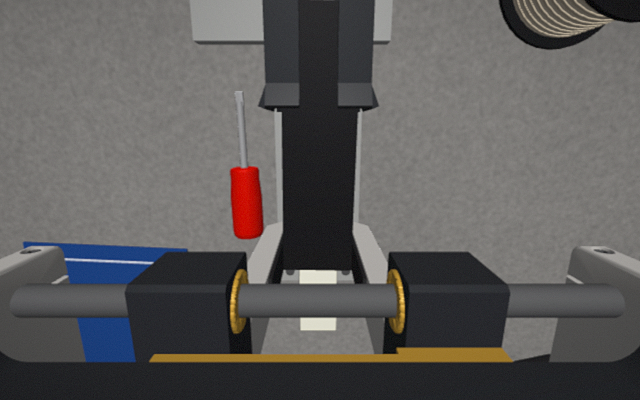

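View pics/s44a.png

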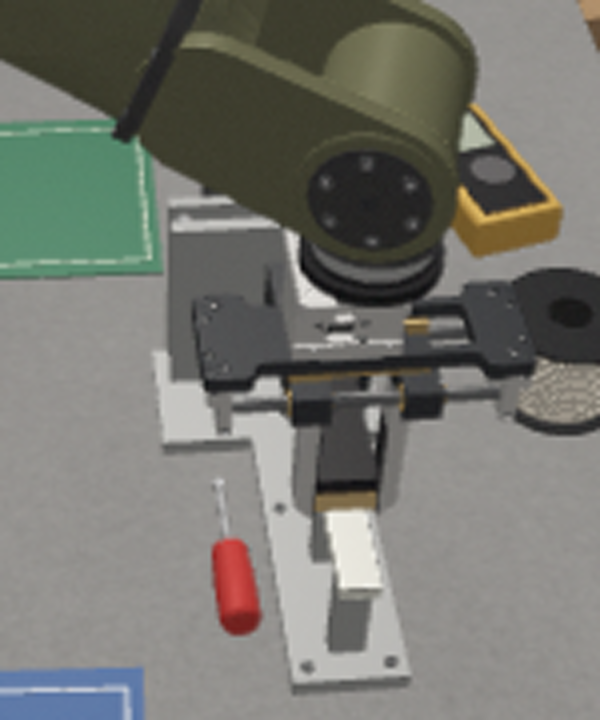

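play_rows([
  [[0, 0, 4, 0, 0, 0, 30], [0, 0, 8, 0, 0, 0, 30], [0, 0, 8, 0, 0, 0, 30], [0, 0, 8, 0, 0, 0, 30], [0, 0, 8, 0, 0, 0, 30], [0, 0, 8, 0, 0, 0, 30], [0, 0, 8, 0, 0, 0, 30], [0, 0, 8, 0, 0, 0, 30], [0, 0, 5, 0, 0, 0, 30], [0, 0, 2, 0, 0, 0, 30]],
])

```text
time_s: 62.25
ee_pos: [0.6452, -0.199, 0.086]
eef_rot: [-1.272, 1.571, -2.796]
force: [-0.2, 1.1, -3.2]
grip_width: 0.0362
```

play_rows([
  [[0.5, 0, 0, 0, 0, 0, 30], [0, 0, 0, 0, 0, 0, 38], [0, 0, 0, 0, 0, 0, 46], [0, 0, 0, 0, 0, 0, 55], [-25, 0, 0, 0, 0, 0, 60], [-40, 0, 0, 0, 0, 0, 60], [-35, 0, -20, 0, 0, 0, 60], [0, 0, 0, 0, 0, 0, 60], [0, 0, 0, 0, 0, 0, 60], [0, 0, 0, 0, 0, 0, 60]],
])

```text
time_s: 63.25
ee_pos: [0.6439, -0.1785, 0.1842]
eef_rot: [-1.902, 1.569, 2.857]
force: [0.2, 0.3, -1.0]
grip_width: 0.0596
```

```bash
python3 - <<'E'
from h import *
plan(Tw(0,-.096,.106),0.047)
c=snap('wrist','w45');crop('w45',220,60,420,260,4,'w45a')
c=snap('side','s45');crop('s45',270,120,420,300,4,'s45a')
E
```

```text
pos [ 0.6439 -0.1785  0.1842] yaw jaw 0.0469 q6 -0.372 F [ 0.2  0.3 -1. ] w 0.0596 t 63.25
 rot [-0.0001 -0.0006  0.0019]  then shift(mm) [ 78.2   0.6 -35. ]
 tool axes y-> [0.999 0.047 0.   ] z-> [ 0.047 -0.999  0.   ]
```

View pics/w45a.png

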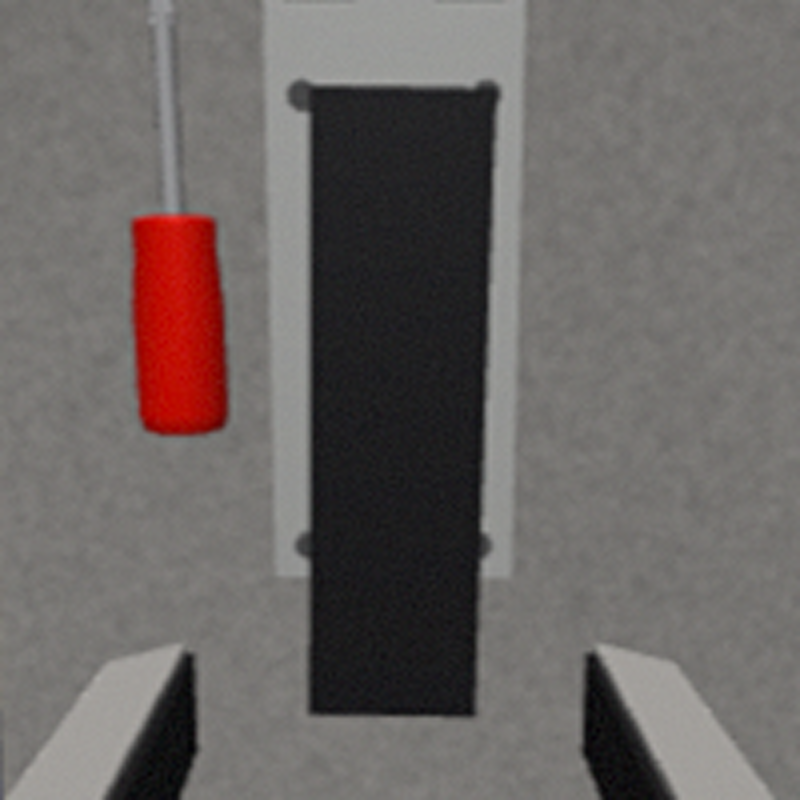

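View pics/s45a.png

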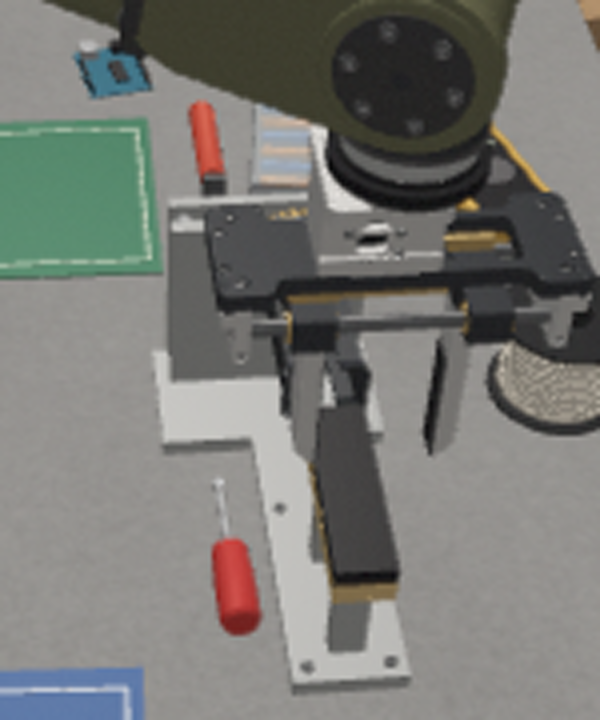

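```bash
python3 - <<'E'
from h import *
b=load('w45')
fb=lambda q:(220+q[0]/4,60+q[1]/4)
P=np.array([atz(b,*fb(q),0.1155) for q in [(310,87),(496,90),(476,715),(310,713)]]);print(np.round(P,4))
d=(P[0]+P[1]-P[2]-P[3])/2; c=P.mean(0);y=np.arctan2(-d[0],d[1]); print('len',np.linalg.norm(d[:2]),'yaw',y,'c',c)
plan([c[0]+.0008,c[1],.107],y)
E
```

```text
[[ 0.6231 -0.0808  0.1155]
 [ 0.6585 -0.0796  0.1155]
 [ 0.6628 -0.2058  0.1155]
 [ 0.6273 -0.2071  0.1155]]
len 0.1263690252242591 yaw 0.033822838008795854 c [ 0.64291242 -0.14334418  0.1155    ]
pos [ 0.6439 -0.1786  0.1841] yaw jaw 0.0466 q6 -0.372 F [-0.5 -0.9 -0.6] w 0.0605 t 63.35
 rot [ 0.0128 -0.0008  0.0021]  then shift(mm) [ 77.1   1.  -35.3]
 tool axes y-> [0.999 0.034 0.   ] z-> [ 0.034 -0.999  0.   ]
```

play_rows([
  [[0, 1, -15, 0.0128, 0, 0, 60], [10, 0, -20, 0, 0, 0, 60], [25, 0, 0, 0, 0, 0, 60], [20, 0, 0, 0, 0, 0, 60], [12, 0, 0, 0, 0, 0, 60], [8, 0, 0, 0, 0, 0, 60], [0, 0, 0, 0, 0, 0, 55], [0, 0, 0, 0, 0, 0, 48]],
])

```text
time_s: 64.15
ee_pos: [0.6443, -0.1436, 0.1113]
eef_rot: [1.305, 1.57, -0.231]
force: [0.1, 0.1, 0.1]
grip_width: 0.0505
```

```bash
python3 - <<'E'
from h import *
plan([.6437,-.1433,.107],.034)
c=snap('side','s46');crop('s46',270,120,420,300,4,'s46a')
E
```

```text
pos [ 0.6443 -0.1436  0.1113] yaw jaw 0.034 q6 -0.309 F [0.1 0.1 0.1] w 0.0505 t 64.15
 rot [ 0.      0.0002 -0.0009]  then shift(mm) [ 4.3 -0.6 -0.3]
 tool axes y-> [0.999 0.034 0.   ] z-> [ 0.034 -0.999  0.   ]
```

View pics/s46a.png

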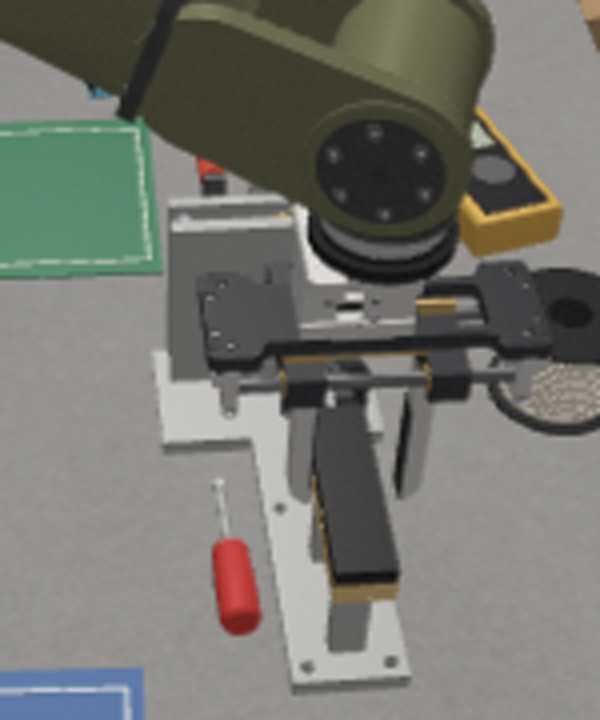

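Down 4 mm more, grip the pocket tray only, then lift slowly.

play_rows([
  [[3.8, -0.6, 0, 0, 0, 0, 45], [0, 0, 0, 0, 0, 0, 42], [0, 0, 0, 0, 0, 0, 39], [0, 0, 0, 0, 0, 0, 36], [0, 0, 0, 0, 0, 0, 30], [0, 0, 0, 0, 0, 0, 30], [0, 0, 0, 0, 0, 0, 30], [0, 0, 0, 0, 0, 0, 30]],
], grip_force=15)

```text
time_s: 65.0
ee_pos: [0.6435, -0.1434, 0.107]
eef_rot: [1.262, 1.57, -0.274]
force: [-1.1, 0.8, 2.2]
grip_width: 0.0359
```

play_rows([
  [[-2, 0, 0, 0, 0, 0, 30], [-3, 0, 0, 0, 0, 0, 30], [-4, 0, 0, 0, 0, 0, 30], [-8, 0, 0, 0, 0, 0, 30], [-15, 0, 0, 0, 0, 0, 30], [-20, 0, 0, 0, 0, 0, 30], [-20, 0, 0, 0, 0, 0, 30], [-10, 0, 0, 0, 0, 0, 30], [0, 0, 0, 0, 0, 0, 30], [0, 0, 0, 0, 0, 0, 30]],
])

```text
time_s: 66.0
ee_pos: [0.6432, -0.1434, 0.1883]
eef_rot: [-1.849, 1.57, 2.898]
force: [-0.4, 0.2, -1.6]
grip_width: 0.0355
```

```bash
python3 - <<'E'
from h import *
plan([.452,-.2875,.15],.034)
c=snap('side','s47');crop('s47',270,120,420,300,4,'s47a')
E
```

```text
pos [ 0.6432 -0.1434  0.1883] yaw jaw 0.0342 q6 -0.309 F [-0.4  0.2 -1.6] w 0.0355 t 66.0
 rot [ 0.0002 -0.0002  0.0006]  then shift(mm) [  38.3 -195.9  137.6]
 tool axes y-> [0.999 0.034 0.   ] z-> [ 0.034 -0.999  0.   ]
```

View pics/s47a.png

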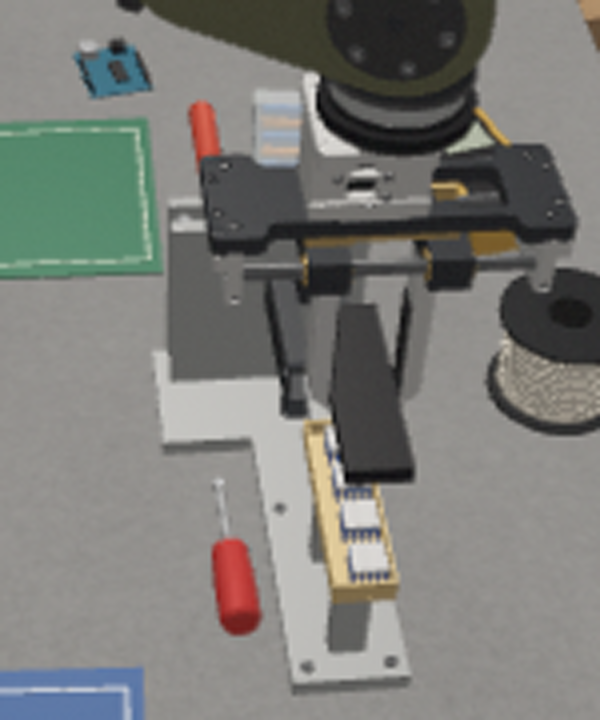

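play_rows([
  [[0, -10, 4, 0, 0, 0, 30], [0, -25, 15, 0, 0, 0, 30], [0, -35, 22, 0, 0, 0, 30], [0, -35, 25, 0, 0, 0, 30], [0, -35, 25, 0, 0, 0, 30], [0, -30, 22, 0, 0, 0, 30], [20, -16, 14, 0, 0, 0, 30], [30, -8, 6, 0, 0, 0, 30], [30, 0, 0, 0, 0, 0, 30], [30, 0, 0, 0, 0, 0, 30]],
])

```text
time_s: 67.05
ee_pos: [0.4533, -0.283, 0.0771]
eef_rot: [-2.244, 1.57, 2.502]
force: [1.1, -0.6, -1.7]
grip_width: 0.0352
```

play_rows([
  [[25, 0, 0, 0, 0, 0, 30], [10, 0, 0, 0, 0, 0, 30], [0, 0, 0, 0, 0, 0, 30], [0, 0, 0, 0, 0, 0, 30]],
])

```text
time_s: 67.45
ee_pos: [0.4544, -0.2832, 0.0446]
eef_rot: [0.917, 1.57, -0.62]
force: [-0.5, 0.5, -1.3]
grip_width: 0.0358
```

```bash
python3 - <<'E'
from h import *
plan([.453,-.282,.005],.034)
c=snap('wrist','w48')
c=snap('side','s48');crop('s48',230,210,380,390,4,'s48a')
E
```

```text
pos [ 0.4544 -0.2832  0.0446] yaw jaw 0.0343 q6 -0.66 F [-0.5  0.5 -1.3] w 0.0358 t 67.45
 rot [ 0.0003  0.0005 -0.0007]  then shift(mm) [39.6 -1.4 -1.2]
 tool axes y-> [0.999 0.034 0.   ] z-> [ 0.034 -0.999  0.   ]
```

View pics/s48a.png

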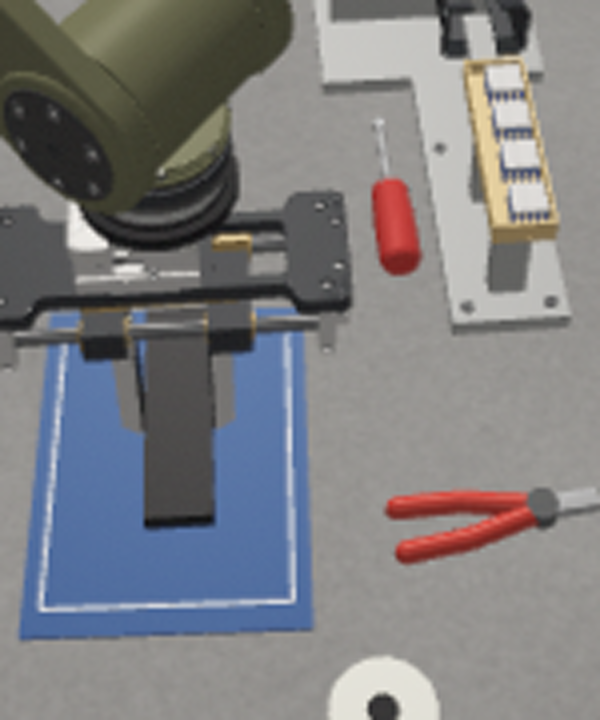

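play_rows([
  [[12, 0, 0, 0, 0, 0, 30], [12, 0, 0, 0, 0, 0, 30], [8, 0, 0, 0, 0, 0, 30], [4, 0, 0, 0, 0, 0, 30], [2, 0, 0, 0, 0, 0, 30], [1.5, 0, 0, 0, 0, 0, 30], [0.5, 0, 0, 0, 0, 0, 30], [0, 0, 0, 0, 0, 0, 30], [0, 0, 0, 0, 0, 0, 30]],
])

```text
time_s: 68.45
ee_pos: [0.4541, -0.283, 0.0044]
eef_rot: [0.67, 1.571, -0.867]
force: [-4.0, 0.9, 5.7]
grip_width: 0.0356
```

```bash
python3 - <<'E'
from h import *
plan([.453,-.282,.0045],.034)
E
```

```text
pos [ 0.4541 -0.283   0.0044] yaw jaw 0.0343 q6 -0.66 F [-4.   0.9  5.7] w 0.0356 t 68.45
 rot [ 0.0003  0.0002 -0.0001]  then shift(mm) [-0.1 -1.  -1. ]
 tool axes y-> [0.999 0.034 0.   ] z-> [ 0.034 -0.999  0.   ]
```

Contact. Release, rise, and return above the rest for the tan tray.

play_rows([
  [[0, 0, 0, 0, 0, 0, 40], [0, 0, 0, 0, 0, 0, 50], [0, 0, 0, 0, 0, 0, 60], [0, 0, 0, 0, 0, 0, 60], [-20, 0, 0, 0, 0, 0, 60], [-40, 0, 0, 0, 0, 0, 60], [-40, 0, 0, 0, 0, 0, 60], [-45, 0, 0, 0, 0, 0, 60], [-35, 15, 0, 0, 0, 0, 60], [0, 35, -10, 0, 0, 0, 60]],
])

```text
time_s: 69.45
ee_pos: [0.5047, -0.2731, 0.1897]
eef_rot: [0.944, 1.562, -0.595]
force: [-0.3, -0.5, -0.4]
grip_width: 0.0599
```

play_rows([
  [[0, 38, -18, 0, 0, 0, 60], [0, 38, -18, 0, 0, 0, 60], [0, 36, -18, 0, 0, 0, 60], [0, 32, -18, 0, 0, 0, 60], [0, 0, -10, 0, 0, 0, 60], [0, 0, 0, 0, 0, 0, 60], [0, 0, 0, 0, 0, 0, 60], [0, 0, 0, 0, 0, 0, 60]],
])

```text
time_s: 70.25
ee_pos: [0.6441, -0.1854, 0.1843]
eef_rot: [0.889, 1.57, -0.649]
force: [-0.8, 0.5, 0.1]
grip_width: 0.0602
```

```bash
python3 - <<'E'
from h import *
plan([.6437,-.1434,.092],.034)
c=snap('wrist','w49');crop('w49',220,60,420,260,4,'w49a')
E
```

```text
pos [ 0.6441 -0.1854  0.1843] yaw jaw 0.0329 q6 -0.368 F [-0.8  0.5  0.1] w 0.0602 t 70.25
 rot [-0.0011  0.0003 -0.0003]  then shift(mm) [ 92.3   1.1 -42. ]
 tool axes y-> [0.999 0.034 0.   ] z-> [ 0.034 -0.999  0.   ]
```

View pics/w49a.png

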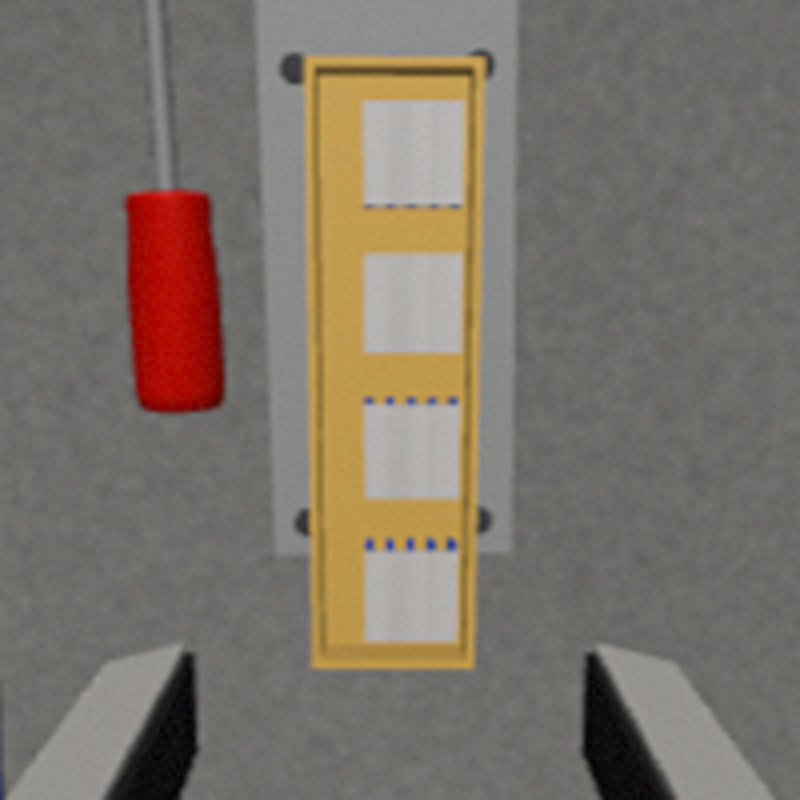

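View pics/w49.png

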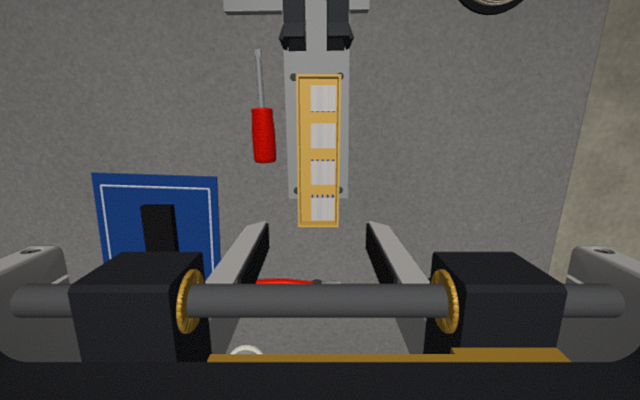

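play_rows([
  [[0, 1, -20, 0, 0, 0, 60], [10, 0, -22, 0, 0, 0, 60], [25, 0, 0, 0, 0, 0, 60], [25, 0, 0, 0, 0, 0, 60], [18, 0, 0, 0, 0, 0, 60], [10, 0, 0, 0, 0, 0, 55], [3, 0, 0, 0, 0, 0, 50], [0, 0, 0, 0, 0, 0, 46], [0, 0, 0, 0, 0, 0, 44]],
])

```text
time_s: 71.2
ee_pos: [0.6447, -0.1424, 0.094]
eef_rot: [1.265, 1.569, -0.272]
force: [0.7, 0.2, 0.5]
grip_width: 0.0441
```

```bash
python3 - <<'E'
from h import *
b=load('w49')
fb=lambda q:(220+q[0]/4,60+q[1]/4)
P=np.array([atz(b,*fb(q),0.1045) for q in [(304,58),(488,58),(475,667),(312,667)]])
d=(P[0]+P[1]-P[2]-P[3])/2; c=P.mean(0);print(c,np.arctan2(-d[0],d[1]))
plan([.6437,-.1434,.0925],.034)
c=snap('side','s50');crop('s50',270,120,420,300,4,'s50a')
E
```

```text
[ 0.64295291 -0.14342953  0.1045    ] 0.03111541142676202
pos [ 0.6447 -0.1424  0.094 ] yaw jaw 0.0341 q6 -0.307 F [0.7 0.2 0.5] w 0.0441 t 71.2
 rot [ 0.0001  0.0005 -0.0015]  then shift(mm) [ 1.5 -1.1  0.9]
 tool axes y-> [0.999 0.034 0.   ] z-> [ 0.034 -0.999  0.   ]
```

View pics/s50a.png

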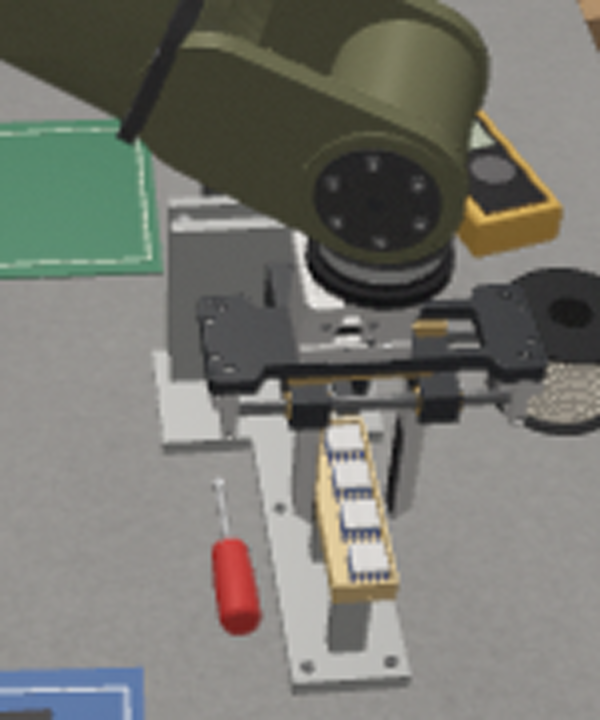

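play_rows([
  [[1, -1, 1, 0, 0, 0, 40], [0, 0, 0, 0, 0, 0, 36], [0, 0, 0, 0, 0, 0, 30], [0, 0, 0, 0, 0, 0, 30], [0, 0, 0, 0, 0, 0, 30], [0, 0, 0, 0, 0, 0, 30]],
], grip_force=28)

```text
time_s: 71.85
ee_pos: [0.6434, -0.1435, 0.0921]
eef_rot: [0.634, 1.571, -0.902]
force: [-1.3, -1.1, 3.8]
grip_width: 0.0358
```

play_rows([
  [[-2, 0, 0, 0, 0, 0, 30], [-4, 0, 0, 0, 0, 0, 30], [-8, 0, 0, 0, 0, 0, 30], [-15, 0, 0, 0, 0, 0, 30], [-18, 0, 0, 0, 0, 0, 30], [-12, 0, 0, 0, 0, 0, 30], [-6, 0, 0, 0, 0, 0, 30], [-2, 0, 0, 0, 0, 0, 30], [0, 0, 0, 0, 0, 0, 30], [0, 0, 0, 0, 0, 0, 30]],
])

```text
time_s: 72.85
ee_pos: [0.6431, -0.1433, 0.158]
eef_rot: [-1.892, 1.57, 2.855]
force: [0.5, -0.2, -2.3]
grip_width: 0.0359
```

```bash
python3 - <<'E'
from h import *
plan([.468,.268,.16],.034)
c=snap('side','s51');crop('s51',270,120,420,300,4,'s51a')
E
```

```text
pos [ 0.6431 -0.1433  0.158 ] yaw jaw 0.0342 q6 -0.309 F [ 0.5 -0.2 -2.3] w 0.0359 t 72.85
 rot [ 0.0002 -0.0004  0.0011]  then shift(mm) [  -2. -161. -417.]
 tool axes y-> [0.999 0.034 0.   ] z-> [ 0.034 -0.999  0.   ]
```

View pics/s51a.png

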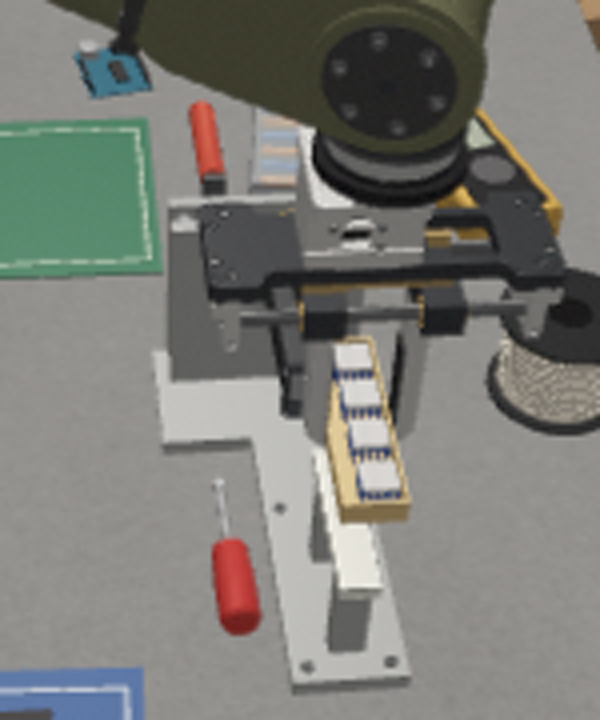

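play_rows([
  [[0, -5, 0, 0, 0, 0, 30], [0, -15, 0, 0, 0, 0, 30], [0, -25, 0, 0, 0, 0, 30], [0, -30, 0, 0, 0, 0, 30], [0, -30, -3, 0, 0, 0, 30], [0, -25, -8, 0, 0, 0, 30], [0, -18, -15, 0, 0, 0, 30], [0, -10, -22, 0, 0, 0, 30], [0, -3, -30, 0, 0, 0, 30], [0, 0, -35, 0, 0, 0, 30]],
])

```text
time_s: 73.9
ee_pos: [0.4777, -0.0355, 0.1589]
eef_rot: [1.186, 1.571, -0.352]
force: [0.4, -0.4, -1.1]
grip_width: 0.036
```

play_rows([
  [[0, 0, -38, 0, 0, 0, 30], [0, 0, -40, 0, 0, 0, 30], [0, 0, -40, 0, 0, 0, 30], [0, 0, -40, 0, 0, 0, 30], [0, 0, -40, 0, 0, 0, 30], [0, 0, -35, 0, 0, 0, 30], [0, 0, -28, 0, 0, 0, 30], [0, 0, -20, 0, 0, 0, 30], [0, 0, -14, 0, 0, 0, 30], [0, 0, -6, 0, 0, 0, 30]],
])

```text
time_s: 74.9
ee_pos: [0.468, 0.2655, 0.1586]
eef_rot: [-1.179, 1.571, -2.715]
force: [-0.5, -0.1, -2.4]
grip_width: 0.0356
```

play_rows([
  [[0, 0, -2, 0, 0, 0, 30], [10, 0, 0, 0, 0, 0, 30], [20, 0, 0, 0, 0, 0, 30], [25, 0, 0, 0, 0, 0, 30], [25, 0, 0, 0, 0, 0, 30], [20, 0, 0, 0, 0, 0, 30], [12, 0, 0, 0, 0, 0, 30], [0, 0, 0, 0, 0, 0, 30], [0, 0, 0, 0, 0, 0, 30]],
])

```text
time_s: 75.8
ee_pos: [0.4686, 0.2667, 0.0473]
eef_rot: [1.944, 1.57, 0.407]
force: [-0.3, -0.2, -1.4]
grip_width: 0.0355
```

```bash
python3 - <<'E'
from h import *
plan([.468,.268,.005],.034)
c=snap('wrist','w52')
c=snap('side','s52');crop('s52',230,100,380,280,4,'s52a')
E
```

```text
pos [0.4686 0.2667 0.0473] yaw jaw 0.0338 q6 0.416 F [-0.3 -0.2 -1.4] w 0.0355 t 75.8
 rot [-0.0002 -0.0002 -0.0005]  then shift(mm) [42.3 -0.6 -1.3]
 tool axes y-> [0.999 0.034 0.   ] z-> [ 0.034 -0.999  0.   ]
```

View pics/w52.png

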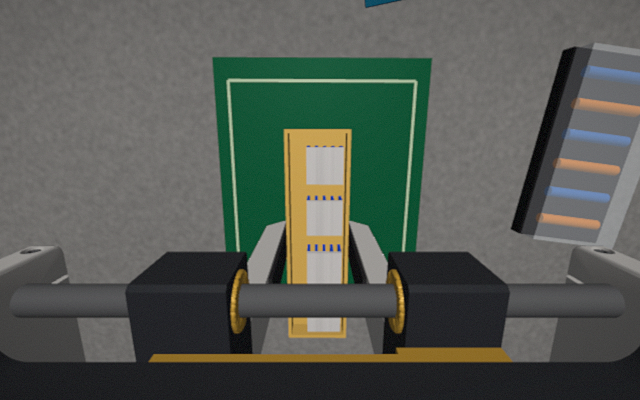

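View pics/s52a.png

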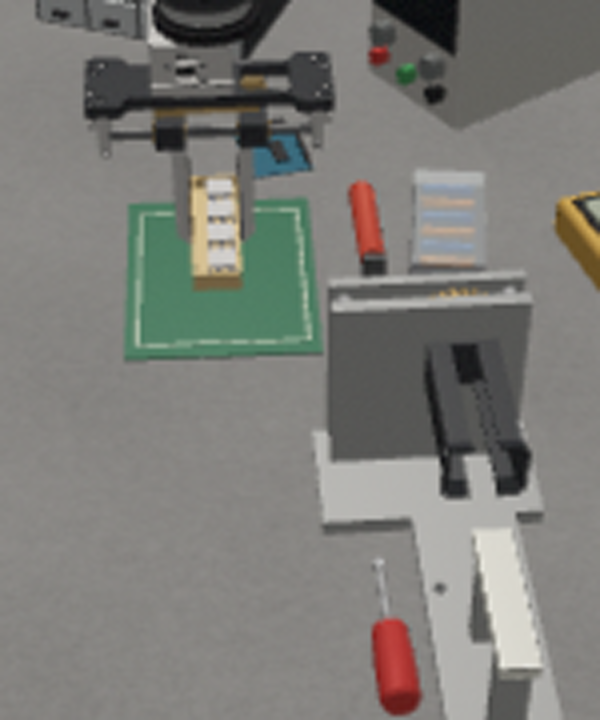

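play_rows([
  [[12, 0, 0, 0, 0, 0, 30], [12, 0, 0, 0, 0, 0, 30], [8, 0, 0, 0, 0, 0, 30], [5, 0, 0, 0, 0, 0, 30], [2.5, 0, 0, 0, 0, 0, 30], [1.5, 0, 0, 0, 0, 0, 30], [1, 0, 0, 0, 0, 0, 30], [0, 0, 0, 0, 0, 0, 30], [0, 0, 0, 0, 0, 0, 30]],
])

```text
time_s: 76.8
ee_pos: [0.4684, 0.2669, 0.0051]
eef_rot: [2.032, 1.57, 0.496]
force: [0.6, 0.0, -3.3]
grip_width: 0.036
```

```bash
python3 - <<'E'
from h import *
plan([.468,.268,.0046],.034)
E
```

```text
pos [0.4684 0.2669 0.0051] yaw jaw 0.0341 q6 0.416 F [ 0.6  0.  -3.3] w 0.036 t 76.8
 rot [ 0.0001 -0.0002 -0.0004]  then shift(mm) [ 0.5 -0.3 -1.1]
 tool axes y-> [0.999 0.034 0.   ] z-> [ 0.034 -0.999  0.   ]
```

play_rows([
  [[0.6, 0, 0, 0, 0, 0, 30], [0.4, 0, 0, 0, 0, 0, 30], [0, 0, 0, 0, 0, 0, 30], [0, 0, 0, 0, 0, 0, 38], [0, 0, 0, 0, 0, 0, 46], [0, 0, 0, 0, 0, 0, 58], [0, 0, 0, 0, 0, 0, 60], [-15, 0, 0, 0, 0, 0, 60], [-35, 0, 0, 0, 0, 0, 60], [-40, 0, 0, 0, 0, 0, 60]],
])

```text
time_s: 77.8
ee_pos: [0.4677, 0.2666, 0.0952]
eef_rot: [-1.162, 1.569, -2.698]
force: [-0.4, -0.0, -0.1]
grip_width: 0.0598
```

play_rows([
  [[-40, 0, 15, 0, 0, 0, 60], [-40, 0, 30, 0, 0, 0, 60], [-20, 0, 20, 0, 0, 0, 60], [0, 0, 0, 0, 0, 0, 60], [0, 0, 0, 0, 0, 0, 60], [0, 0, 0, 0, 0, 0, 60]],
])

```text
time_s: 78.4
ee_pos: [0.4699, 0.2024, 0.1928]
eef_rot: [-1.342, 1.569, -2.878]
force: [0.1, 0.8, -0.2]
grip_width: 0.0603
```

```bash
python3 - <<'E'
from h import *
st()
c=snap('wrist','w53');crop('w53',200,20,440,220,3.2,'w53a')
c=snap('side','s53')
c=snap('scene','c53')
E
```

```text
{'time_s': 78.4, 'qpos': [0.3351, 0.2267, 1.6437, 0.0001, 1.273, 0.3004], 'ee_pos': [0.4699, 0.2024, 0.1928], 'eef_rot': [-1.3417, 1.5689, -2.8778], 'force': [0.0991, 0.8455, -0.1886], 'moment': [-0.044, -0.0812, -0.0499], 'grip_width': 0.0603}
```

View pics/w53a.png

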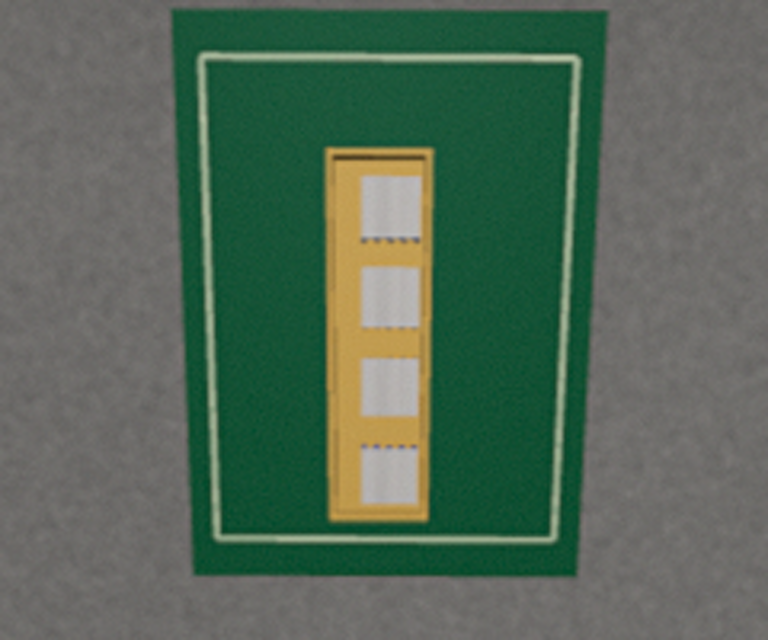

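View pics/s53.png

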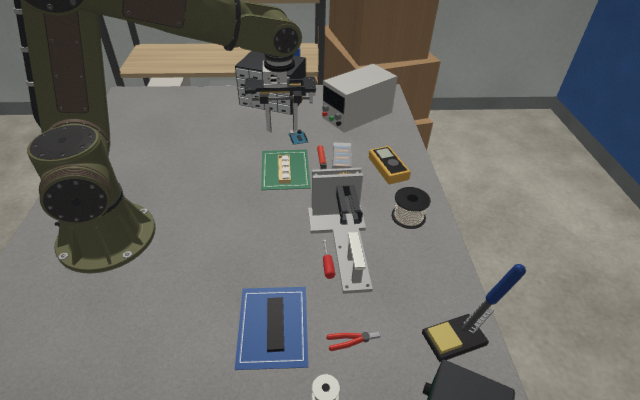

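View pics/c53.png

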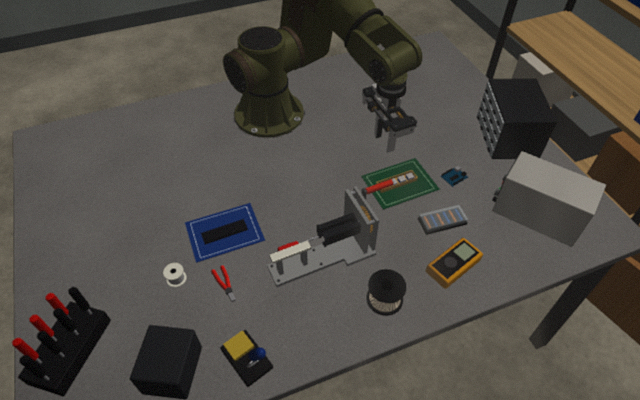

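Everything is in place: the tan tray is on the green mat with four flat faces up, the pocket tray lies on the blue mat, and the other things on the bench look untouched.

```bash
python3 -c "
from station import hand_in
print(hand_in())"
```

```text
the job is handed in; nothing more can be done
None
```

The job is done and handed in at about 78 s of robot time, within the 210 s limit.

**What I did:**
- Four heat sinks were present: one already in the tray and three loose, which I placed fins up in the free pockets.
- I capped the pocket tray with the tan tray on the loading rest and pushed the stack home. It stood firm against the back wall at about 13 N.
- I gave the crank one full turn to its stop, where it pushed back with about 10 N.
- I drew the stack out, lifted off the pocket tray, and set both trays down on their mats.

**Last checks:**
- The last pictures show the tan tray mouth up on the green mat with four flat faces up, and the pocket tray flat, open side down, on the blue mat.
- The other things on the bench appear where they started, and the gripper is open and clear of everything. Wrist force, read at the end of each move, was never more than about 15 N.

**Readings that disagreed:**
- **Crank handle:** the pictures put it about 10 mm nearer along the turner's axis than the text says, so I gripped it where I saw it.
- **Sink height:** my two-view heights for the loose sinks came out 6 to 9 mm lower than the 14 mm in the text. I used the text's figure, and the grasps held.

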